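Stamp the feet of the espresso cups

TASK

Stand every upside-down cup on the sliding carrier, still foot up, one to a place: centred in its ring and with its handle over that ring's line. With all of them loaded, lead the carrier by its knob to bring each cup in turn centred under the stamp with its handle under the brass pointer, and push the stamp down so that it bears on the cup's foot for a moment, the shortest cup first and the tallest last. Then draw the carrier fully out to its stop and stand all the cups, foot up, on the wooden ware board, leaving the tub, brush pot and sanding block where they are.

Things in the scene. Friction and masses are not known exactly. Their poses are not given: they have to be found in the camera images.
- station: fixed cup-stamping station: grey base 270 x 500 x 10 mm; column 30 mm wide, 200 to 230 mm from the origin on the +x side, with an arm over to the stamp (arm 157 to 185 mm above the table, 24 mm wide). Origin: on the table below the stamp's axis; x axis: from the stamp along the arm to the column; z up. The carrier comes in from the -y side. It stands shifted and turned a little in each start
- slide_y (a joint): long slide of the carrier along the station's y axis, m: 0 = fully drawn out to its stop (on the -y side, away from the stamp), up to 0.235 as it moves in +y under the stamp. Stays where it is left (friction about 2 N)
- slide_x (a joint): cross slide of the carrier along the station's x axis, m, -0.068 to 0.068, 0 = middle. Stays where it is left (friction about 2 N). Led by its knob the carrier moves freely on both slides at once; it never turns relative to the station
- carrier_knob (a point): centre of the black knob (22 mm diameter, 90 to 115 mm above the table) on a 16 mm post; lead the carrier by it, gripped from above. The carrier is a plywood plate 250 mm (x) by 275 mm (y), top 40 mm above the table. Along the station's axes the knob is 135 mm to the -y side of the carrier's centre and 20 mm from that edge
- stamp: spring-loaded stamp plunger; origin at the centre of its rubber face (22 mm diameter, facing down), 125 mm above the table when up. Pushed down at its head it travels up to 45 mm (spring only 1.5 to 3 N), far enough to reach every cup on the carrier, and springs back when let go. To print it must bear on the foot with some newtons beyond the spring
- stamp_top (a point): centre of the top of the stamp's black push head (34 mm diameter), 245 mm above the table when up: push straight down here
- pointer_tip (a point): tip of the fixed brass pointer wire that hangs from the arm 45 mm to the -y side of the stamp's axis, 123 mm above the table: the handle of a cup being stamped must lie under it
- ware_board: fixed wooden board 160 mm (x) by 370 mm (y), 10 mm thick, on which the stamped cups are put; origin at the centre of its underside
- tub: bystander: white lidded tub, 68 mm diameter, 65 mm tall; origin under its centre
- brush_pot: bystander: grey pot with three brushes, 60 mm diameter, about 170 mm tall over all; origin under its centre
- sanding_block: bystander: sanding block 70 x 45 x 25 mm; origin under its centre
- place0 (a point): centre of a place on the carrier's top (dark ring line of 60 mm diameter), 40 mm above the table: the -x, -y place. Offsets from the carrier's centre along the station's axes: (-58, -40) mm
- place0_line (a point): point on the short dark line that runs out from place0's ring to the -y side, 42 mm from the place's centre: the handle of a cup on this place must lie over it
- place1 (a point): centre of a place on the carrier's top (dark ring line of 60 mm diameter), 40 mm above the table: the +x, -y place. Offsets from the carrier's centre along the station's axes: (58, -40) mm
- place1_line (a point): point on the short dark line that runs out from place1's ring to the -y side, 42 mm from the place's centre: the handle of a cup on this place must lie over it
- place2 (a point): centre of a place on the carrier's top (dark ring line of 60 mm diameter), 40 mm above the table: the +y place, in the middle of the carrier's width. Offsets from the carrier's centre along the station's axes: (0, 45) mm
- place2_line (a point): point on the short dark line that runs out from place2's ring to the -y side, 42 mm from the place's centre: the handle of a cup on this place must lie over it
- cup_short: white bisque espresso cup standing upside-down (foot up), 50 mm tall, 52 mm diameter straight sides (foot ring 38 mm across), handle to its +x side, reaching 48 mm from the axis; 0.08 to 0.18 kg; origin at the centre of its mouth, on which it stands; z axis up to the foot. May be absent
- cup_short_handle (a point): middle of the handle of cup_short: 42 mm out from the cup's axis along its +x, 25 mm above its mouth
- cup_middle: white bisque espresso cup standing upside-down (foot up), 60 mm tall, 52 mm diameter straight sides (foot ring 38 mm across), handle to its +x side, reaching 48 mm from the axis; 0.08 to 0.18 kg; origin at the centre of its mouth, on which it stands; z axis up to the foot. May be absent
- cup_middle_handle (a point): middle of the handle of cup_middle: 42 mm out from the cup's axis along its +x, 30 mm above its mouth
- cup_tall: white bisque espresso cup standing upside-down (foot up), 70 mm tall, 52 mm diameter straight sides (foot ring 38 mm across), handle to its +x side, reaching 48 mm from the axis; 0.08 to 0.18 kg; origin at the centre of its mouth, on which it stands; z axis up to the foot. May be absent
- cup_tall_handle (a point): middle of the handle of cup_tall: 42 mm out from the cup's axis along its +x, 35 mm above its mouth
Not all that is in view belongs to the job. What is shaped like the cup_middle but blue is not meant.

How it is judged:
By the outcome, as a careful person would: the job done as asked, in the order asked, and still so for the second after the job is handed in, with the robot touching nothing.
Of cup_short, cup_middle, cup_tall only 2 to 3 are there at a start; the rules pass over those that are not, and their reading is None.
At some moment in a run one of cup_short, cup_middle, cup_tall may be knocked a few centimetres aside while the robot is not near it.
It also fails if it takes over 210 s, if anything falls off the work surface, if the arm or the gripper's body presses on something with over 40 N, if the wrist force passes 120 N, or if a joint passes its speed limit or range.

ROBOT

A 6-joint arm with a two-finger parallel gripper is mounted at the origin on the work surface. World frame = base frame: x ahead of the robot, y to its left, z up, the work surface at z = 0. Lengths are in m, angles in rad, forces in N, time in s.
With the tool pointing down it reaches from about 0.375 to 0.975 m from the base axis. Payload 3.8 kg.
Tool frame: the origin (TCP) lies midway between the tips of the shut fingers; the grasp point (between the pads) lies 19 mm behind it; z points along the fingers, y is the line along which they close (so a half turn about z gives the same grasp; the last joint's range is limited). The gripper opens to 85 mm and grips with 20 to 120 N. Pads are 22 mm wide; open, the fingers measure 114 mm over their backs; the gripper's body (76 mm by 85 mm) begins 54 mm behind the grasp point. The pads swing forward as they close: fully open they stand 13 mm farther back than shut.
Start: joints at [1.184, 0.264, 1.604, -0, 1.274, -0.037], TCP at [0.231, 0.634, 0.207] pointing down, gripper open.
Joint ranges: [-2.63, 2.63], [-0.94, 2.18], [0.31, 2.57], [-1.31, 4.45], [0, 2.66], [-2.55, 2.55]. Speed limits (rad/s): [2.57, 2.57, 3.14, 3.14, 3.14, 3.14].

INTERFACE

Orientations are given as a rotation vector (axis times angle).
In Python, from workcell import * gives the robot as it stands. The module is installed in compiled form; this text tells all that it offers.
- The arm moves only by the tool apply_moves, never from a script. Its arguments are lists of equal length, an entry for each row: "fingers": the opening, from 0 (shut) to 1 (fully open); "travel": the shift along the tool's x, y, z normalised to -1 to 1, where 1 is 0.05 m, a list of three; "rotation": the turn, a rotation vector about the tool's x, y, z normalised to -1 to 1, where 1 is 6 degrees, a list of three. In form: {"fingers": [fingers, ...], "travel": [[dx, dy, dz], ...], "rotation": [[ax, ay, az], ...]}. A call has 1 to 12 rows; each row shifts and turns the commanded pose from where the row before left it, along the tool's axes as they then stand; what a row does not reach is not made up. A row lasts 1/10 s, in which the tool goes at most 50 mm and 8.59 degrees, less where a joint would pass 70% of its speed; a pose out of reach is approached as far as the arm can. A call with a number of a shift or a turn outside -1 to 1 is refused whole. A call with a gripper value outside its range is refused whole. The fingers move at their own pace and stop on an object; "newtons" is the grip in N (left out, the last holds). Time passes only in rows, so rows that do not move let the fingers close. It gives the time, the measured TCP pose, the force, the opening and the grip force at its end, in the units of the state.
- read_state(): the state, without advancing time (a new reading comes with each control period).
- read_camera(name): name is "scene" or "top"; returns a dict with "image" (384x512x3 uint8, red, green, blue), "fx", "fy", "cx", "cy" (pixels), "extrinsics" (4x4, takes a point from world to camera coordinates). Camera axes: x right, y down, z forward; pixel columns grow to the right and rows downward; lengths in m; the calibration is good to about 2 mm. A picture is of the moment at which its call begins. There is no depth.
- finish_job(): hands the job in; it is judged then, once.
Trained networks look in the newest picture that a camera, given by its name, has taken for a name from the list of things; names that differ only in an ending like _2 or _b are one class to them, and where a whole thing is asked for, a point or a joint stands for the part that bears it (a point fixed in the world has none). Each returns a list of dicts, best first, with "p" (0 to 1); they miss things now and then, are a little off and sometimes report something else, mostly with a low value. They report only what shows in the picture. A call takes as long as a camera call. They do not tell look-alikes from the thing itself.
- regions_of(camera, name): "mask" (384x512 bool, what is visible of it) and "bbox" ([left, top, width, height] in pixels, round what is visible of it).
- tip_of(camera, name): "location" ([column, row] in pixels: a listed point, or the origin of a listed thing).
The state is a dict: "time": time; "q": joint angles; "joint_vel": joint speeds; "joint_torque": joint torques, N m; "tool_pos": TCP position; "tcp_rot": TCP orientation; "wrist_force": force on the tool from outside, world axes, zero at the start; "torque": the same for the moment, N m; "width": opening from 0.0 (shut) to 1.0 (fully open); "grip_force": force on a finger pad.
Only numpy, scipy, OpenCV 4.12 (cv2) and the standard library are available. Lean on these libraries where they do the work, as an engineer would, in place of code of your own. Each camera call takes 0.05 s, during which the arm holds its last target. There are 200 camera calls.

## Working session

There is one attempt and no reset: what is moved stays moved. The work goes in short steps, Python scripts to look and compute and a tool call to move; the robot and the scene stay as the last step left them, time stands still between calls to the robot, and variables do not carry over. Pictures are saved under pics/ and viewed, at most 14 in all, crops included, and the job is handed in when it is done.

Besides the shell and the picture viewer there is one more tool, called by a JSON object that holds its "name" and its "arguments", one argument or row to a line. apply_moves: Moves the arm, as the interface text tells. Scaled input: -1 to 1 covers 0.05 m each way for a shift and 6 degrees each way for a turn. Its arguments: {"type":"object","properties":{"fingers":{"type":"array","items":{"type":"number"}},"travel":{"type":"array","items":{"type":"array","items":{"type":"number"}}},"rotation":{"type":"array","items":{"type":"array","items":{"type":"number"}}},"newtons":{"type":"number"}},"required":["fingers","travel","rotation"]}

```bash
mkdir -p pics; ls
cat > h.py <<'E'
from workcell import *
import numpy as np, cv2
from scipy.spatial.transform import Rotation as R
def save(cam,name):
    c=read_camera(cam); cv2.imwrite('pics/'+name,c['image'][:,:,::-1]); return c
def to_world(c,px,z):
    E=np.array(c['extrinsics']); Rm,t=E[:3,:3],E[:3,3]
    d=Rm.T@np.array([(px[0]-c['cx'])/c['fx'],(px[1]-c['cy'])/c['fy'],1]); o=-Rm.T@t
    return o+d*(z-o[2])/d[2]
def to_px(c,P):
    E=np.array(c['extrinsics']); q=E[:3,:3]@np.array(P)+E[:3,3]
    return np.array([c['fx']*q[0]/q[2]+c['cx'],c['fy']*q[1]/q[2]+c['cy']])
E
python3 - <<'E'
from h import *
np.set_printoptions(precision=4,suppress=True)
s=read_state();print(s['time'],s['tool_pos'],s['tcp_rot'],s['width'])
for cam in('top','scene'):
    c=save(cam,cam+'0.png');E=np.array(c['extrinsics']);print(cam,c['fx'],-E[:3,:3].T@E[:3,3],E[:3,:3])
    for n,z in [('station',0),('carrier_knob',.115),('stamp',.125),('stamp_top',.245),('pointer_tip',.123),('ware_board',0),('tub',0),('brush_pot',0),('sanding_block',0),('place0',.04),('place0_line',.04),('place1',.04),('place1_line',.04),('place2',.04),('place2_line',.04),('cup_short',0),('cup_short_handle',.025),('cup_middle',0),('cup_middle_handle',.03),('cup_tall',0),('cup_tall_handle',.035)]:
        for d in tip_of(cam,n)[:3]:
            if d['p']>.2: print(n,round(d['p'],2),np.round(d['location'],1),to_world(c,d['location'],z))
E
```

```text
pics
0.0 [0.231  0.6334 0.2061] [-0.5466 -3.0932  0.0035] 0.9984434637298346
top 406.4513271518161 [ 0.346  -0.0281  1.2136] [[ 0.0142 -0.9999 -0.0004]
 [-0.98   -0.0138 -0.1984]
 [ 0.1983  0.0032 -0.9801]]
station 0.86 [126.7 197.4] [0.5831 0.3641 0.    ]
carrier_knob 0.73 [201.8 206. ] [0.5395 0.119  0.115 ]
stamp 0.61 [116.2 189.5] [0.5804 0.3542 0.125 ]
stamp 0.52 [273.3 143.6] [ 0.7183 -0.0759  0.125 ]
stamp_top 0.62 [ 99.2 178.7] [0.581 0.356 0.245]
pointer_tip 0.57 [132.3 191.3] [0.5764 0.3103 0.123 ]
ware_board 0.61 [327.9 190. ] [ 0.6148 -0.249   0.    ]
tub 0.87 [275.  142.8] [ 0.7638 -0.0867  0.    ]
tub 0.37 [154.5 198.9] [0.5797 0.2792 0.    ]
brush_pot 0.75 [229.1 139.7] [0.7719 0.0572 0.    ]
brush_pot 0.64 [359.7 249.9] [ 0.4342 -0.3394  0.    ]
sanding_block 0.87 [307.4 141.2] [ 0.7705 -0.1882  0.    ]
place0 0.83 [145.  196.3] [0.5794 0.2975 0.04  ]
place0 0.59 [167.3 222.8] [0.5017 0.2274 0.04  ]
place0 0.57 [176.7 187.1] [0.6084 0.2056 0.04  ]
place0_line 0.7 [179.  227.2] [0.4893 0.1927 0.04  ]
place0_line 0.4 [130.2 191.2] [0.5941 0.3423 0.04  ]
place0_line 0.37
[... 2558 characters left out ...]
 0.2341 0.04  ]
place2 0.8 [347.1 207.9] [0.6117 0.2182 0.04  ]
place2_line 0.73 [354.3 194. ] [0.5702 0.2595 0.04  ]
cup_short 0.75 [153.1 215.4] [ 0.457  -0.3686  0.    ]
cup_short_handle 0.89 [162.4 198.4] [ 0.4182 -0.3292  0.025 ]
cup_middle 0.78 [193.7 200.7] [ 0.4364 -0.2358  0.    ]
cup_middle 0.68 [206.  167.8] [ 0.3157 -0.1735  0.    ]
cup_middle 0.68 [228.  190.1] [ 0.4252 -0.1198  0.    ]
cup_middle_handle 0.91 [215.4 183.1] [ 0.4078 -0.1554  0.03  ]
cup_middle_handle 0.72 [199.5 185.5] [ 0.4036 -0.2069  0.03  ]
cup_middle_handle 0.58 [195.6 162.7] [ 0.3084 -0.2038  0.03  ]
cup_tall 0.27 [307.9 276.1] [0.7743 0.0395 0.    ]
cup_tall_handle 0.42 [355.4 194.3] [0.5694 0.2646 0.035 ]
```

Run:
```python
import cv2
a=cv2.imread('pics/top0.png');b=cv2.imread('pics/scene0.png')
cv2.imwrite('pics/t0c.png',cv2.resize(a[120:340,80:430],None,fx=2.25,fy=2.25,interpolation=cv2.INTER_CUBIC))
cv2.imwrite('pics/s0c.png',cv2.resize(b[120:340,110:430],None,fx=2.4,fy=2.4,interpolation=cv2.INTER_CUBIC))
```

```text
(no output)
```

View pics/t0c.png

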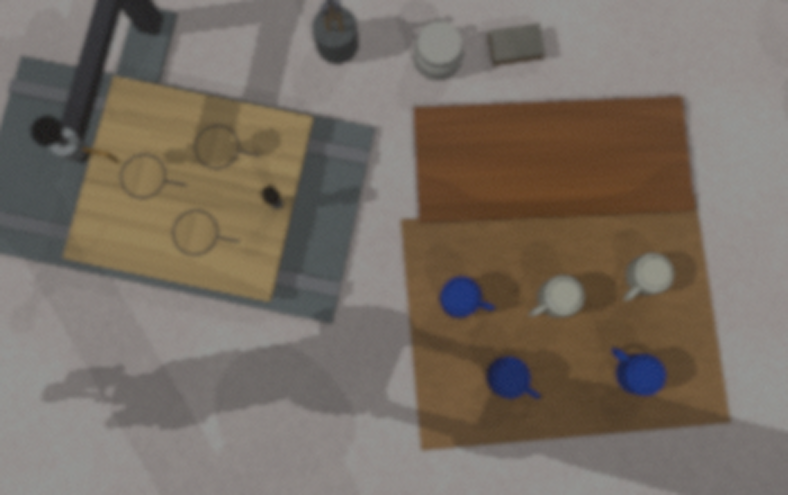

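View pics/s0c.png

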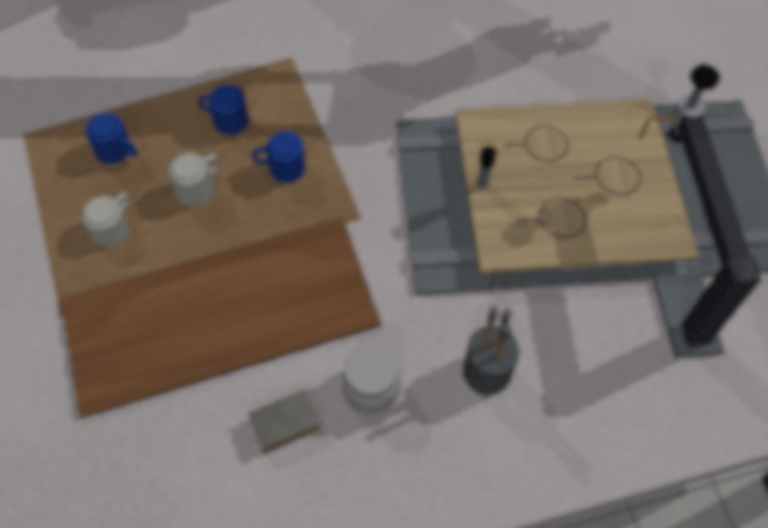

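Two white cups (top px ≈ (329,251) and (369,241)); three blue decoys. Carrier is partly in, so I'll fit exact poses next.

```bash
cat >> h.py <<'E'
from scipy.optimize import minimize
OFF={'p0':(-.058,-.04),'p1':(.058,-.04),'p2':(0,.045)}
def carrier_fit(cs,guess,use=('p0','p1','p2')):
    """pose (x,y,yaw) of carrier centre from ring/line darkness in the views"""
    P=[]
    for k in use:
        o=np.array(OFF[k]); a=np.linspace(0,2*np.pi,120,endpoint=False)
        P+=list(o+.03*np.c_[np.cos(a),np.sin(a)]); P+=[o+[0,-r] for r in np.linspace(.032,.05,12)]
    P=np.array(P); imgs=[]
    for c in cs:
        g=cv2.cvtColor(c['image'],cv2.COLOR_RGB2GRAY)
        bh=cv2.morphologyEx(g,cv2.MORPH_BLACKHAT,np.ones((7,7))).astype(np.float32)
        imgs.append(np.minimum(cv2.GaussianBlur(bh,(0,0),1.0),25))
    def f(v):
        co,si=np.cos(v[2]),np.sin(v[2]); W=np.c_[P@np.array([[co,si],[-si,co]])+v[:2],np.full(len(P),.04)]
        s=0
        for c,b in zip(cs,imgs):
            E=np.array(c['extrinsics']);q=W@E[:3,:3].T+E[:3,3]
            u=(c['fx']*q[:,0]/q[:,2]+c['cx']).astype(np.float32);w=(c['fy']*q[:,1]/q[:,2]+c['cy']).astype(np.float32)
            s+=cv2.remap(b,u,w,cv2.INTER_LINEAR).mean()
        return -s
    best=None
    for dx in np.arange(-.012,.0121,.004):
        for dy in np.arange(-.012,.0121,.004):
            for da in (-.06,-.03,0,.03,.06):
                v=np.array(guess)+[dx,dy,da]; s=f(v)
                if best is None or s<best[0]: best=(s,v)
    r=minimize(f,best[1],method='Nelder-Mead',options=dict(initial_simplex=best[1]+np.array([[0,0,0],[.002,0,0],[0,.002,0],[0,0,.02]])))
    return r.x,-r.fun
def hullmask(c,W,out):
    E=np.array(c['extrinsics']);q=W@E[:3,:3].T+E[:3,3]
    p=np.c_[c['fx']*q[:,0]/q[:,2]+c['cx'],c['fy']*q[:,1]/q[:,2]+c['cy']]
    cv2.fillConvexPoly(out,np.round(cv2.convexHull(p.astype(np.float32))*64).astype(np.int32),1,shift=6)
def white(c):
    h=cv2.cvtColor(c['image'],cv2.COLOR_RGB2HSV); return ((h[...,1]<70)&(h[...,2]>85)).astype(np.uint8)
def cup_fit(cs,x,y,z,hs=(.05,.06,.07),yaws=None,upper=False):
    """list of (iou,h,x,y,yaw) fitting silhouette"""
    a=np.linspace(0,2*np.pi,48,endpoint=False);circ=np.c_[np.cos(a),np.sin(a)]
    wins=[]
    for c in cs:
        u,v=to_px(c,(x,y,z+.03)).round().astype(int); r=30
        sl=(slice(max(v-r,0),v+r),slice(max(u-r,0),u+r)); wins.append((c,white(c),sl))
    def f(v,h):
        X,Y,A=v;s=0
        body=np.vstack([np.c_[circ*.026+[X,Y],np.full(48,z)],np.c_[circ*.026+[X,Y],np.full(48,z+h*.85)],np.c_[circ*.021+[X,Y],np.full(48,z+h)]])
        d=np.array([np.cos(A),np.sin(A)]);n=np.array([-d[1],d[0]])*.004
        hp=np.array([[*(np.array([X,Y])+d*r+n*k),z+zz] for r in(.024,.047) for k in(-1,1) for zz in(h/2-.013,h/2+.013)])
        for c,w,sl in wins:
            m=np.zeros(w.shape,np.uint8);hullmask(c,body,m);hullmask(c,hp,m)
            mm=m[sl];ww=w[sl];s+=(mm&ww).sum()/max((mm|ww).sum(),1)
        return -s/len(wins)
    out=[]
    for h in hs:
        b=min((f((x+dx,y+dy,A),h),x+dx,y+dy,A) for A in (yaws if yaws is not None else np.arange(-np.pi,np.pi,.35)) for dx in (-.006,0,.006) for dy in(-.006,0,.006))
        v0=np.array(b[1:])
        r=minimize(f,v0,args=(h,),method='Nelder-Mead',options=dict(maxiter=150,initial_simplex=v0+np.array([[0,0,0],[.004,0,0],[0,.004,0],[0,0,.3]])))
        out.append((-r.fun,h,*r.x))
    return sorted(out,reverse=True)
E
python3 - <<'E'
from h import *
np.set_printoptions(precision=4,suppress=True)
cs=[read_camera('top'),read_camera('scene')]
for sel in (cs,cs[:1],cs[1:]):
    v,s=carrier_fit(sel,(.563,.256,-.18)); print('carrier',v,s)
for g in ((.434,-.24),(.459,-.366)):
    for sel in (cs,cs[:1],cs[1:]):
        for o in cup_fit(sel,*g,0.005)[:2]: print(np.round(o,4))
E
```

```text
carrier [ 0.5667  0.2574 -0.1924] 19.160274505615234
carrier [ 0.5665  0.2585 -0.1931] 10.90390682220459
carrier [ 0.5675  0.2553 -0.1958] 8.56999397277832
[ 0.8572  0.05    0.4275 -0.2444  2.1189]
[ 0.8436  0.06    0.4292 -0.244   2.1254]
[ 0.9194  0.05    0.4274 -0.2435  2.1132]
[ 0.8946  0.06    0.4263 -0.2418  2.1011]
[ 0.8157  0.06    0.4293 -0.2435  2.0929]
[ 0.7978  0.05    0.4273 -0.2443  2.1089]
[ 0.4262  0.05    0.4596 -0.3599  2.3857]
[ 0.4135  0.06    0.4596 -0.3617  2.3414]
[ 0.3965  0.05    0.4567 -0.3584  2.3761]
[ 0.3861  0.06    0.4564 -0.3561  2.3618]
[ 0.4684  0.05    0.4599 -0.3615  2.3909]
[ 0.4548  0.06    0.4653 -0.3589  2.4369]
```

```bash
python3 - <<'E'
s=open('h.py').read()
s=s.replace("wins.append((c,white(c),sl))","w=white(c); full=np.zeros_like(w); full[sl]=w[sl]; w=full; _,lab=cv2.connectedComponents(w,connectivity=4); w=(lab==lab[v,u]).astype(np.uint8); wins.append((c,w,sl))")
open('h.py','w').write(s)
E
python3 - <<'E'
from h import *
np.set_printoptions(precision=4,suppress=True)
cs=[read_camera('top'),read_camera('scene')]
for g in ((.428,-.244),(.459,-.36)):
    for z in (0,.008):
        for sel in (cs,cs[1:]):
            print(z,[np.round(o,4) for o in cup_fit(sel,*g,z)])
c=cs[1]
rows=[]
for n,g in (('cup_short',0),('cup_middle',0),('cup_tall',0)):
    for cam in('top','scene'):
        print(n,cam,[(round(d['p'],2),[int(x) for x in d['bbox']]) for d in regions_of(cam,n)])
im=c['image'][:,:,::-1].copy()
a=[cv2.resize(im[185:225,140:220],None,fx=9,fy=9,interpolation=cv2.INTER_NEAREST)]
m=np.repeat((white(c)*255)[185:225,140:220,None],3,2); a[0]=cv2.resize(a[0],(640,280));a.append(cv2.resize(m,(640,280),interpolation=cv2.INTER_NEAREST))
cv2.imwrite('pics/cups.png',np.vstack(a))
E
```

```text
0 [array([ 0.9203,  0.06  ,  0.426 , -0.2437,  2.0708]), array([ 0.9013,  0.05  ,  0.4259, -0.2444,  2.0702]), array([ 0.8728,  0.07  ,  0.428 , -0.2431,  2.1008])]
0 [array([ 0.9525,  0.06  ,  0.4259, -0.2444,  2.0829]), array([ 0.9286,  0.05  ,  0.4241, -0.2446,  2.1748]), array([ 0.8843,  0.07  ,  0.4319, -0.2433,  2.1901])]
0.008 [array([ 0.9108,  0.05  ,  0.4267, -0.2437,  2.0941]), array([ 0.8831,  0.06  ,  0.4281, -0.2441,  2.1163]), array([ 0.8275,  0.07  ,  0.4281, -0.2444,  2.1131])]
0.008 [array([ 0.9333,  0.06  ,  0.4317, -0.244 ,  2.2414]), array([ 0.9217,  0.05  ,  0.4294, -0.2447,  2.1485]), array([ 0.8727,  0.07  ,  0.4359, -0.2432,  2.1006])]
0 [array([ 0.9094,  0.05  ,  0.4575, -0.3624,  2.3032]), array([ 0.8598,  0.06  ,  0.4582, -0.3603,  2.3181]), array([ 0.7987,  0.07  ,  0.4591, -0.3604,  2.3774])]
0 [array([ 0.9342,  0.05  ,  0.4578, -0.3616,  2.4353]), array([ 0.8703,  0.06  ,  0.4632, -0.36  ,  2.4917]), array([ 0.8176,  0.07  ,  0.4658, -0.3603,  2.4073])]
0.008 [array([ 0.8709,  0.05  ,  0.4609, -0.3607,  2.3831]), array([ 0.8174,  0.06  ,  0.4607, -0.3607,  2.3455]), array([ 0.7637,  0.07  ,  0.46  , -0.3611,  2.3194])]
0.008 [array([ 0.9254,  0.05  ,  0.4628, -0.3602,  2.3645]), array([ 0.8611,  0.06  ,  0.4676, -0.3599,  2.3553]), array([ 0.7865,  0.07  ,  0.465 , -0.3604,  2.223 ])]
cup_short top [(0.66, [358, 229, 22, 25])]
cup_short scene [(0.74, [143, 202, 20, 22]), (0.53, [274, 148, 172, 123])]
cup_middle top [(0.76, [276, 244, 23, 17]), (0.62, [317, 239, 19, 22]), (0.61, [293, 277, 29, 17]), (0.56, [354, 276, 21, 22]), (0.26, [63, 101, 182, 160])]
cup_middle scene [(0.74, [214, 174, 23, 21]), (0.66, [183, 185, 15, 22]), (0.54, [145, 165, 24, 23])]
cup_tall top [(0.22, [107, 155, 112, 99])]
cup_tall scene []
```

View pics/cups.png

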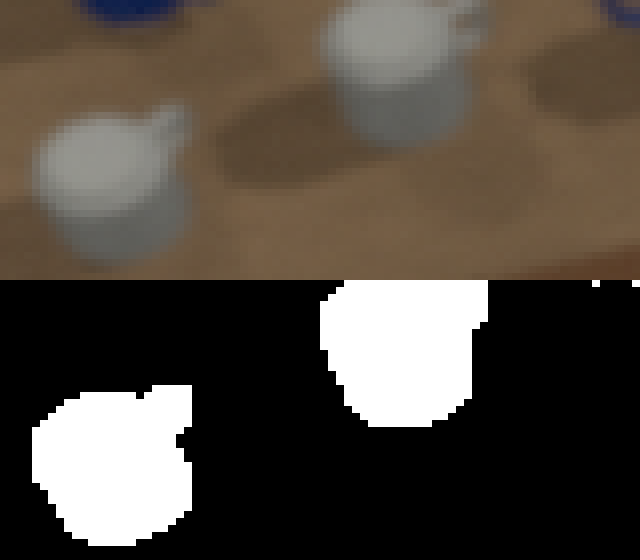

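```bash
cat >> h.py <<'E'
def Rdown(yaw):
    c,s=np.cos(yaw),np.sin(yaw); return R.from_matrix(np.array([[c,s,0],[s,-c,0],[0,0,-1]]))
def plan(*targets):
    """targets: (x,y,z,yawdeg,nrows); prints rows; starts at the measured pose"""
    s=read_state(); p=np.array(s['tool_pos']); r=R.from_rotvec(s['tcp_rot']); T=[];O=[]
    print('at',p.round(4),'yaw',np.degrees(np.arctan2(*r.as_matrix()[[1,0],0])).round(2),'t',round(s['time'],2),'q',np.round(s['q'],2))
    for x,y,z,yaw,n in targets:
        for i in range(n):
            k=n-i; dp=(np.array([x,y,z])-p)/k; rv=(r.inv()*Rdown(np.radians(yaw))).as_rotvec()
            rv=rv/k; t=np.round(r.inv().apply(dp)/.05,3); a=np.round(rv/np.radians(6),3)
            T.append(t.tolist());O.append(a.tolist())
            p=p+r.apply(t*.05); r=r*R.from_rotvec(a*np.radians(6))
    print(len(T),max(np.abs(T).max(),np.abs(O).max()));print('"travel":',T);print('"rotation":',O)
E
python3 - <<'E'
from h import *
plan((.5409,.1249,.18,79,14),(.5409,.1249,.085,79,4))
E
```

```text
at [0.2313 0.6341 0.2075] yaw 159.96 t 2.7 q [ 1.18  0.26  1.6  -0.    1.27 -0.04]
18 0.964
"travel": [[-0.665, -0.532, 0.039], [-0.715, -0.462, 0.039], [-0.758, -0.388, 0.039], [-0.793, -0.309, 0.039], [-0.82, -0.228, 0.039], [-0.839, -0.144, 0.039], [-0.849, -0.059, 0.039], [-0.851, 0.027, 0.04], [-0.844, 0.113, 0.039], [-0.828, 0.197, 0.04], [-0.804, 0.28, 0.039], [-0.772, 0.359, 0.04], [-0.732, 0.435, 0.039], [-0.684, 0.507, 0.04], [0.0, -0.0, 0.475], [0.0, -0.0, 0.475], [0.0, -0.0, 0.475], [0.0, -0.0, 0.475]]
"rotation": [[-0.0, 0.0, 0.964], [-0.0, 0.0, 0.964], [-0.0, 0.0, 0.964], [-0.0, 0.0, 0.964], [-0.0, 0.0, 0.964], [-0.0, 0.0, 0.964], [-0.0, 0.0, 0.964], [-0.0, 0.0, 0.964], [-0.0, 0.0, 0.964], [-0.0, 0.0, 0.963], [-0.0, 0.0, 0.964], [-0.0, 0.0, 0.963], [-0.0, 0.0, 0.964], [-0.0, 0.001, 0.963], [-0.0, -0.0, 0.0], [-0.0, -0.0, 0.0], [-0.0, -0.0, 0.0], [-0.0, -0.0, 0.0]]
```

{"name": "apply_moves", "arguments": {
  "fingers": [1,1,1,1,1,1,1,1,1,1,1,1],
  "travel": [
    [-0.665,-0.53,0.04],
    [-0.715,-0.46,0.04],
    [-0.76,-0.39,0.04],
    [-0.79,-0.31,0.04],
    [-0.82,-0.23,0.04],
    [-0.84,-0.145,0.04],
    [-0.85,-0.06,0.04],
    [-0.85,0.03,0.04],
    [-0.845,0.11,0.04],
    [-0.83,0.2,0.04],
    [-0.8,0.28,0.04],
    [-0.77,0.36,0.04]
  ],
  "rotation": [
    [0,0,0.964],
    [0,0,0.964],
    [0,0,0.964],
    [0,0,0.964],
    [0,0,0.964],
    [0,0,0.964],
    [0,0,0.964],
    [0,0,0.964],
    [0,0,0.964],
    [0,0,0.964],
    [0,0,0.964],
    [0,0,0.964]
  ],
  "newtons": 40
}}

```text
time: 3.9
tool_pos: [0.4975, 0.1962, 0.1838]
tcp_rot: [2.215, 2.227, 0.001]
wrist_force: [0.5, 0.4, 0.1]
width: 1.003
grip_force: 0.0
```

Run:
```python
from h import *
plan((.5409,.1249,.16,79,3),(.5409,.1249,.085,79,4))
```

```text
at [0.4975 0.1962 0.1838] yaw 90.31 t 3.9 q [0.33 0.01 1.93 0.   1.2  0.32]
7 0.629
"travel": [[-0.477, 0.287, 0.158], [-0.458, 0.317, 0.159], [-0.435, 0.347, 0.158], [-0.0, 0.0, 0.375], [-0.0, 0.0, 0.375], [-0.0, 0.0, 0.375], [-0.0, 0.0, 0.375]]
"rotation": [[0.003, -0.001, 0.628], [0.002, -0.002, 0.629], [0.003, -0.001, 0.628], [-0.0, -0.0, 0.0], [-0.0, -0.0, 0.0], [-0.0, -0.0, 0.0], [-0.0, -0.0, 0.0]]
```

{"name": "apply_moves", "arguments": {
  "fingers": [1,1,1,1,1,1,1,0,0,0,0,0],
  "travel": [
    [-0.477,0.287,0.158],
    [-0.458,0.317,0.158],
    [-0.435,0.347,0.158],
    [0,0,0.375],
    [0,0,0.375],
    [0,0,0.375],
    [0,0,0.375],
    [0,0,0],
    [0,0,0],
    [0,0,0],
    [0,0,0],
    [0,0,0]
  ],
  "rotation": [
    [0,0,0.63],
    [0,0,0.63],
    [0,0,0.63],
    [0,0,0],
    [0,0,0],
    [0,0,0],
    [0,0,0],
    [0,0,0],
    [0,0,0],
    [0,0,0],
    [0,0,0],
    [0,0,0]
  ]
}}

```text
time: 5.1
tool_pos: [0.5416, 0.1268, 0.0864]
tcp_rot: [2.419, 2.002, 0.004]
wrist_force: [-0.1, -0.7, 3.4]
width: 0.218
grip_force: 39.0
```

Run:
```python
from h import *
cs=[save('top','k.png'),read_camera('scene')]
v,s=carrier_fit(cs,(.5667,.2574,-.192));print(v.round(4),s)
st=read_state();print(np.round(st['wrist_force'],1),st['width'],st['grip_force'])
ey=np.array([-np.sin(v[2]),np.cos(v[2])])
print('knob',v[:2]-.135*ey,'tcp-knob',np.array(st['tool_pos'])[:2]-v[:2]+.135*ey)
p=np.array(st['tool_pos'])[:2]-ey*.1
plan((*p,st['tool_pos'][2],79,8))
```

```text
[ 0.5667  0.2562 -0.2049] 15.203392028808594
[-1.2 -0.3  5.8] 0.2194475200056212 39.02563512325287
knob [0.53925918 0.12403353] tcp-knob [0.00227347 0.00281833]
at [0.5415 0.1269 0.0864] yaw 79.21 t 5.2 q [ 0.19  0.15  1.98 -0.    1.01  0.37]
8 0.25
"travel": [[-0.25, -0.004, -0.0], [-0.25, -0.004, -0.0], [-0.25, -0.004, -0.0], [-0.25, -0.004, -0.0], [-0.25, -0.004, -0.0], [-0.25, -0.003, -0.0], [-0.25, -0.004, -0.001], [-0.25, -0.003, -0.0]]
"rotation": [[0.003, -0.001, 0.004], [0.003, -0.001, 0.005], [0.003, -0.001, 0.004], [0.003, -0.001, 0.005], [0.003, -0.001, 0.004], [0.003, -0.001, 0.005], [0.003, -0.001, 0.004], [0.003, -0.002, 0.005]]
```

{"name": "apply_moves", "arguments": {
  "fingers": [0,0,0,0,0,0],
  "travel": [
    [-0.25,0,0],
    [-0.25,0,0],
    [-0.25,0,0],
    [-0.25,0,0],
    [-0.25,0,0],
    [-0.25,0,0]
  ],
  "rotation": [
    [0,0,0],
    [0,0,0],
    [0,0,0],
    [0,0,0],
    [0,0,0],
    [0,0,0]
  ]
}}

```text
time: 5.8
tool_pos: [0.5274, 0.0534, 0.0863]
tcp_rot: [2.421, 2.002, 0.005]
wrist_force: [-0.5, 3.5, 6.8]
width: 0.219
grip_force: 39.6
```

{"name": "apply_moves", "arguments": {
  "fingers": [0,0,0,0],
  "travel": [
    [-0.1,0,0],
    [-0.05,0,0],
    [-0.05,0,0],
    [0,0,0]
  ],
  "rotation": [
    [0,0,0],
    [0,0,0],
    [0,0,0],
    [0,0,0]
  ]
}}

```text
time: 6.2
tool_pos: [0.5262, 0.047, 0.0863]
tcp_rot: [-2.42, -1.998, -0.013]
wrist_force: [1.7, 14.3, 4.7]
width: 0.219
grip_force: 39.4
```

{"name": "apply_moves", "arguments": {
  "fingers": [1,1,1,1,1,1,1],
  "travel": [
    [0,0,0],
    [0,0,0],
    [0,0,0],
    [0,0,-0.6],
    [0,0,-0.8],
    [0,0,-0.6],
    [0,0,0]
  ],
  "rotation": [
    [0,0,0],
    [0,0,0],
    [0,0,0],
    [0,0,0],
    [0,0,0],
    [0,0,0],
    [0,0,0]
  ]
}}

```text
time: 6.9
tool_pos: [0.5281, 0.0428, 0.1903]
tcp_rot: [2.416, 1.998, 0.011]
wrist_force: [1.0, -0.1, -0.1]
width: 1.002
grip_force: 0.0
```

Run:
```python
from h import *
cs=[read_camera('top'),read_camera('scene')]
print(carrier_fit(cs,(.5511,.177,-.192)),carrier_fit(cs[1:],(.5511,.177,-.192)))
for g,h in (((.426,-.244),.06),((.4577,-.362),.05)):
    for sel in (cs,cs[:1],cs[1:]): print(np.round(cup_fit(sel,*g,0,hs=(h,)),4))
plan((.426,-.244,.18,-61,24))
```

```text
(array([ 0.55133561,  0.17765726, -0.20542176]), np.float64(18.732990264892578)) (array([ 0.55160691,  0.17646468, -0.19071118]), np.float64(10.612430572509766))
[[ 0.9223  0.06    0.4258 -0.2445  2.069 ]]
[[ 0.9019  0.06    0.4261 -0.2427  2.1087]]
[[ 0.9577  0.06    0.4256 -0.2443  2.115 ]]
[[ 0.9113  0.05    0.4571 -0.3613  2.3407]]
[[ 0.9191  0.05    0.4572 -0.3598  2.3554]]
[[ 0.9419  0.05    0.4572 -0.3621  2.3004]]
at [0.5249 0.0428 0.1854] yaw 79.19 t 7.0 q [ 0.03 -0.    1.95 -0.    1.2   0.22]
24 0.974
"travel": [[-0.25, -0.036, 0.004], [-0.253, -0.01, 0.004], [-0.252, 0.015, 0.005], [-0.249, 0.041, 0.005], [-0.244, 0.066, 0.005], [-0.236, 0.091, 0.005], [-0.226, 0.114, 0.005], [-0.213, 0.136, 0.005], [-0.198, 0.157, 0.005], [-0.181, 0.177, 0.005], [-0.162, 0.194, 0.005], [-0.141, 0.21, 0.005], [-0.119, 0.223, 0.004], [-0.096, 0.234, 0.005], [-0.071, 0.242, 0.004], [-0.046, 0.248, 0.004], [-0.021, 0.252, 0.005], [0.005, 0.253, 0.004], [0.03, 0.251, 0.005], [0.056, 0.247, 0.004], [0.081, 0.239, 0.004], [0.105, 0.23, 0.005], [0.127, 0.218, 0.004], [0.149, 0.205, 0.005]]
"rotation": [[0.0, -0.001, 0.974], [0.0, -0.001, 0.974], [0.0, -0.001, 0.973], [0.0, -0.001, 0.974], [0.0, -0.001, 0.973], [0.0, -0.001, 0.974], [0.0, -0.001, 0.973], [0.0, -0.001, 0.974], [0.0, -0.001, 0.973], [0.0, -0.001, 0.974], [0.0, -0.001, 0.973], [0.001, -0.001, 0.974], [0.0, -0.001, 0.973], [0.001, -0.001, 0.974], [0.0, -0.001, 0.973], [0.001, -0.001, 0.974], [0.001, -0.001, 0.973], [0.0, -0.001, 0.974], [0.001, -0.001, 0.973], [0.0, -0.001, 0.974], [0.001, -0.001, 0.973], [0.0, -0.001, 0.974], [0.001, -0.0, 0.973], [0.0, -0.001, 0.974]]
```

{"name": "apply_moves", "arguments": {
  "fingers": [1,1,1,1,1,1,1,1,1,1,1,1],
  "travel": [
    [-0.25,-0.036,0.005],
    [-0.253,-0.01,0.005],
    [-0.252,0.015,0.005],
    [-0.249,0.041,0.005],
    [-0.244,0.066,0.005],
    [-0.236,0.09,0.005],
    [-0.226,0.114,0.005],
    [-0.213,0.136,0.005],
    [-0.198,0.157,0.005],
    [-0.181,0.177,0.005],
    [-0.162,0.194,0.005],
    [-0.141,0.21,0.005]
  ],
  "rotation": [
    [0,0,0.974],
    [0,0,0.974],
    [0,0,0.974],
    [0,0,0.974],
    [0,0,0.974],
    [0,0,0.974],
    [0,0,0.974],
    [0,0,0.974],
    [0,0,0.974],
    [0,0,0.974],
    [0,0,0.974],
    [0,0,0.974]
  ]
}}

```text
time: 8.2
tool_pos: [0.473, -0.1005, 0.1792]
tcp_rot: [-3.131, -0.242, 0.007]
wrist_force: [0.0, 0.0, -0.0]
width: 0.997
grip_force: 0.0
```

{"name": "apply_moves", "arguments": {
  "fingers": [1,1,1,1,1,1,1,1,1,1,1,1],
  "travel": [
    [-0.119,0.223,0.005],
    [-0.096,0.234,0.005],
    [-0.071,0.242,0.005],
    [-0.046,0.248,0.005],
    [-0.02,0.252,0.005],
    [0.005,0.253,0.005],
    [0.03,0.251,0.005],
    [0.056,0.247,0.005],
    [0.08,0.24,0.005],
    [0.105,0.23,0.005],
    [0.127,0.218,0.005],
    [0.149,0.205,0.005]
  ],
  "rotation": [
    [0,0,0.974],
    [0,0,0.974],
    [0,0,0.974],
    [0,0,0.974],
    [0,0,0.974],
    [0,0,0.974],
    [0,0,0.974],
    [0,0,0.974],
    [0,0,0.974],
    [0,0,0.974],
    [0,0,0.974],
    [0,0,0.974]
  ]
}}

```text
time: 9.4
tool_pos: [0.4237, -0.2433, 0.1762]
tcp_rot: [-2.703, 1.602, 0.007]
wrist_force: [-0.8, 0.4, 1.3]
width: 1.001
grip_force: 0.0
```

Run:
```python
from h import *
plan((.426,-.244,.10,-60.5,4),(.426,-.244,.018,-60.5,4))
```

```text
at [ 0.4237 -0.2433  0.1762] yaw -61.3 t 9.4 q [-0.57 -0.07  2.02 -0.    1.19  2.07]
8 0.41
"travel": [[0.01, -0.01, 0.381], [0.01, -0.009, 0.381], [0.009, -0.009, 0.381], [0.009, -0.009, 0.381], [0.0, 0.0, 0.41], [0.0, 0.0, 0.41], [0.0, 0.0, 0.41], [0.0, 0.0, 0.41]]
"rotation": [[0.005, 0.009, -0.033], [0.005, 0.009, -0.034], [0.006, 0.009, -0.033], [0.005, 0.01, -0.034], [0.0, -0.0, 0.0], [0.0, -0.0, 0.0], [0.0, -0.0, 0.0], [0.0, -0.0, 0.0]]
```

{"name": "apply_moves", "arguments": {
  "fingers": [1,1,1,1,1,1,1,1,0,0,0,0],
  "travel": [
    [0.01,-0.01,0.38],
    [0.01,-0.01,0.38],
    [0.01,-0.01,0.38],
    [0.01,-0.01,0.38],
    [0,0,0.44],
    [0,0,0.44],
    [0,0,0.44],
    [0,0,0.44],
    [0,0,0],
    [0,0,0],
    [0,0,0],
    [0,0,0]
  ],
  "rotation": [
    [0.005,0.01,-0.033],
    [0.005,0.01,-0.033],
    [0.005,0.01,-0.033],
    [0.005,0.01,-0.033],
    [0,0,0],
    [0,0,0],
    [0,0,0],
    [0,0,0],
    [0,0,0],
    [0,0,0],
    [0,0,0],
    [0,0,0]
  ],
  "newtons": 35
}}

```text
time: 10.6
tool_pos: [0.4295, -0.2452, 0.0159]
tcp_rot: [2.717, -1.577, 0.011]
wrist_force: [0.6, 0.0, -0.9]
width: 0.591
grip_force: 36.5
```

{"name": "apply_moves", "arguments": {
  "fingers": [0,0,0,0,0,0],
  "travel": [
    [0,0,0],
    [0,0,-0.4],
    [0,0,-0.8],
    [0,0,-0.8],
    [0,0,-0.7],
    [0,0,-0.3]
  ],
  "rotation": [
    [0,0,0],
    [0,0,0],
    [0,0,0],
    [0,0,0],
    [0,0,0],
    [0,0,0]
  ]
}}

```text
time: 11.2
tool_pos: [0.4304, -0.2457, 0.1695]
tcp_rot: [2.717, -1.576, 0.02]
wrist_force: [0.4, -1.3, -0.6]
width: 0.591
grip_force: 36.9
```

Run:
```python
from h import *
c=save('scene','g1.png'); t=read_camera('top'); st=read_state(); print(st['width'],st['grip_force'],st['tool_pos'],np.round(st['wrist_force'],1))
cv2.imwrite('pics/g1c.png',np.hstack([cv2.resize(x['image'][160:280,a:a+120,::-1],(390,390),interpolation=cv2.INTER_CUBIC) for x,a in((c,140),(t,280))]))
```

```text
0.5883971102244785 36.89278185367584 [ 0.4299474  -0.24547913  0.16777771] [-0.6  0.2 -1.2]
```

View pics/g1c.png

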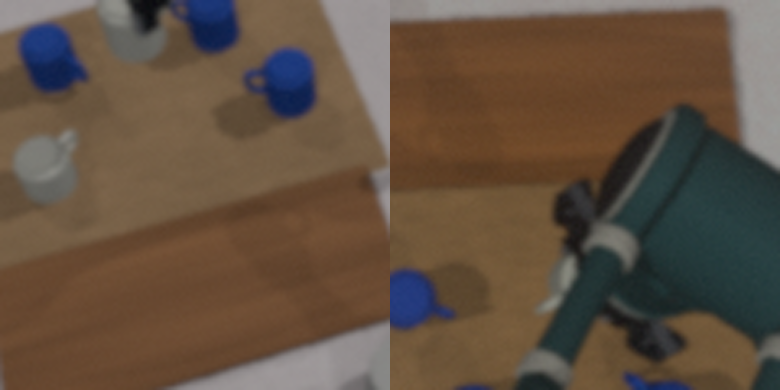

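Run:
```python
from h import *
cs=[read_camera('top'),read_camera('scene')]
for sel in (cs,cs[:1],cs[1:]): print(carrier_fit(sel,(.5511,.177,-.192)))
v,_=carrier_fit(cs,(.5511,.177,-.192))
ey=np.array([-np.sin(v[2]),np.cos(v[2])]); p2=v[:2]+.045*ey; yaw=90+np.degrees(v[2])
t=p2+.0026*ey; print(p2,t,yaw)
print(np.round(cup_fit(cs[1:],.4577,-.362,0,hs=(.05,)),4))
plan((*t,.19,yaw,24))
```

```text
(array([ 0.55111932,  0.17803096, -0.19403769]), np.float64(22.64459991455078))
(array([ 0.55070997,  0.17875845, -0.19225196]), np.float64(12.474202156066895))
(array([ 0.55168792,  0.17634978, -0.18941518]), np.float64(10.46867561340332))
[0.55979633 0.22218648] [0.56029767 0.22473769] 78.88245941356075
[[ 0.9239  0.05    0.4576 -0.362   2.4347]]
at [ 0.4274 -0.2438  0.1636] yaw -60.25 t 11.4 q [-0.57 -0.05  2.04 -0.    1.16  2.05]
24 0.967
"travel": [[-0.284, -0.29, -0.022], [-0.253, -0.317, -0.022], [-0.22, -0.341, -0.022], [-0.184, -0.362, -0.022], [-0.147, -0.378, -0.022], [-0.108, -0.391, -0.022], [-0.068, -0.4, -0.022], [-0.027, -0.405, -0.022], [0.014, -0.406, -0.022], [0.055, -0.402, -0.022], [0.095, -0.395, -0.022], [0.134, -0.383, -0.022], [0.172, -0.367, -0.022], [0.209, -0.348, -0.022], [0.243, -0.325, -0.022], [0.274, -0.299, -0.022], [0.303, -0.27, -0.022], [0.329, -0.238, -0.022], [0.351, -0.203, -0.022], [0.37, -0.167, -0.022], [0.385, -0.129, -0.022], [0.397, -0.089, -0.022], [0.403, -0.049, -0.022], [0.406, -0.007, -0.022]]
"rotation": [[0.001, -0.001, -0.966], [0.001, -0.001, -0.966], [0.001, -0.001, -0.966], [0.001, -0.001, -0.966], [0.001, -0.001, -0.966], [0.001, -0.001, -0.966], [0.001, -0.001, -0.966], [0.001, -0.001, -0.966], [0.001, -0.001, -0.966], [0.001, -0.001, -0.966], [0.001, -0.001, -0.966], [0.001, -0.001, -0.966], [0.001, -0.001, -0.966], [0.002, -0.001, -0.966], [0.001, -0.001, -0.967], [0.002, -0.001, -0.966], [0.001, -0.001, -0.967], [0.002, -0.001, -0.966], [0.001, -0.001, -0.967], [0.002, -0.001, -0.966], [0.002, -0.001, -0.967], [0.001, -0.001, -0.966], [0.002, -0.002, -0.967], [0.001, -0.001, -0.966]]
```

{"name": "apply_moves", "arguments": {
  "fingers": [0,0,0,0,0,0,0,0,0,0,0,0],
  "travel": [
    [-0.284,-0.29,-0.03],
    [-0.253,-0.317,-0.03],
    [-0.22,-0.341,-0.03],
    [-0.184,-0.362,-0.03],
    [-0.147,-0.378,-0.03],
    [-0.108,-0.391,-0.03],
    [-0.068,-0.4,-0.03],
    [-0.027,-0.405,-0.03],
    [0.014,-0.406,-0.03],
    [0.055,-0.402,-0.03],
    [0.095,-0.395,-0.03],
    [0.134,-0.383,-0.03]
  ],
  "rotation": [
    [0,0,-0.966],
    [0,0,-0.966],
    [0,0,-0.966],
    [0,0,-0.966],
    [0,0,-0.966],
    [0,0,-0.966],
    [0,0,-0.966],
    [0,0,-0.966],
    [0,0,-0.966],
    [0,0,-0.966],
    [0,0,-0.966],
    [0,0,-0.966]
  ]
}}

```text
time: 12.6
tool_pos: [0.4925, -0.009, 0.179]
tcp_rot: [3.129, 0.261, -0.003]
wrist_force: [0.1, 0.4, -2.0]
width: 0.591
grip_force: 36.9
```

{"name": "apply_moves", "arguments": {
  "fingers": [0,0,0,0,0,0,0,0,0,0,0,0],
  "travel": [
    [0.172,-0.367,-0.022],
    [0.209,-0.348,-0.022],
    [0.243,-0.325,-0.022],
    [0.274,-0.299,-0.022],
    [0.303,-0.27,-0.022],
    [0.329,-0.238,-0.022],
    [0.351,-0.203,-0.022],
    [0.37,-0.167,-0.022],
    [0.385,-0.129,-0.022],
    [0.397,-0.089,-0.022],
    [0.403,-0.049,-0.022],
    [0.406,-0.007,-0.022]
  ],
  "rotation": [
    [0,0,-0.966],
    [0,0,-0.966],
    [0,0,-0.966],
    [0,0,-0.966],
    [0,0,-0.966],
    [0,0,-0.966],
    [0,0,-0.966],
    [0,0,-0.966],
    [0,0,-0.966],
    [0,0,-0.966],
    [0,0,-0.966],
    [0,0,-0.966]
  ]
}}

```text
time: 13.8
tool_pos: [0.5592, 0.2245, 0.1912]
tcp_rot: [2.421, 1.999, -0.007]
wrist_force: [-0.5, 0.0, -1.5]
width: 0.592
grip_force: 36.9
```

```bash
cat >> h.py <<'E'
def avg_state(n=5):
    S=[read_state()]
    for _ in range(n-1): read_camera('top'); S.append(read_state())
    P=np.array([s['tool_pos'] for s in S]); r=R.concatenate([R.from_rotvec(s['tcp_rot']) for s in S]).mean()
    print('std mm',(P.std(0)*1000).round(2)); return dict(S[-1],tool_pos=P.mean(0),tcp_rot=r.as_rotvec(),wrist_force=np.mean([s['wrist_force'] for s in S],0))
E
sed -i 's/^def plan(\*targets):/def plan(*targets,s=None):/; s/    s=read_state(); p=np.array/    s=s or read_state(); p=np.array/' h.py
python3 - <<'E'
from h import *
plan((.5603,.2247,.12,78.9,3),(.5603,.2247,.0565,78.9,4),s=avg_state(6))
E
```

```text
std mm [0.32 1.35 0.47]
at [0.5596 0.2249 0.1919] yaw 79.0 t 14.05 q [ 0.34  0.14  1.78 -0.    1.22  0.54]
7 0.479
"travel": [[0.001, 0.005, 0.479], [0.001, 0.005, 0.479], [-0.0, 0.005, 0.479], [-0.0, 0.0, 0.318], [-0.0, 0.0, 0.317], [-0.0, 0.0, 0.318], [-0.0, 0.0, 0.317]]
"rotation": [[-0.0, 0.013, 0.005], [-0.001, 0.013, 0.005], [-0.0, 0.013, 0.006], [-0.0, 0.0, -0.0], [-0.0, 0.0, -0.0], [-0.0, 0.0, -0.0], [-0.0, 0.0, -0.0]]
```

{"name": "apply_moves", "arguments": {
  "fingers": [0,0,0,0,0,0,0,0],
  "travel": [
    [0,0.005,0.48],
    [0,0.005,0.48],
    [0,0.005,0.48],
    [0,0,0.38],
    [0,0,0.38],
    [0,0,0.38],
    [0,0,0.1],
    [0,0,0]
  ],
  "rotation": [
    [0,0.01,0],
    [0,0.01,0],
    [0,0.01,0],
    [0,0,0],
    [0,0,0],
    [0,0,0],
    [0,0,0],
    [0,0,0]
  ]
}}

```text
time: 14.85
tool_pos: [0.5608, 0.2229, 0.0597]
tcp_rot: [2.427, 1.993, 0.001]
wrist_force: [0.4, -0.2, -0.4]
width: 0.589
grip_force: 36.9
```

Run:
```python
from h import *
s=avg_state(4);print(s['tool_pos'],s['wrist_force'])
```

```text
std mm [0.89 0.46 1.03]
[0.56216143 0.2235292  0.06129059] [ 0.16436986  0.15324588 -0.59641402]
```

{"name": "apply_moves", "arguments": {
  "fingers": [0,0,0,0],
  "travel": [
    [0,0,0.03],
    [0,0,0.03],
    [0,0,0.02],
    [0,0,0]
  ],
  "rotation": [
    [0,0,0],
    [0,0,0],
    [0,0,0],
    [0,0,0]
  ]
}}

```text
time: 15.4
tool_pos: [0.5622, 0.2241, 0.0572]
tcp_rot: [2.425, 1.994, 0.006]
wrist_force: [-0.2, -0.1, -1.5]
width: 0.591
grip_force: 36.9
```

{"name": "apply_moves", "arguments": {
  "fingers": [0,0,0],
  "travel": [
    [0,0,0.02],
    [0,0,0],
    [0,0,0]
  ],
  "rotation": [
    [0,0,0],
    [0,0,0],
    [0,0,0]
  ]
}}

```text
time: 15.7
tool_pos: [0.5622, 0.2241, 0.0562]
tcp_rot: [2.425, 1.994, 0.006]
wrist_force: [0.5, 0.6, -1.3]
width: 0.588
grip_force: 36.9
```

{"name": "apply_moves", "arguments": {
  "fingers": [0,0],
  "travel": [
    [0,0,0.02],
    [0,0,0]
  ],
  "rotation": [
    [0,0,0],
    [0,0,0]
  ]
}}

```text
time: 15.9
tool_pos: [0.5622, 0.2241, 0.0551]
tcp_rot: [2.425, 1.994, 0.005]
wrist_force: [0.5, 0.4, -1.1]
width: 0.591
grip_force: 36.9
```

{"name": "apply_moves", "arguments": {
  "fingers": [0,0],
  "travel": [
    [0,0,0.02],
    [0,0,0]
  ],
  "rotation": [
    [0,0,0],
    [0,0,0]
  ]
}}

```text
time: 16.1
tool_pos: [0.5624, 0.2241, 0.0549]
tcp_rot: [2.425, 1.994, 0.006]
wrist_force: [-1.6, -1.4, 4.2]
width: 0.589
grip_force: 37.2
```

{"name": "apply_moves", "arguments": {
  "fingers": [1,1,1,1,1,1,1],
  "travel": [
    [0,0,0],
    [0,0,0],
    [0,0,0],
    [0,0,-0.5],
    [0,0,-0.9],
    [0,0,-0.9],
    [0,0,-0.3]
  ],
  "rotation": [
    [0,0,0],
    [0,0,0],
    [0,0,0],
    [0,0,0],
    [0,0,0],
    [0,0,0],
    [0,0,0]
  ]
}}

```text
time: 16.8
tool_pos: [0.5649, 0.2252, 0.1904]
tcp_rot: [2.422, 1.992, 0.02]
wrist_force: [0.6, 0.1, 0.5]
width: 0.997
grip_force: 0.0
```

Run:
```python
from h import *
plan((.4575,-.3615,.17,-45.4,24))
```

```text
at [0.5649 0.2252 0.1904] yaw 78.85 t 16.8 q [ 0.34  0.14  1.78 -0.    1.2   0.53]
24 0.863
"travel": [[-0.497, 0.006, 0.014], [-0.494, 0.051, 0.014], [-0.488, 0.096, 0.015], [-0.477, 0.139, 0.015], [-0.463, 0.182, 0.016], [-0.444, 0.223, 0.016], [-0.422, 0.262, 0.016], [-0.397, 0.299, 0.016], [-0.368, 0.334, 0.017], [-0.337, 0.366, 0.017], [-0.302, 0.395, 0.017], [-0.266, 0.42, 0.017], [-0.226, 0.442, 0.018], [-0.186, 0.461, 0.018], [-0.143, 0.476, 0.018], [-0.1, 0.487, 0.018], [-0.055, 0.494, 0.018], [-0.01, 0.497, 0.018], [0.034, 0.496, 0.018], [0.079, 0.491, 0.018], [0.123, 0.482, 0.017], [0.166, 0.468, 0.017], [0.207, 0.452, 0.017], [0.247, 0.431, 0.017]]
"rotation": [[0.0, -0.007, 0.863], [0.0, -0.007, 0.863], [0.0, -0.007, 0.863], [0.0, -0.007, 0.863], [0.0, -0.007, 0.863], [0.0, -0.007, 0.863], [0.0, -0.007, 0.863], [0.0, -0.007, 0.863], [0.0, -0.007, 0.863], [0.0, -0.007, 0.863], [0.0, -0.007, 0.863], [0.001, -0.007, 0.863], [0.001, -0.007, 0.863], [0.0, -0.007, 0.863], [0.001, -0.007, 0.863], [0.001, -0.007, 0.863], [0.0, -0.006, 0.863], [0.001, -0.007, 0.862], [0.0, -0.006, 0.863], [0.001, -0.007, 0.862], [0.0, -0.006, 0.863], [0.001, -0.007, 0.862], [0.0, -0.006, 0.863], [0.001, -0.007, 0.862]]
```

{"name": "apply_moves", "arguments": {
  "fingers": [1,1,1,1,1,1,1,1,1,1,1,1],
  "travel": [
    [-0.497,0.006,0.015],
    [-0.494,0.051,0.015],
    [-0.488,0.096,0.015],
    [-0.477,0.139,0.015],
    [-0.463,0.182,0.015],
    [-0.444,0.223,0.015],
    [-0.422,0.262,0.015],
    [-0.397,0.299,0.015],
    [-0.368,0.334,0.015],
    [-0.337,0.366,0.015],
    [-0.302,0.395,0.015],
    [-0.266,0.42,0.015]
  ],
  "rotation": [
    [0,0,0.863],
    [0,0,0.863],
    [0,0,0.863],
    [0,0,0.863],
    [0,0,0.863],
    [0,0,0.863],
    [0,0,0.863],
    [0,0,0.863],
    [0,0,0.863],
    [0,0,0.863],
    [0,0,0.863],
    [0,0,0.863]
  ]
}}

```text
time: 18.0
tool_pos: [0.5073, -0.0702, 0.1742]
tcp_rot: [-3.109, -0.451, -0.006]
wrist_force: [0.3, -0.2, -0.9]
width: 0.998
grip_force: 0.0
```

{"name": "apply_moves", "arguments": {
  "fingers": [1,1,1,1,1,1,1,1,1,1,1,1],
  "travel": [
    [-0.226,0.442,0.018],
    [-0.186,0.461,0.018],
    [-0.143,0.476,0.018],
    [-0.1,0.487,0.018],
    [-0.055,0.494,0.018],
    [-0.01,0.497,0.018],
    [0.034,0.496,0.018],
    [0.079,0.491,0.018],
    [0.123,0.482,0.018],
    [0.166,0.468,0.018],
    [0.207,0.452,0.018],
    [0.247,0.431,0.018]
  ],
  "rotation": [
    [0,0,0.863],
    [0,0,0.863],
    [0,0,0.863],
    [0,0,0.863],
    [0,0,0.863],
    [0,0,0.863],
    [0,0,0.863],
    [0,0,0.863],
    [0,0,0.863],
    [0,0,0.863],
    [0,0,0.863],
    [0,0,0.863]
  ]
}}

```text
time: 19.2
tool_pos: [0.4536, -0.3633, 0.1629]
tcp_rot: [-2.893, 1.217, -0.005]
wrist_force: [0.5, -0.0, -0.1]
width: 0.997
grip_force: 0.0
```

Run:
```python
from h import *
cs=[save('top','m1t.png'),save('scene','m1s.png')]
for sel in (cs,cs[:1],cs[1:]):
    v,_=carrier_fit(sel,(.5511,.178,-.193),use=('p0','p1')); ey=np.array([-np.sin(v[2]),np.cos(v[2])])
    o=cup_fit(sel,.5598,.2222,.04,hs=(.06,),yaws=[-1.76])[0]; d=np.array(o[2:4])-v[:2]-.045*ey
    print('car',v.round(4),'cup',np.round(o,4),'err mm st x,y',(1000*np.array([d@[ey[1],-ey[0]],d@ey])).round(1),'yaw err deg',np.degrees(o[4]-v[2]+np.pi/2).round(1))
    print(np.round(cup_fit(sel[-1:],.4577,-.362,0,hs=(.05,)),4))
s=avg_state(5)
plan((.4575,-.3615,.10,-45.4,4),(.4575,-.3615,.010,-45.4,5),s=s)
im=cv2.resize(cs[0]['image'][130:270,90:290,::-1],None,fx=3.5,fy=3.5,interpolation=cv2.INTER_CUBIC); cv2.imwrite('pics/m1c.png',im)
```

```text
car [ 0.5505  0.1783 -0.1863] cup [ 0.8792  0.06    0.5615  0.2257 -1.7191] err mm st x,y [2.1 3.6] yaw err deg 2.2
[[ 0.937   0.05    0.458  -0.3617  2.3917]]
car [ 0.5503  0.1791 -0.1856] cup [ 0.8536  0.06    0.5615  0.2271 -1.7108] err mm st x,y [2.2 4.3] yaw err deg 2.6
[[ 0.9115  0.05    0.4572 -0.3597  2.3452]]
car [ 0.551   0.1768 -0.1859] cup [ 0.9234  0.06    0.563   0.2245 -1.7388] err mm st x,y [3.  4.2] yaw err deg 1.0
[[ 0.937   0.05    0.458  -0.3617  2.3917]]
std mm [0.27 1.19 0.14]
at [ 0.4537 -0.3629  0.163 ] yaw -45.46 t 19.5 q [-0.72  0.12  1.86  0.    1.16  1.64]
9 0.36
"travel": [[0.008, -0.017, 0.315], [0.008, -0.018, 0.315], [0.008, -0.018, 0.315], [0.008, -0.019, 0.314], [0.0, 0.0, 0.36], [0.0, 0.0, 0.36], [0.0, 0.0, 0.36], [0.0, 0.0, 0.36], [0.0, 0.0, 0.36]]
"rotation": [[-0.008, -0.004, -0.003], [-0.008, -0.004, -0.003], [-0.009, -0.004, -0.002], [-0.008, -0.004, -0.003], [-0.0, -0.0, 0.0], [-0.0, -0.0, 0.0], [-0.0, -0.0, 0.0], [-0.0, -0.0, 0.0], [-0.0, -0.0, 0.0]]
```

View pics/m1c.png

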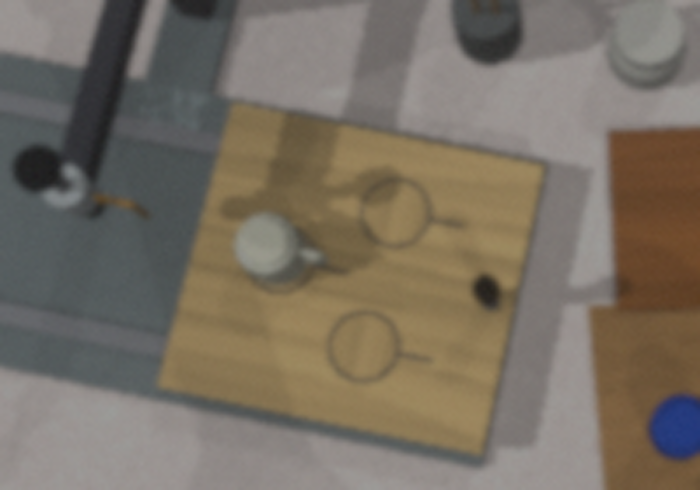

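{"name": "apply_moves", "arguments": {
  "fingers": [1,1,1,1,1,1,1,1,1,1],
  "travel": [
    [0.008,-0.018,0.315],
    [0.008,-0.018,0.315],
    [0.008,-0.018,0.315],
    [0.008,-0.018,0.315],
    [0,0,0.36],
    [0,0,0.36],
    [0,0,0.36],
    [0,0,0.36],
    [0,0,0.36],
    [0,0,0]
  ],
  "rotation": [
    [-0.008,-0.004,0],
    [-0.008,-0.004,0],
    [-0.008,-0.004,0],
    [-0.008,-0.004,0],
    [0,0,0],
    [0,0,0],
    [0,0,0],
    [0,0,0],
    [0,0,0],
    [0,0,0]
  ]
}}

```text
time: 20.5
tool_pos: [0.4554, -0.3588, 0.0065]
tcp_rot: [-2.896, 1.212, 0.009]
wrist_force: [-0.5, -0.0, 0.2]
width: 1.003
grip_force: 0.0
```

Run:
```python
from h import *
s=avg_state(5)
plan((.4575,-.3615,.010,-45.4,1),s=s)
print(np.round(cup_fit([read_camera('scene')],.4577,-.362,0,hs=(.05,)),4))
```

```text
std mm [1.2  1.07 1.75]
at [ 0.4573 -0.3604  0.0092] yaw -45.41 t 20.7 q [-0.71  0.29  1.97  0.    0.88  1.65]
1 0.019
"travel": [[0.019, 0.013, -0.015]]
"rotation": [[0.001, 0.015, -0.002]]
[[ 0.6611  0.05    0.458  -0.3631  0.2724]]
```

{"name": "apply_moves", "arguments": {
  "fingers": [0,0,0,0,0],
  "travel": [
    [0,0,0],
    [0,0,0],
    [0,0,0],
    [0,0,0],
    [0,0,0]
  ],
  "rotation": [
    [0,0,0],
    [0,0,0],
    [0,0,0],
    [0,0,0],
    [0,0,0]
  ],
  "newtons": 35
}}

```text
time: 21.25
tool_pos: [0.4585, -0.3617, 0.0119]
tcp_rot: [2.897, -1.213, 0.003]
wrist_force: [-1.5, 1.0, 4.7]
width: 0.582
grip_force: 35.8
```

Run:
```python
from h import *
s=avg_state(5); print(s['tool_pos'],s['width'],s['grip_force'])
plan((*s['tool_pos'][:2],.165,-45.4,5),s=s)
```

```text
std mm [0.01 0.01 0.01]
[ 0.45851823 -0.36173958  0.01190746] 0.5815540848807739 35.783405900001526
at [ 0.4585 -0.3617  0.0119] yaw -45.42 t 21.45 q [-0.71  0.29  1.97 -0.    0.88  1.65]
5 0.613
"travel": [[0.001, -0.0, -0.612], [0.001, -0.0, -0.612], [0.001, -0.0, -0.613], [0.001, -0.0, -0.612], [0.0, -0.0, -0.613]]
"rotation": [[-0.0, -0.004, -0.001], [-0.0, -0.004, -0.001], [-0.0, -0.005, -0.0], [-0.001, -0.004, -0.001], [-0.0, -0.005, -0.0]]
```

{"name": "apply_moves", "arguments": {
  "fingers": [0,0,0,0,0,0],
  "travel": [
    [0,0,-0.4],
    [0,0,-0.7],
    [0,0,-0.8],
    [0,0,-0.8],
    [0,0,-0.6],
    [0,0,0]
  ],
  "rotation": [
    [0,0,0],
    [0,0,0],
    [0,0,0],
    [0,0,0],
    [0,0,0],
    [0,0,0]
  ]
}}

```text
time: 22.05
tool_pos: [0.461, -0.3637, 0.1819]
tcp_rot: [2.895, -1.211, 0.018]
wrist_force: [0.7, -0.5, -0.0]
width: 0.58
grip_force: 36.6
```

Run:
```python
from h import *
s=read_state();print(s['width'],s['grip_force'])
plan((.6002,.1278,.18,79.1,24),s=s)
```

```text
0.5800069481357365 36.609864234924316
at [ 0.461  -0.3637  0.1819] yaw -45.42 t 22.05 q [-0.71  0.11  1.84  0.    1.19  1.65]
24 0.865
"travel": [[-0.21, -0.37, -0.001], [-0.176, -0.388, -0.0], [-0.14, -0.402, 0.0], [-0.103, -0.413, 0.0], [-0.066, -0.421, 0.001], [-0.027, -0.425, 0.001], [0.011, -0.426, 0.001], [0.05, -0.423, 0.001], [0.088, -0.416, 0.001], [0.125, -0.407, 0.002], [0.161, -0.394, 0.002], [0.196, -0.378, 0.002], [0.23, -0.358, 0.002], [0.261, -0.336, 0.002], [0.291, -0.311, 0.002], [0.317, -0.284, 0.002], [0.342, -0.254, 0.002], [0.363, -0.222, 0.002], [0.382, -0.188, 0.002], [0.397, -0.153, 0.002], [0.41, -0.116, 0.002], [0.418, -0.078, 0.002], [0.424, -0.04, 0.002], [0.426, -0.002, 0.003]]
"rotation": [[0.005, -0.003, -0.865], [0.005, -0.003, -0.865], [0.005, -0.003, -0.865], [0.005, -0.003, -0.865], [0.005, -0.003, -0.865], [0.005, -0.003, -0.865], [0.005, -0.003, -0.865], [0.005, -0.003, -0.865], [0.005, -0.003, -0.865], [0.005, -0.003, -0.865], [0.005, -0.003, -0.865], [0.005, -0.003, -0.864], [0.005, -0.003, -0.865], [0.005, -0.003, -0.864], [0.005, -0.003, -0.865], [0.005, -0.003, -0.864], [0.005, -0.003, -0.865], [0.005, -0.004, -0.864], [0.005, -0.003, -0.865], [0.005, -0.003, -0.864], [0.006, -0.004, -0.865], [0.005, -0.003, -0.864], [0.006, -0.004, -0.865], [0.005, -0.003, -0.864]]
```

{"name": "apply_moves", "arguments": {
  "fingers": [0,0,0,0,0,0,0,0,0,0,0,0],
  "travel": [
    [-0.21,-0.37,0],
    [-0.176,-0.388,0],
    [-0.14,-0.402,0],
    [-0.103,-0.413,0],
    [-0.066,-0.421,0],
    [-0.027,-0.425,0],
    [0.011,-0.426,0],
    [0.05,-0.423,0],
    [0.088,-0.416,0],
    [0.125,-0.407,0],
    [0.161,-0.394,0],
    [0.196,-0.378,0]
  ],
  "rotation": [
    [0,0,-0.865],
    [0,0,-0.865],
    [0,0,-0.865],
    [0,0,-0.865],
    [0,0,-0.865],
    [0,0,-0.865],
    [0,0,-0.865],
    [0,0,-0.865],
    [0,0,-0.865],
    [0,0,-0.865],
    [0,0,-0.865],
    [0,0,-0.865]
  ]
}}

```text
time: 23.25
tool_pos: [0.5267, -0.1142, 0.1737]
tcp_rot: [-3.107, -0.466, 0.002]
wrist_force: [-0.7, -1.0, -1.6]
width: 0.581
grip_force: 36.6
```

{"name": "apply_moves", "arguments": {
  "fingers": [0,0,0,0,0,0,0,0,0,0,0,0],
  "travel": [
    [0.23,-0.358,0],
    [0.261,-0.336,0],
    [0.291,-0.311,0],
    [0.317,-0.284,0],
    [0.342,-0.254,0],
    [0.363,-0.222,0],
    [0.382,-0.188,0],
    [0.397,-0.153,0],
    [0.41,-0.116,0],
    [0.418,-0.078,0],
    [0.424,-0.04,0],
    [0.426,0,0]
  ],
  "rotation": [
    [0,0,-0.865],
    [0,0,-0.865],
    [0,0,-0.865],
    [0,0,-0.865],
    [0,0,-0.865],
    [0,0,-0.865],
    [0,0,-0.865],
    [0,0,-0.865],
    [0,0,-0.865],
    [0,0,-0.865],
    [0,0,-0.865],
    [0,0,-0.865]
  ]
}}

```text
time: 24.45
tool_pos: [0.5963, 0.131, 0.1734]
tcp_rot: [-2.418, -2.006, 0.003]
wrist_force: [0.0, 0.8, -1.6]
width: 0.579
grip_force: 36.6
```

{"name": "apply_moves", "arguments": {
  "fingers": [0,0,0,0,0],
  "travel": [
    [0,0,0.4],
    [0,0,0.5],
    [0,0,0.5],
    [0,0,0.3],
    [0,0,0]
  ],
  "rotation": [
    [0,0,0],
    [0,0,0],
    [0,0,0],
    [0,0,0],
    [0,0,0]
  ]
}}

```text
time: 24.95
tool_pos: [0.5939, 0.1297, 0.0862]
tcp_rot: [-2.42, -1.999, 0.01]
wrist_force: [0.4, -0.4, -0.8]
width: 0.583
grip_force: 36.7
```

Run:
```python
from h import *
s=avg_state(8)
plan((.6002,.1278,.053,79.1,6),s=read_state())
```

```text
std mm [1.65 0.27 2.08]
at [0.5985 0.1305 0.0921] yaw 79.13 t 25.3 q [ 0.17  0.24  1.86 -0.    1.04  0.36]
6 0.131
"travel": [[-0.008, 0.007, 0.13], [-0.008, 0.007, 0.131], [-0.008, 0.007, 0.13], [-0.007, 0.007, 0.131], [-0.008, 0.007, 0.13], [-0.007, 0.007, 0.131]]
"rotation": [[0.006, -0.001, 0.001], [0.006, -0.001, 0.001], [0.006, -0.001, 0.001], [0.005, -0.001, 0.001], [0.006, -0.0, 0.001], [0.005, -0.001, 0.0]]
```

{"name": "apply_moves", "arguments": {
  "fingers": [0,0,0,0,0,0,0,0,0,0,0],
  "travel": [
    [-0.008,0.007,0.12],
    [-0.008,0.007,0.13],
    [-0.008,0.007,0.13],
    [-0.008,0.007,0.13],
    [-0.008,0.007,0.13],
    [-0.008,0.007,0.1],
    [0,0,0],
    [0,0,0],
    [0,0,0],
    [0,0,0],
    [0,0,0]
  ],
  "rotation": [
    [0,0,0],
    [0,0,0],
    [0,0,0],
    [0,0,0],
    [0,0,0],
    [0,0,0],
    [0,0,0],
    [0,0,0],
    [0,0,0],
    [0,0,0],
    [0,0,0]
  ]
}}

```text
time: 26.4
tool_pos: [0.5991, 0.1276, 0.0538]
tcp_rot: [2.421, 2.0, 0.001]
wrist_force: [-1.1, -0.2, -0.5]
width: 0.582
grip_force: 36.7
```

Run:
```python
from h import *
plan((.6002,.1278,.0505,79.1,3),s=avg_state(3))
```

```text
std mm [0.04 0.02 0.05]
at [0.5991 0.1276 0.0538] yaw 79.14 t 26.5 q [ 0.17  0.28  1.88 -0.    0.98  0.36]
3 0.022
"travel": [[0.003, 0.007, 0.022], [0.003, 0.007, 0.022], [0.002, 0.008, 0.021]]
"rotation": [[0.004, 0.001, 0.002], [0.004, 0.001, 0.002], [0.005, 0.002, 0.003]]
```

{"name": "apply_moves", "arguments": {
  "fingers": [0,0,0,0,0],
  "travel": [
    [0.003,0.007,0.022],
    [0.003,0.007,0.022],
    [0.002,0.007,0.022],
    [0,0,0.01],
    [0,0,0]
  ],
  "rotation": [
    [0,0,0],
    [0,0,0],
    [0,0,0],
    [0,0,0],
    [0,0,0]
  ]
}}

```text
time: 27.0
tool_pos: [0.6013, 0.1276, 0.0518]
tcp_rot: [2.42, 2.0, 0.003]
wrist_force: [-2.0, -1.4, 8.3]
width: 0.58
grip_force: 37.6
```

{"name": "apply_moves", "arguments": {
  "fingers": [1,1,1,1,1,1,1,1,1,1,1,1],
  "travel": [
    [0,0,0],
    [0,0,0],
    [0,0,0],
    [0,0,-0.4],
    [0,0,-0.8],
    [0,0,-0.8],
    [0,0,-0.8],
    [-0.8,0.3,0],
    [-0.9,0.6,0],
    [-0.9,0.6,0],
    [-0.9,0.6,0],
    [-0.8,0.6,0]
  ],
  "rotation": [
    [0,0,0],
    [0,0,0],
    [0,0,0],
    [0,0,0],
    [0,0,0],
    [0,0,0],
    [0,0,0],
    [0,0,0],
    [0,0,0],
    [0,0,0],
    [0,0,0],
    [0,0,0]
  ]
}}

```text
time: 28.2
tool_pos: [0.6874, -0.0992, 0.1896]
tcp_rot: [2.421, 2.001, 0.0]
wrist_force: [0.4, 0.7, 0.4]
width: 1.002
grip_force: 0.0
```

```bash
cat >> h.py <<'E'
SYAW=-.190
def check(cs,guess,cups,use=('p0',)):
    """cups: {place:h}; prints carrier pose and errors of the cups in station axes"""
    for sel in (cs,cs[:1],cs[1:]):
        v,_=carrier_fit(sel,guess,use=use); 
        for k,h in cups.items():
            ex=np.array([np.cos(SYAW),np.sin(SYAW)]);ey=np.array([-ex[1],ex[0]])
            p=v[:2]+ex*OFF[k][0]+ey*OFF[k][1]
            o=cup_fit(sel,*p,.04,hs=(h,),yaws=[SYAW-np.pi/2])[0];d=np.array(o[2:4])-p
            print('car',v.round(4),k,'cup',np.round(o,4),'err mm',(1000*np.array([d@ex,d@ey])).round(1),'yawerr',np.degrees(o[4]-SYAW+np.pi/2).round(1))
E
python3 - <<'E'
from h import *
cs=[read_camera('top'),save('scene','l2s.png')]
cs=[save('top','l2t.png'),read_camera('scene')]
# carrier pose: use all rings (partly hidden ones still give visible arcs)
for use in (('p0',),('p0','p1','p2')):
    print(use); check(cs,(.5509,.178,-.19),{'p1':.05,'p2':.06},use)
im=cv2.resize(cs[0]['image'][130:270,90:290,::-1],None,fx=3.5,fy=3.5,interpolation=cv2.INTER_CUBIC); cv2.imwrite('pics/l2c.png',im)
s=avg_state(4); plan((.5618,.2255,.19,79.1,10),s=s)
E
```

```text
('p0',)
car [ 0.5534  0.1767 -0.2156] p1 cup [ 0.9182  0.05    0.5996  0.1289 -1.7261] err mm [-3.5  1.8] yawerr 2.0
car [ 0.5534  0.1767 -0.2156] p2 cup [ 0.9221  0.06    0.564   0.225  -1.7639] err mm [1.4 4.5] yawerr -0.2
car [ 0.5523  0.1791 -0.1906] p1 cup [ 0.9424  0.05    0.5997  0.1289 -1.7371] err mm [-2.  -0.3] yawerr 1.4
car [ 0.5523  0.1791 -0.1906] p2 cup [ 0.9406  0.06    0.5634  0.225  -1.8119] err mm [2.3 2.2] yawerr -2.9
car [ 0.5542  0.1758 -0.2015] p1 cup [ 0.9111  0.05    0.6002  0.1286 -1.6873] err mm [-3.9  2.3] yawerr 4.2
car [ 0.5542  0.1758 -0.2015] p2 cup [ 0.9161  0.06    0.5646  0.2239 -1.6924] err mm [1.2 4.2] yawerr 3.9
('p0', 'p1', 'p2')
car [ 0.5531  0.1785 -0.1942] p1 cup [ 0.9188  0.05    0.5996  0.1289 -1.6776] err mm [-3.   0.1] yawerr 4.8
car [ 0.5531  0.1785 -0.1942] p2 cup [ 0.9221  0.06    0.5638  0.225  -1.7667] err mm [1.7 2.7] yawerr -0.3
car [ 0.5533  0.1802 -0.1933] p1 cup [ 0.9424  0.05    0.5994  0.1293 -1.7194] err mm [-3.1 -1.2] yawerr 2.4
car [ 0.5533  0.1802 -0.1933] p2 cup [ 0.9361  0.06    0.5642  0.2254 -1.7675] err mm [2.2 1.4] yawerr -0.4
car [ 0.5532  0.1764 -0.1913] p1 cup [ 0.9111  0.05    0.6027  0.1282 -1.7392] err mm [-0.3  2. ] yawerr 1.2
car [ 0.5532  0.1764 -0.1913] p2 cup [ 0.9181  0.06    0.5644  0.2237 -1.7018] err mm [2.1 3.6] yawerr 3.4
std mm [0.18 0.96 0.25]
at [ 0.6868 -0.0972  0.1892] yaw 79.11 t 28.55 q [-0.18  0.31  1.58 -0.    1.25  0.01]
10 0.587
"travel": [[0.587, -0.367, -0.001], [0.587, -0.367, -0.002], [0.586, -0.367, -0.001], [0.587, -0.368, -0.002], [0.586, -0.367, -0.001], [0.587, -0.368, -0.002], [0.586, -0.367, -0.002], [0.587, -0.368, -0.001], [0.586, -0.367, -0.002], [0.587, -0.368, -0.001]]
"rotation": [[-0.0, 0.0, 0.0], [-0.0, 0.0, 0.0], [-0.001, 0.0, 0.0], [-0.0, 0.0, 0.0], [-0.001, 0.0, 0.0], [-0.0, 0.0, 0.0], [-0.001, 0.0, 0.0], [-0.0, 0.0, 0.0], [-0.001, 0.0, 0.001], [-0.0, 0.0, 0.0]]
```

View pics/l2c.png

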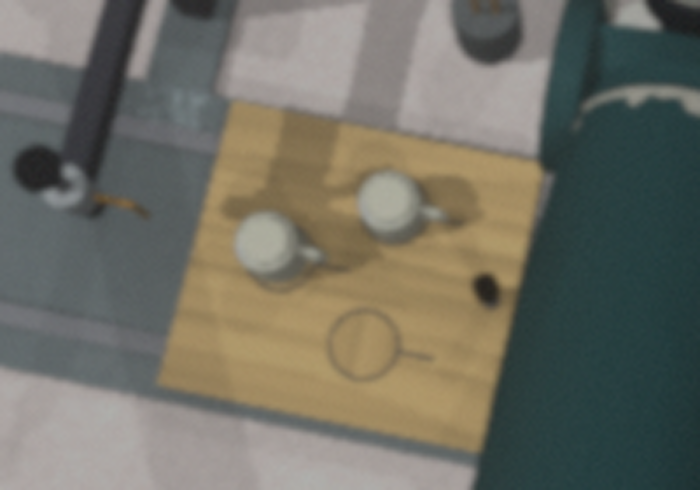

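{"name": "apply_moves", "arguments": {
  "fingers": [1,1,1,1,1,1,1,1,1,1,1,1],
  "travel": [
    [0.587,-0.365,0],
    [0.587,-0.365,0],
    [0.587,-0.365,0],
    [0.587,-0.365,0],
    [0.587,-0.365,0],
    [0.587,-0.365,0],
    [0.587,-0.365,0],
    [0.587,-0.365,0],
    [0.587,-0.365,0],
    [0.587,-0.365,0],
    [0,0.03,0.4],
    [0,0,0.4]
  ],
  "rotation": [
    [0,0,0],
    [0,0,0],
    [0,0,0],
    [0,0,0],
    [0,0,0],
    [0,0,0],
    [0,0,0],
    [0,0,0],
    [0,0,0],
    [0,0,0],
    [0,0,0],
    [0,0,0]
  ]
}}

```text
time: 29.75
tool_pos: [0.564, 0.228, 0.1507]
tcp_rot: [2.415, 2.006, 0.005]
wrist_force: [0.5, -0.0, -0.1]
width: 0.999
grip_force: 0.0
```

Run:
```python
from h import *
avg_state(7); plan((.5638,.2249,.056,79.1,5))
```

```text
std mm [1.53 0.83 1.94]
at [0.5652 0.2254 0.151 ] yaw 79.17 t 30.05 q [ 0.34  0.18  1.81 -0.    1.15  0.53]
5 0.38
"travel": [[-0.003, -0.006, 0.38], [-0.003, -0.006, 0.38], [-0.004, -0.006, 0.38], [-0.003, -0.006, 0.38], [-0.004, -0.005, 0.38]]
"rotation": [[0.005, -0.001, 0.002], [0.005, -0.001, 0.003], [0.005, -0.001, 0.002], [0.005, -0.001, 0.003], [0.006, -0.001, 0.002]]
```

{"name": "apply_moves", "arguments": {
  "fingers": [1,1,1,1,1,1,1,0,0,0,0,0],
  "travel": [
    [-0.003,-0.006,0.38],
    [-0.003,-0.006,0.38],
    [-0.003,-0.006,0.38],
    [-0.003,-0.006,0.38],
    [-0.003,-0.006,0.38],
    [0,0,0],
    [0,0,0],
    [0,0,0],
    [0,0,0],
    [0,0,0],
    [0,0,0],
    [0,0,0]
  ],
  "rotation": [
    [0,0,0],
    [0,0,0],
    [0,0,0],
    [0,0,0],
    [0,0,0],
    [0,0,0],
    [0,0,0],
    [0,0,0],
    [0,0,0],
    [0,0,0],
    [0,0,0],
    [0,0,0]
  ]
}}

```text
time: 31.25
tool_pos: [0.5645, 0.2247, 0.0565]
tcp_rot: [2.42, 2.0, 0.004]
wrist_force: [-1.3, 0.0, 5.7]
width: 0.584
grip_force: 36.2
```

{"name": "apply_moves", "arguments": {
  "fingers": [0,0,0,0,0,0,0,0,0,0,0],
  "travel": [
    [0,0,-0.1],
    [0,0,0],
    [0,0,0],
    [-0.06,-0.04,0],
    [0,0,0],
    [0,0,0],
    [0,0,0],
    [0,0,0.06],
    [0,0,0.04],
    [0,0,0],
    [0,0,0]
  ],
  "rotation": [
    [0,0,0],
    [0,0,0],
    [0,0,0],
    [0,0,0],
    [0,0,0],
    [0,0,0],
    [0,0,0],
    [0,0,0],
    [0,0,0],
    [0,0,0],
    [0,0,0]
  ]
}}

```text
time: 32.35
tool_pos: [0.5623, 0.2221, 0.0565]
tcp_rot: [2.42, 2.0, 0.005]
wrist_force: [-1.7, -1.3, 7.3]
width: 0.591
grip_force: 37.1
```

{"name": "apply_moves", "arguments": {
  "fingers": [1,1,1,1,1,1],
  "travel": [
    [0,0,0],
    [0,0,0],
    [0,0,0],
    [0,0,-0.6],
    [0,0,-1.0],
    [0,0,-1.0]
  ],
  "rotation": [
    [0,0,0],
    [0,0,0],
    [0,0,0],
    [0,0,0],
    [0,0,0],
    [0,0,0]
  ]
}}

```text
time: 32.95
tool_pos: [0.5593, 0.2214, 0.1842]
tcp_rot: [-2.421, -2.001, 0.005]
wrist_force: [1.5, 0.6, -0.0]
width: 1.002
grip_force: 0.0
```

{"name": "apply_moves", "arguments": {
  "fingers": [1,1,1,1,1,1,1,1,1],
  "travel": [
    [-0.5,-0.2,0],
    [-0.8,-0.2,0],
    [-0.8,-0.2,0],
    [-0.8,-0.2,0],
    [-0.8,-0.2,0],
    [-0.8,-0.2,0],
    [-0.8,-0.2,0],
    [-0.8,-0.2,0],
    [-0.4,0,0]
  ],
  "rotation": [
    [0,0,0],
    [0,0,0],
    [0,0,0],
    [0,0,0],
    [0,0,0],
    [0,0,0],
    [0,0,0],
    [0,0,0],
    [0,0,0]
  ]
}}

```text
time: 33.85
tool_pos: [0.4188, -0.0842, 0.1843]
tcp_rot: [2.423, 1.999, -0.001]
wrist_force: [-0.2, 0.7, -0.0]
width: 0.998
grip_force: 0.0
```

Run:
```python
from h import *
cs=[save('top','l3t.png'),save('scene','l3s.png')]
check(cs,(.553,.178,-.19),{'p1':.05,'p2':.06},('p0','p1','p2'))
for cam,c in zip(('top','scene'),cs):
    for n,z in (('stamp',.125),('stamp_top',.245),('pointer_tip',.123),('carrier_knob',.1025)):
        print(cam,n,[(round(d['p'],2),np.round(d['location'],1),to_world(c,d['location'],z).round(4)[:2]) for d in tip_of(cam,n)[:2]])
im=np.vstack([cv2.resize(cs[0]['image'][165:215,85:165,::-1],(560,350),interpolation=cv2.INTER_CUBIC),cv2.resize(cs[1]['image'][140:190,355:425,::-1],(560,245)[:1]+(250,),interpolation=cv2.INTER_CUBIC)]);cv2.imwrite('pics/st.png',im)
```

```text
car [ 0.5546  0.1791 -0.1947] p1 cup [ 0.8958  0.05    0.601   0.1298 -1.6768] err mm [-3.1  0.4] yawerr 4.8
car [ 0.5546  0.1791 -0.1947] p2 cup [ 0.8475  0.06    0.562   0.2231 -1.728 ] err mm [-1.  -0.3] yawerr 1.9
car [ 0.5548  0.1809 -0.1883] p1 cup [ 0.8889  0.05    0.601   0.1298 -1.7458] err mm [-3.  -1.5] yawerr 0.9
car [ 0.5548  0.1809 -0.1883] p2 cup [ 0.84    0.06    0.561   0.2229 -1.712 ] err mm [-1.8 -2.7] yawerr 2.8
car [ 0.5547  0.1773 -0.1965] p1 cup [ 0.9169  0.05    0.6019  0.1289 -1.698 ] err mm [-2.5  1.4] yawerr 3.6
car [ 0.5547  0.1773 -0.1965] p2 cup [ 0.8793  0.06    0.5622  0.2221 -1.7263] err mm [-1.   0.4] yawerr 2.0
top stamp [(0.73, array([116.2, 187.7]), array([0.5854, 0.3546]))]
top stamp_top [(0.55, array([103.2, 177.5]), array([0.5842, 0.3465])), (0.52, array([206.9, 231.6]), array([0.4547, 0.0869]))]
top pointer_tip [(0.79, array([131.7, 192.3]), array([0.5735, 0.3118])), (0.5, array([306.3, 139.2]), array([ 0.7333, -0.1689]))]
top carrier_knob [(0.97, array([226.4, 211.7]), array([0.5267, 0.0519])), (0.25, array([134.5, 190.5]), array([0.5831, 0.3107]))]
scene stamp [(0.5, array([389.2, 175.4]), array([0.5823, 0.3481]))]
scene stamp_top [(0.7, array([405.7, 152.6]), array([0.5943, 0.3547]))]
scene pointer_tip [(0.68, array([374.6, 178.7]), array([0.5808, 0.302 ]))]
scene carrier_knob [(0.86, array([284.7, 185.2]), array([0.5204, 0.042 ])), (0.43, array([304.4, 207.7]), array([0.6103, 0.0742]))]
```

View pics/st.png

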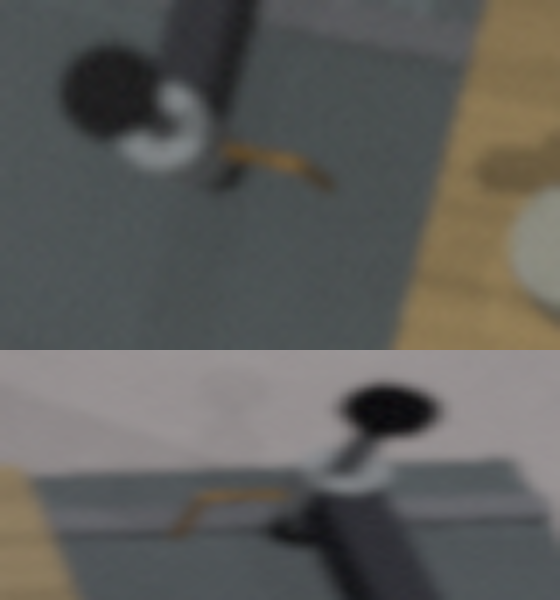

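Run:
```python
from h import *
from scipy.optimize import least_squares
cs=[read_camera('top'),read_camera('scene')]
ex=np.array([np.cos(SYAW),np.sin(SYAW)]);ey=np.array([-ex[1],ex[0]])
head=[]
for c,g in zip(cs,((100.7,178.1),(403.75,152))):
    gr=cv2.cvtColor(c['image'],cv2.COLOR_RGB2GRAY); u,v=map(int,g); w=gr[v-9:v+10,u-9:u+10]
    m=(w<38).astype(np.uint8); n,l,st,ce=cv2.connectedComponentsWithStats(m); k=l[9,9]; print(st[k],ce[k]+[u-9,v-9],to_world(c,ce[k]+[u-9,v-9],.243)[:2]); head.append(ce[k]+[u-9,v-9])
obs=[(0,head[0],.243,0,2),(1,head[1],.243,0,2),(0,(131.5,191.9),.123,-.045,1.5),(1,(375.5,177.5),.123,-.045,1.5),(0,(116.2,188.5),.125,0,1),(1,(389.6,174.7),.125,0,1)]
f=lambda p:np.concatenate([w*(to_px(cs[i],[*(p[:2]+o*ey),z])-px) for i,px,z,o,w in obs])
for sel in (obs,obs[:2],obs[2:4],obs[4:]):
    o2=obs;obs=sel;r=least_squares(f,[.58,.353]);print(r.x.round(4),r.fun.round(1));obs=o2
```

```text
[  4   4  12  11 102] [100.45098039 177.79411765] [0.58385249 0.35393296]
[ 5  5 10  9 64] [403.109375 151.796875] [0.58859523 0.35058695]
[0.5845 0.3533] [ 0.6 -0.5  0.4 -2.7  1.8 -0.7  0.9 -0.9  0.5 -0.5  1.5  0.9]
[0.5854 0.353 ] [ 0.9 -1.2  0.5 -2.1]
[0.5838 0.3543] [ 1.3 -0.3  1.2 -1.3]
[0.5816 0.3525] [0.7 0.6 0.9 0.2]
```

Run:
```python
from h import *
plan((.6013,.1296,.17,79.1,8))
```

```text
at [ 0.421  -0.0816  0.1846] yaw 79.21 t 34.45 q [-0.25 -0.2   2.13 -0.    1.22 -0.06]
8 0.604
"travel": [[0.603, 0.344, 0.037], [0.603, 0.344, 0.037], [0.603, 0.344, 0.037], [0.603, 0.343, 0.036], [0.604, 0.343, 0.037], [0.604, 0.343, 0.036], [0.604, 0.343, 0.037], [0.603, 0.343, 0.036]]
"rotation": [[0.001, 0.001, 0.002], [0.001, 0.0, 0.002], [0.001, 0.001, 0.002], [0.001, 0.0, 0.002], [0.001, 0.001, 0.003], [0.001, 0.0, 0.002], [0.001, 0.001, 0.003], [0.001, 0.0, 0.002]]
```

{"name": "apply_moves", "arguments": {
  "fingers": [1,1,1,1,1,1,1,1,1,1,1,1],
  "travel": [
    [0.603,0.343,0],
    [0.603,0.343,0],
    [0.603,0.343,0],
    [0.603,0.343,0],
    [0.603,0.343,0],
    [0.603,0.343,0],
    [0.603,0.343,0],
    [0.603,0.343,0],
    [0,0,0.5],
    [0,0,0.5],
    [0,0,0],
    [0,0,0]
  ],
  "rotation": [
    [0,0,0],
    [0,0,0],
    [0,0,0],
    [0,0,0],
    [0,0,0],
    [0,0,0],
    [0,0,0],
    [0,0,0],
    [0,0,0],
    [0,0,0],
    [0,0,0],
    [0,0,0]
  ]
}}

```text
time: 35.65
tool_pos: [0.6005, 0.1289, 0.1341]
tcp_rot: [2.421, 2.002, -0.002]
wrist_force: [-0.3, 0.0, 0.8]
width: 0.998
grip_force: 0.0
```

Run:
```python
from h import *
avg_state(7); plan((.6013,.1295,.053,79.1,5))
```

```text
std mm [0.61 0.06 0.85]
at [0.602  0.1288 0.1363] yaw 79.12 t 35.95 q [ 0.17  0.2   1.81 -0.    1.12  0.36]
5 0.334
"travel": [[0.002, -0.004, 0.333], [0.002, -0.004, 0.333], [0.003, -0.004, 0.333], [0.002, -0.004, 0.334], [0.003, -0.004, 0.333]]
"rotation": [[0.006, -0.001, 0.001], [0.007, -0.001, 0.001], [0.006, -0.001, 0.001], [0.007, -0.0, 0.0], [0.006, -0.001, 0.001]]
```

{"name": "apply_moves", "arguments": {
  "fingers": [1,1,1,1,1,1,1,0,0,0,0,0],
  "travel": [
    [0,-0.004,0.333],
    [0,-0.004,0.333],
    [0,-0.004,0.333],
    [0,-0.004,0.333],
    [0,-0.004,0.333],
    [0,0,0],
    [0,0,0],
    [0,0,0],
    [0,0,0],
    [0,0,0],
    [0,0,0],
    [0,0,0]
  ],
  "rotation": [
    [0,0,0],
    [0,0,0],
    [0,0,0],
    [0,0,0],
    [0,0,0],
    [0,0,0],
    [0,0,0],
    [0,0,0],
    [0,0,0],
    [0,0,0],
    [0,0,0],
    [0,0,0]
  ]
}}

```text
time: 37.15
tool_pos: [0.6016, 0.129, 0.0532]
tcp_rot: [2.419, 2.0, 0.004]
wrist_force: [0.4, -1.4, 6.3]
width: 0.581
grip_force: 35.8
```

{"name": "apply_moves", "arguments": {
  "fingers": [0,0,0,0,0,0,0,0,0,0,0],
  "travel": [
    [0,0,-0.1],
    [0,0,0],
    [0,0,0],
    [0,0.06,0],
    [0,0,0],
    [0,0,0],
    [0,0,0],
    [0,0,0.06],
    [0,0,0.03],
    [0,0,0],
    [0,0,0]
  ],
  "rotation": [
    [0,0,0],
    [0,0,0],
    [0,0,0],
    [0,0,0],
    [0,0,0],
    [0,0,0],
    [0,0,0],
    [0,0,0],
    [0,0,0],
    [0,0,0],
    [0,0,0]
  ]
}}

```text
time: 38.25
tool_pos: [0.604, 0.1283, 0.0533]
tcp_rot: [2.42, 2.0, 0.002]
wrist_force: [-1.1, -0.1, 4.5]
width: 0.582
grip_force: 37.1
```

{"name": "apply_moves", "arguments": {
  "fingers": [1,1,1,1,1,1],
  "travel": [
    [0,0,0],
    [0,0,0],
    [0,0,0],
    [0,0,-0.6],
    [0,0,-1.0],
    [0,0,-1.0]
  ],
  "rotation": [
    [0,0,0],
    [0,0,0],
    [0,0,0],
    [0,0,0],
    [0,0,0],
    [0,0,0]
  ]
}}

```text
time: 38.85
tool_pos: [0.6016, 0.1282, 0.1816]
tcp_rot: [-2.421, -2.001, 0.005]
wrist_force: [0.7, -0.3, 0.2]
width: 0.999
grip_force: 0.0
```

{"name": "apply_moves", "arguments": {
  "fingers": [1,1,1,1,1,1,1,1],
  "travel": [
    [-0.5,-0.2,0],
    [-0.6,-0.35,0],
    [-0.6,-0.35,0],
    [-0.6,-0.35,0],
    [-0.6,-0.35,0],
    [-0.6,-0.35,0],
    [-0.6,-0.35,0],
    [-0.4,-0.3,0]
  ],
  "rotation": [
    [0,0,0],
    [0,0,0],
    [0,0,0],
    [0,0,0],
    [0,0,0],
    [0,0,0],
    [0,0,0],
    [0,0,0]
  ]
}}

```text
time: 39.65
tool_pos: [0.4314, -0.0693, 0.1817]
tcp_rot: [2.421, 2.0, -0.001]
wrist_force: [-0.2, 0.1, 0.1]
width: 1.002
grip_force: 0.0
```

Run:
```python
from h import *
cs=[save('top','l4t.png'),save('scene','l4s.png')]
check(cs,(.5547,.179,-.19),{'p1':.05,'p2':.06},('p0','p1','p2'))
plan((.529,.047,.17,79.1,6))
```

```text
car [ 0.555   0.179  -0.1912] p1 cup [ 0.8902  0.05    0.6023  0.129  -1.7103] err mm [-2.2 -0.2] yawerr 2.9
car [ 0.555   0.179  -0.1912] p2 cup [ 0.8628  0.06    0.5624  0.2227 -1.7449] err mm [-1.  -0.7] yawerr 0.9
car [ 0.5551  0.1808 -0.1869] p1 cup [ 0.9043  0.05    0.6021  0.1289 -1.7657] err mm [-2.1 -2. ] yawerr -0.3
car [ 0.5551  0.1808 -0.1869] p2 cup [ 0.8444  0.06    0.561   0.2231 -1.6911] err mm [-2.2 -2.3] yawerr 4.0
car [ 0.5554  0.1772 -0.1971] p1 cup [ 0.9254  0.05    0.6033  0.1272 -1.6884] err mm [-1.5 -0.1] yawerr 4.1
car [ 0.5554  0.1772 -0.1971] p2 cup [ 0.8771  0.06    0.5624  0.2225 -1.727 ] err mm [-1.7  0.8] yawerr 1.9
at [ 0.4307 -0.0695  0.1815] yaw 78.98 t 39.75 q [-0.22 -0.18  2.12 -0.    1.21 -0.02]
6 0.444
"travel": [[0.444, 0.247, 0.038], [0.444, 0.247, 0.038], [0.444, 0.248, 0.038], [0.443, 0.248, 0.038], [0.443, 0.248, 0.038], [0.444, 0.248, 0.039]]
"rotation": [[-0.0, 0.002, -0.003], [-0.0, 0.002, -0.003], [-0.0, 0.002, -0.003], [-0.0, 0.002, -0.004], [-0.0, 0.002, -0.003], [-0.0, 0.002, -0.004]]
```

{"name": "apply_moves", "arguments": {
  "fingers": [1,1,1,1,1,1,1,1,1,1,1],
  "travel": [
    [0.444,0.25,0.04],
    [0.444,0.25,0.04],
    [0.444,0.25,0.04],
    [0.444,0.25,0.04],
    [0.444,0.25,0.04],
    [0.444,0.25,0.04],
    [0,0,0.4],
    [0,0,0.4],
    [0,0,0.4],
    [0,0,0.4],
    [0,0,0]
  ],
  "rotation": [
    [0,0,0],
    [0,0,0],
    [0,0,0],
    [0,0,0],
    [0,0,0],
    [0,0,0],
    [0,0,0],
    [0,0,0],
    [0,0,0],
    [0,0,0],
    [0,0,0]
  ]
}}

```text
time: 40.85
tool_pos: [0.5292, 0.0492, 0.0865]
tcp_rot: [-2.419, -2.0, 0.007]
wrist_force: [-1.0, -0.2, -0.1]
width: 1.003
grip_force: 0.0
```

{"name": "apply_moves", "arguments": {
  "fingers": [0,0,0,0,0,0,0,0,0],
  "travel": [
    [0,0,0],
    [0,0,0],
    [0,0,0],
    [0,0,0],
    [0,0,0],
    [0,0,0],
    [0,0,0],
    [0,0,0],
    [0,0,0]
  ],
  "rotation": [
    [0,0,0],
    [0,0,0],
    [0,0,0],
    [0,0,0],
    [0,0,0],
    [0,0,0],
    [0,0,0],
    [0,0,0],
    [0,0,0]
  ],
  "newtons": 50
}}

```text
time: 41.75
tool_pos: [0.5324, 0.0486, 0.0912]
tcp_rot: [2.42, 2.0, 0.002]
wrist_force: [-2.8, 0.0, 6.6]
width: 0.001
grip_force: 3.0
```

Run:
```python
from h import *
s=avg_state(3);print(s['tool_pos'],s['width'],s['grip_force'],s['wrist_force'])
v,_=carrier_fit([read_camera('top'),read_camera('scene')],(.555,.179,-.19));print(v)
ey=np.array([-np.sin(SYAW),np.cos(SYAW)]);ex=np.array([ey[1],-ey[0]])
p=s['tool_pos'][:2]+ex*-.06+ey*.2171; plan((*p,s['tool_pos'][2],79.1,18),s=s)
```

```text
std mm [0.01 0.   0.01]
[0.53236085 0.04861301 0.09116546] 0.00044551524039490207 2.965785339474678 [-2.17773659  0.34244678  6.51808892]
[ 0.55780628  0.17924833 -0.19897198]
at [0.5324 0.0486 0.0912] yaw 79.13 t 41.85 q [ 0.04  0.1   2.02 -0.    1.02  0.23]
18 0.242
"travel": [[0.241, -0.067, -0.0], [0.241, -0.067, -0.0], [0.241, -0.067, -0.0], [0.241, -0.067, -0.0], [0.241, -0.066, -0.0], [0.241, -0.067, -0.0], [0.241, -0.066, -0.0], [0.241, -0.067, -0.0], [0.241, -0.066, -0.0], [0.241, -0.067, -0.0], [0.242, -0.066, -0.0], [0.241, -0.067, -0.0], [0.242, -0.067, -0.0], [0.241, -0.066, -0.0], [0.242, -0.067, -0.0], [0.241, -0.066, -0.001], [0.242, -0.067, -0.0], [0.241, -0.066, -0.001]]
"rotation": [[0.001, 0.0, 0.0], [0.001, 0.0, 0.0], [0.001, 0.0, 0.0], [0.001, 0.0, 0.0], [0.001, 0.0, 0.0], [0.001, 0.0, 0.0], [0.001, 0.0, 0.0], [0.001, 0.0, 0.0], [0.001, 0.0, 0.001], [0.001, 0.0, 0.0], [0.002, 0.0, 0.001], [0.001, 0.0, 0.0], [0.002, 0.0, 0.001], [0.001, 0.0, 0.0], [0.002, 0.0, 0.001], [0.001, 0.0, 0.0], [0.002, 0.0, 0.001], [0.001, 0.001, 0.0]]
```

{"name": "apply_moves", "arguments": {
  "fingers": [1,1,1,1,1,1],
  "travel": [
    [0,0,-0.3],
    [0,0,-0.6],
    [0,0,-0.6],
    [0,0,0],
    [0,0,0],
    [0,0,0]
  ],
  "rotation": [
    [0,0,0],
    [0,0,0],
    [0,0,0],
    [0,0,0],
    [0,0,0],
    [0,0,0]
  ]
}}

```text
time: 42.55
tool_pos: [0.5309, 0.0485, 0.1642]
tcp_rot: [2.422, 2.001, -0.001]
wrist_force: [0.2, -0.3, -1.0]
width: 0.99
grip_force: 0.0
```

Run:
```python
from h import *
cs=[read_camera('top'),save('scene','kn.png')]
for sel in (cs,cs[1:]):
  v,_=carrier_fit(sel,(.557,.179,-.19));print(v)
c=cs[1]
cv2.imwrite('pics/knc.png',cv2.resize(c['image'][140:220,250:380,::-1],None,fx=5,fy=5,interpolation=cv2.INTER_CUBIC))
for cam,c in zip(('top','scene'),cs): print([(round(d['p'],2),to_world(c,d['location'],.1025)[:2]) for d in tip_of(cam,'carrier_knob')])
print(read_state()['tool_pos'])
```

```text
[ 0.55801097  0.17779345 -0.21038345]
[ 0.55823967  0.17658694 -0.19752666]
[(0.81, array([0.52654674, 0.04003236])), (0.69, array([0.59095529, 0.11702967]))]
[(0.69, array([0.5303727 , 0.03899928])), (0.47, array([0.56675754, 0.36365829]))]
[0.53077236 0.04852636 0.163675  ]
```

View pics/knc.png

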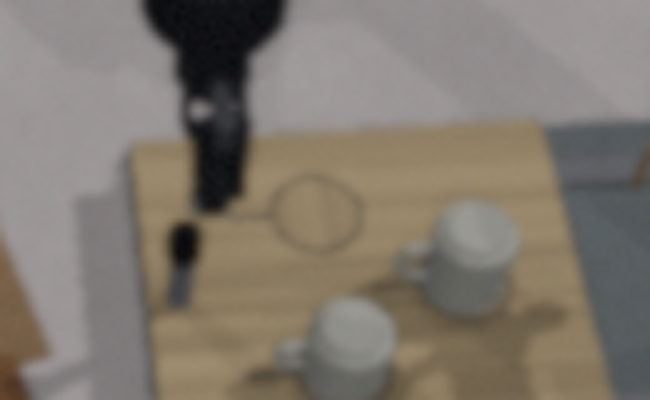

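Run:
```python
from h import *
plan((.5305,.0415,.072,79.1,6))
```

```text
at [0.5308 0.0485 0.1637] yaw 79.14 t 42.75 q [ 0.04  0.03  1.95 -0.    1.16  0.23]
6 0.306
"travel": [[-0.023, 0.004, 0.306], [-0.023, 0.004, 0.306], [-0.023, 0.004, 0.305], [-0.023, 0.004, 0.306], [-0.023, 0.003, 0.305], [-0.023, 0.004, 0.306]]
"rotation": [[-0.002, 0.002, 0.001], [-0.002, 0.002, 0.001], [-0.002, 0.002, 0.001], [-0.002, 0.002, 0.001], [-0.002, 0.001, 0.001], [-0.002, 0.002, 0.002]]
```

{"name": "apply_moves", "arguments": {
  "fingers": [1,1,1,1,1,1,0,0,0,0,0,0],
  "travel": [
    [-0.023,0.004,0.306],
    [-0.023,0.004,0.306],
    [-0.023,0.004,0.306],
    [-0.023,0.004,0.306],
    [-0.023,0.004,0.306],
    [-0.023,0.004,0.306],
    [0,0,0],
    [0,0,0],
    [0,0,0],
    [0,0,0],
    [0,0,0],
    [0,0,0]
  ],
  "rotation": [
    [0,0,0],
    [0,0,0],
    [0,0,0],
    [0,0,0],
    [0,0,0],
    [0,0,0],
    [0,0,0],
    [0,0,0],
    [0,0,0],
    [0,0,0],
    [0,0,0],
    [0,0,0]
  ],
  "newtons": 50
}}

```text
time: 43.95
tool_pos: [0.5325, 0.0416, 0.0744]
tcp_rot: [2.42, 2.0, 0.003]
wrist_force: [-1.7, -0.1, 4.7]
width: 0.233
grip_force: 49.0
```

Run:
```python
from h import *
cs=[read_camera('top'),read_camera('scene')]
for sel in (cs,cs[1:]):
  v,_=carrier_fit(sel,(.557,.179,-.19));print(v)
check(cs[1:],(.557,.179,-.19),{'p1':.05,'p2':.06},('p0','p1','p2'))
s=avg_state(3);print(s['tool_pos'],s['width'],s['grip_force'],s['wrist_force'])
ey=np.array([-np.sin(SYAW),np.cos(SYAW)]);ex=np.array([ey[1],-ey[0]])
p=s['tool_pos'][:2]+ex*-.06+ey*.2171; plan((*p,s['tool_pos'][2],79.1,18),s=s)
```

```text
[ 0.55921907  0.17727831 -0.20861074]
[ 0.55884513  0.17652497 -0.18794485]
car [ 0.5588  0.1765 -0.1879] p1 cup [ 0.9151  0.05    0.6075  0.1268 -1.6696] err mm [-0.8  0.3] yawerr 5.2
car [ 0.5588  0.1765 -0.1879] p2 cup [ 0.9017  0.06    0.566   0.2216 -1.7237] err mm [-1.5  0.6] yawerr 2.1
car [ 0.5588  0.1765 -0.1879] p1 cup [ 0.9151  0.05    0.6075  0.1268 -1.6696] err mm [-0.8  0.3] yawerr 5.2
car [ 0.5588  0.1765 -0.1879] p2 cup [ 0.9017  0.06    0.566   0.2216 -1.7237] err mm [-1.5  0.6] yawerr 2.1Traceback (most recent call last):
  File "<stdin>", line 5, in <module>
  File "h.py", line 97, in check
    o=cup_fit(sel,*p,.04,hs=(h,),yaws=[SYAW-np.pi/2])[0];d=np.array(o[2:4])-p
      ~~~~~~~^^^^^^^^^^^^^^^^^^^^^^^^^^^^^^^^^^^^^^^^
  File "h.py", line 66, in cup_fit
    b=min((f((x+dx,y+dy,A),h),x+dx,y+dy,A) for A in (yaws if yaws is not None else np.arange(-np.pi,np.pi,.35)) for dx in (-.006,0,.006) for dy in(-.006,0,.006))
  File "h.py", line 66, in <genexpr>
    b=min((f((x+dx,y+dy,A),h),x+dx,y+dy,A) for A in (yaws if yaws is not None else np.arange(-np.pi,np.pi,.35)) for dx in (-.006,0,.006) for dy in(-.006,0,.006))
           ~^^^^^^^^^^^^^^^^^
  File "h.py", line 63, in f
    return -s/len(wins)
           ~~^~~~~~~~~~
ZeroDivisionError: division by zero
```

{"name": "apply_moves", "arguments": {
  "fingers": [0,0,0,0,0,0,0,0,0,0],
  "travel": [
    [0.08,-0.03,0],
    [0.16,-0.05,0],
    [0.24,-0.07,0],
    [0.24,-0.07,0],
    [0.24,-0.07,0],
    [0.24,-0.07,0],
    [0.24,-0.07,0],
    [0.24,-0.07,0],
    [0.24,-0.07,0],
    [0.24,-0.07,0]
  ],
  "rotation": [
    [0,0,0],
    [0,0,0],
    [0,0,0],
    [0,0,0],
    [0,0,0],
    [0,0,0],
    [0,0,0],
    [0,0,0],
    [0,0,0],
    [0,0,0]
  ]
}}

```text
time: 45.05
tool_pos: [0.5221, 0.1541, 0.0744]
tcp_rot: [2.419, 1.999, 0.004]
wrist_force: [1.5, -4.6, 5.3]
width: 0.237
grip_force: 49.3
```

{"name": "apply_moves", "arguments": {
  "fingers": [0,0,0,0,0,0,0,0,0,0,0,0],
  "travel": [
    [0.24,-0.07,0],
    [0.24,-0.07,0],
    [0.24,-0.07,0],
    [0.24,-0.07,0],
    [0.24,-0.07,0],
    [0.24,-0.07,0],
    [0.24,-0.07,0],
    [0.24,-0.07,0],
    [0.18,-0.05,0],
    [0.1,-0.03,0],
    [0,0,0],
    [0,0,0]
  ],
  "rotation": [
    [0,0,0],
    [0,0,0],
    [0,0,0],
    [0,0,0],
    [0,0,0],
    [0,0,0],
    [0,0,0],
    [0,0,0],
    [0,0,0],
    [0,0,0],
    [0,0,0],
    [0,0,0]
  ]
}}

```text
time: 46.25
tool_pos: [0.5111, 0.2697, 0.0743]
tcp_rot: [2.421, 2.001, 0.007]
wrist_force: [0.6, 3.1, 6.1]
width: 0.231
grip_force: 49.2
```

Run:
```python
from h import *
avg_state(6)
cs=[save('top','s1t.png'),save('scene','s1s.png')]
s=read_state();print(s['tool_pos'],s['width'],s['grip_force'],s['wrist_force'])
ey=np.array([-np.sin(SYAW),np.cos(SYAW)]);ex=np.array([ey[1],-ey[0]])
g=s['tool_pos'][:2]+ey*.136
d=s['tool_pos'][:2]-np.array([.5325,.0416]);print('moved',d@ex,d@ey)
for sel in (cs,cs[:1],cs[1:]): print('car',carrier_fit(sel,(*g,SYAW),use=('p0','p1','p2'))[0])
a=cs[1]; 
cv2.imwrite('pics/s1c.png',np.hstack([cv2.resize(cs[0]['image'][140:240,70:210,::-1],(448,320),interpolation=cv2.INTER_CUBIC)[:, :390],cv2.resize(a['image'][130:230,300:430,::-1],(410,320),interpolation=cv2.INTER_CUBIC)]))
```

```text
std mm [0.01 0.04 0.01]
[0.51103957 0.26963672 0.07433992] 0.23154622987940376 49.19727981090546 [2.33385837 1.57728632 5.28780165]
moved -0.06414099269610717 0.21988003077306414
car [ 0.5368162   0.40075457 -0.21856309]
car [ 0.53575892  0.40107203 -0.24973651]
car [ 0.53740212  0.40109589 -0.18409692]
```

View pics/s1c.png

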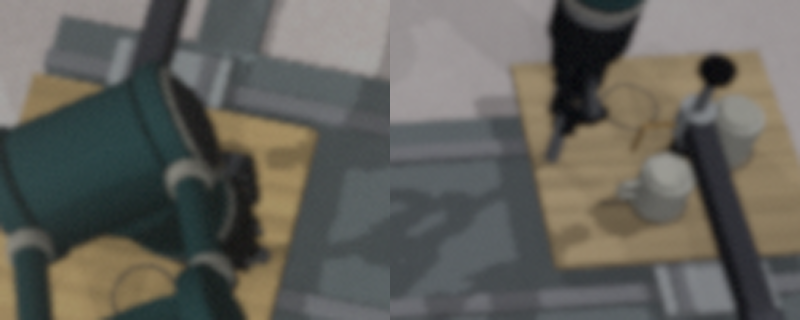

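{"name": "apply_moves", "arguments": {
  "fingers": [1,1,1,1,1,1,1,1,1,1,1,1],
  "travel": [
    [0,0,0],
    [0,0,0],
    [0,0,0],
    [0,0,-0.5],
    [0,0,-0.8],
    [0,0,-0.8],
    [-0.3,0,-0.8],
    [-0.9,0,-0.6],
    [-0.9,0,0],
    [-0.9,0,0],
    [-0.9,0,0],
    [-0.6,0,0]
  ],
  "rotation": [
    [0,0,0],
    [0,0,0],
    [0,0,0],
    [0,0,0],
    [0,0,0],
    [0,0,0],
    [0,0,0],
    [0,0,0],
    [0,0,0],
    [0,0,0],
    [0,0,0],
    [0,0,0]
  ]
}}

```text
time: 47.8
tool_pos: [0.4666, 0.0479, 0.2454]
tcp_rot: [2.422, 1.999, -0.001]
wrist_force: [0.7, 0.9, -0.8]
width: 0.998
grip_force: 0.0
```

```bash
cat >> h.py <<'E'
STAMP=np.array([.5845,.3533])
def under(cs,k,h,guess,use=('p0','p1','p2')):
    ex=np.array([np.cos(SYAW),np.sin(SYAW)]);ey=np.array([-ex[1],ex[0]])
    for nm,sel in (('both',cs),('top',cs[:1]),('scene',cs[1:])):
        v,q=carrier_fit(sel,guess,use); p=v[:2]+ex*OFF[k][0]+ey*OFF[k][1]; d=p-STAMP
        try: o=cup_fit(sel,*STAMP,.04,hs=(h,),yaws=[SYAW-np.pi/2])[0]; e=np.array(o[2:4])-STAMP
        except ZeroDivisionError: o=[0]*5;e=d*0
        print(nm,'car',v.round(4),round(q,1),'place-stamp mm',(1000*np.array([d@ex,d@ey])).round(1),'cup',np.round(o,3),'cup-stamp',(1000*np.array([e@ex,e@ey])).round(1))
E
python3 - <<'E'
from h import *
cs=[save('top','s2t.png'),save('scene','s2s.png')]
under(cs,'p1',.05,(.537,.401,SYAW))
print(read_state()['tool_pos'])
cv2.imwrite('pics/s2c.png',np.hstack([cv2.resize(cs[0]['image'][150:230,80:180,::-1],(400,320),interpolation=cv2.INTER_CUBIC),cv2.resize(cs[1]['image'][140:220,330:430,::-1],(400,320),interpolation=cv2.INTER_CUBIC)]))
E
```

```text
both car [ 0.5371  0.4063 -0.1891] 17.8 place-stamp mm [1.5 3.1] cup [ 0.635  0.05   0.586  0.358 -1.724] cup-stamp [0.9 4.7]
top car [ 0.5371  0.4087 -0.182 ] 10.9 place-stamp mm [1.  5.5] cup [ 0.521  0.05   0.591  0.372 -1.744] cup-stamp [ 3.1 19.8]
scene car [ 0.5368  0.4014 -0.2016] 7.6 place-stamp mm [ 2.  -1.8] cup [ 0.882  0.05   0.589  0.354 -1.731] cup-stamp [3.8 1.3]
[0.4667235  0.04713748 0.24536249]
```

View pics/s2c.png

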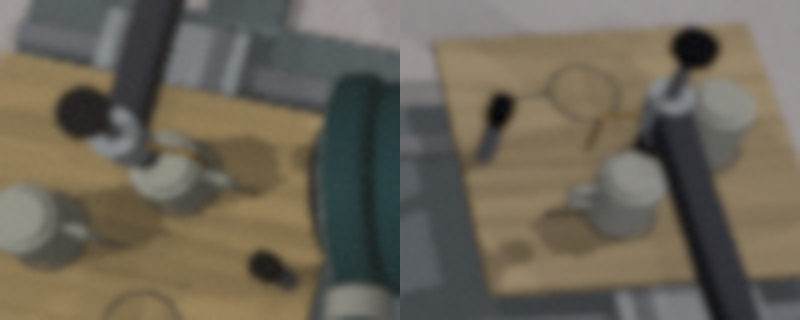

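Run:
```python
from h import *
plan((.511,.2696,.16,79.1,7),(.511,.2696,.074,79.1,4))
```

```text
at [0.4667 0.0471 0.2454] yaw 78.89 t 47.9 q [ 0.05 -0.16  1.98 -0.    1.32  0.24]
11 0.649
"travel": [[0.649, 0.002, 0.243], [0.648, 0.002, 0.243], [0.648, 0.002, 0.243], [0.648, 0.003, 0.243], [0.649, 0.003, 0.243], [0.648, 0.003, 0.244], [0.648, 0.004, 0.243], [0.0, -0.0, 0.43], [0.0, -0.0, 0.43], [0.0, -0.0, 0.43], [0.0, -0.0, 0.43]]
"rotation": [[0.0, 0.003, -0.005], [0.0, 0.003, -0.005], [0.0, 0.002, -0.005], [0.001, 0.003, -0.005], [0.0, 0.002, -0.005], [0.001, 0.003, -0.005], [0.0, 0.002, -0.004], [0.0, 0.0, -0.0], [0.0, 0.0, -0.0], [0.0, 0.0, -0.0], [0.0, 0.0, -0.0]]
```

{"name": "apply_moves", "arguments": {
  "fingers": [1,1,1,1,1,1,1,1,1,1,1,1],
  "travel": [
    [0.65,0.003,0.24],
    [0.65,0.003,0.24],
    [0.65,0.003,0.24],
    [0.65,0.003,0.24],
    [0.65,0.003,0.24],
    [0.65,0.003,0.24],
    [0.65,0.003,0.24],
    [0,0,0],
    [0,0,0.43],
    [0,0,0.43],
    [0,0,0.43],
    [0,0,0.43]
  ],
  "rotation": [
    [0,0,0],
    [0,0,0],
    [0,0,0],
    [0,0,0],
    [0,0,0],
    [0,0,0],
    [0,0,0],
    [0,0,0],
    [0,0,0],
    [0,0,0],
    [0,0,0],
    [0,0,0]
  ]
}}

```text
time: 49.1
tool_pos: [0.5116, 0.2733, 0.0749]
tcp_rot: [2.421, 2.001, -0.0]
wrist_force: [0.3, -0.3, -0.5]
width: 0.998
grip_force: 0.0
```

{"name": "apply_moves", "arguments": {
  "fingers": [0,0,0,0,0,0,0,0],
  "travel": [
    [0,0,0],
    [0,0,0],
    [0,0,0],
    [0,0,0],
    [0,0,0],
    [0,0,0],
    [0,0,0],
    [0,0,0]
  ],
  "rotation": [
    [0,0,0],
    [0,0,0],
    [0,0,0],
    [0,0,0],
    [0,0,0],
    [0,0,0],
    [0,0,0],
    [0,0,0]
  ]
}}

```text
time: 49.9
tool_pos: [0.513, 0.2738, 0.0776]
tcp_rot: [2.42, 2.0, 0.004]
wrist_force: [-1.1, -0.5, 6.3]
width: 0.232
grip_force: 48.8
```

{"name": "apply_moves", "arguments": {
  "fingers": [0,0,0,0,0,0],
  "travel": [
    [-0.03,0,0],
    [-0.03,0,0],
    [0,0,0],
    [0,0,0],
    [0,0,0],
    [0,0,0]
  ],
  "rotation": [
    [0,0,0],
    [0,0,0],
    [0,0,0],
    [0,0,0],
    [0,0,0],
    [0,0,0]
  ]
}}

```text
time: 50.5
tool_pos: [0.5126, 0.2713, 0.0775]
tcp_rot: [2.421, 2.0, 0.005]
wrist_force: [-2.5, 0.3, 6.3]
width: 0.233
grip_force: 49.0
```

{"name": "apply_moves", "arguments": {
  "fingers": [1,1,1,1,1,1,1,1,1],
  "travel": [
    [0,0,0],
    [0,0,0],
    [0,0,0],
    [0,0,-0.5],
    [0,0,-0.9],
    [0,0,-0.9],
    [0,0,-0.9],
    [0,0,-0.9],
    [0,0,-0.5]
  ],
  "rotation": [
    [0,0,0],
    [0,0,0],
    [0,0,0],
    [0,0,0],
    [0,0,0],
    [0,0,0],
    [0,0,0],
    [0,0,0],
    [0,0,0]
  ]
}}

```text
time: 51.4
tool_pos: [0.5125, 0.271, 0.3104]
tcp_rot: [2.42, 1.999, 0.009]
wrist_force: [0.3, -0.4, -0.0]
width: 0.998
grip_force: 0.0
```

Run:
```python
from h import *
cs=[read_camera('scene'),read_camera('scene')]
under(cs,'p1',.05,(.537,.398,SYAW))
plan((*STAMP,.285,79.1,5),(*STAMP,.256,79.1,3))
```

```text
both car [ 0.5384  0.3995 -0.2012] 16.1 place-stamp mm [ 4.  -3.4] cup [ 0.895  0.05   0.59   0.351 -1.734] cup-stamp [ 5.6 -1.3]
top car [ 0.5387  0.3991 -0.2055] 8.1 place-stamp mm [ 4.4 -3.7] cup [ 0.896  0.05   0.59   0.35  -1.706] cup-stamp [ 5.9 -2.4]
scene car [ 0.5385  0.3993 -0.2021] 8.0 place-stamp mm [ 4.1 -3.5] cup [ 0.896  0.05   0.59   0.351 -1.734] cup-stamp [ 5.6 -1.3]
at [0.5137 0.2715 0.3115] yaw 79.13 t 51.5 q [ 0.44  0.03  1.68 -0.    1.42  0.63]
8 0.375
"travel": [[0.374, 0.216, 0.11], [0.374, 0.216, 0.109], [0.375, 0.216, 0.108], [0.375, 0.216, 0.108], [0.374, 0.216, 0.107], [0.0, -0.0, 0.193], [0.0, -0.0, 0.193], [0.0, -0.0, 0.194]]
"rotation": [[0.017, -0.01, 0.001], [0.017, -0.009, 0.001], [0.017, -0.01, 0.001], [0.016, -0.009, 0.001], [0.017, -0.01, 0.001], [-0.0, 0.0, 0.0], [-0.0, 0.0, 0.0], [-0.0, 0.0, 0.0]]
```

{"name": "apply_moves", "arguments": {
  "fingers": [0,0,0,0,0,0,0,0,0,0,0],
  "travel": [
    [0.375,0.216,0.1],
    [0.375,0.216,0.1],
    [0.375,0.216,0.1],
    [0.375,0.216,0.1],
    [0.375,0.216,0.1],
    [0,0,0.2],
    [0,0,0.2],
    [0,0,0],
    [0,0,0],
    [0,0,0],
    [0,0,0]
  ],
  "rotation": [
    [0,0,0],
    [0,0,0],
    [0,0,0],
    [0,0,0],
    [0,0,0],
    [0,0,0],
    [0,0,0],
    [0,0,0],
    [0,0,0],
    [0,0,0],
    [0,0,0]
  ]
}}

```text
time: 52.6
tool_pos: [0.5822, 0.3522, 0.2619]
tcp_rot: [2.421, 2.0, 0.003]
wrist_force: [-0.6, -0.1, -0.1]
width: -0.001
grip_force: 0.0
```

Run:
```python
from h import *
plan((*STAMP,.25,79.1,2))
```

```text
at [0.5822 0.3522 0.2619] yaw 79.12 t 52.6 q [ 0.51  0.25  1.53 -0.    1.37  0.7 ]
2 0.119
"travel": [[0.015, 0.02, 0.119], [0.015, 0.021, 0.119]]
"rotation": [[0.011, -0.003, 0.002], [0.011, -0.002, 0.002]]
```

{"name": "apply_moves", "arguments": {
  "fingers": [0,0,0,0,0,0,0,0,0],
  "travel": [
    [0.015,0.02,0.12],
    [0.015,0.02,0.12],
    [0,0,0.14],
    [0,0,0.14],
    [0,0,0.14],
    [0,0,0.14],
    [0,0,0.1],
    [0,0,0],
    [0,0,0]
  ],
  "rotation": [
    [0,0,0],
    [0,0,0],
    [0,0,0],
    [0,0,0],
    [0,0,0],
    [0,0,0],
    [0,0,0],
    [0,0,0],
    [0,0,0]
  ]
}}

```text
time: 53.5
tool_pos: [0.5841, 0.3534, 0.2159]
tcp_rot: [2.421, 2.001, -0.0]
wrist_force: [-1.1, -0.3, 1.1]
width: -0.004
grip_force: 0.8
```

{"name": "apply_moves", "arguments": {
  "fingers": [0,0,0,0],
  "travel": [
    [0,0,0.04],
    [0,0,0.04],
    [0,0,0.04],
    [0,0,0]
  ],
  "rotation": [
    [0,0,0],
    [0,0,0],
    [0,0,0],
    [0,0,0]
  ]
}}

```text
time: 53.9
tool_pos: [0.5844, 0.3535, 0.2095]
tcp_rot: [2.421, 2.0, 0.001]
wrist_force: [-0.6, 0.3, 1.8]
width: -0.001
grip_force: 0.9
```

Contact should be about now; add a little.

{"name": "apply_moves", "arguments": {
  "fingers": [0,0,0,0],
  "travel": [
    [0,0,0.04],
    [0,0,0.04],
    [0,0,0],
    [0,0,0]
  ],
  "rotation": [
    [0,0,0],
    [0,0,0],
    [0,0,0],
    [0,0,0]
  ]
}}

```text
time: 54.3
tool_pos: [0.5844, 0.3535, 0.2058]
tcp_rot: [2.421, 2.001, 0.001]
wrist_force: [0.1, 0.4, 2.4]
width: 0.001
grip_force: 0.9
```

{"name": "apply_moves", "arguments": {
  "fingers": [0,0,0,0],
  "travel": [
    [0,0,0.04],
    [0,0,0.04],
    [0,0,0],
    [0,0,0]
  ],
  "rotation": [
    [0,0,0],
    [0,0,0],
    [0,0,0],
    [0,0,0]
  ]
}}

```text
time: 54.7
tool_pos: [0.5844, 0.3535, 0.2017]
tcp_rot: [2.421, 2.0, 0.001]
wrist_force: [0.7, 1.3, 2.2]
width: 0.003
grip_force: 1.0
```

Run:
```python
from h import *
c=save('scene','p1s.png');t=save('top','p1t.png');s=read_state();print(s['tool_pos'],s['wrist_force'])
cv2.imwrite('pics/p1c.png',np.hstack([cv2.resize(x['image'][b:b+80,a:a+80,::-1],(400,400),interpolation=cv2.INTER_CUBIC) for x,a,b in((c,345,125),(t,70,140))]))
```

```text
[0.58441031 0.35347547 0.20180702] [0.22469055 0.55814533 1.91100232]
```

View pics/p1c.png

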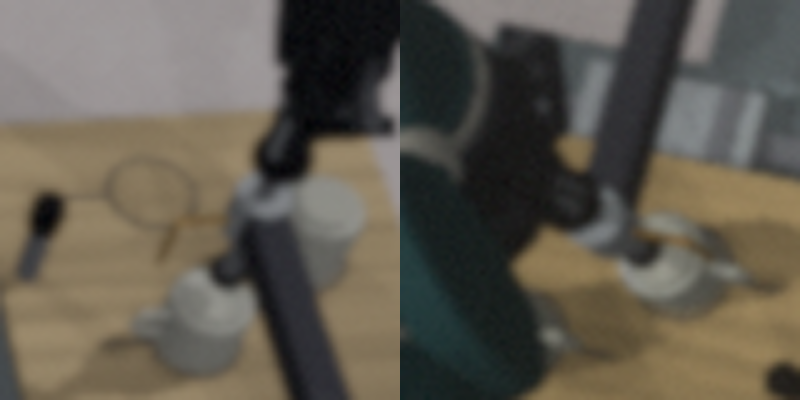

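Run:
```python
from h import *
c=read_camera('scene');t=read_camera('top')
S={'scene':(np.array([.5886,.3506]),c,(345,125)),'top':(np.array([.5839,.3539]),t,(70,140))}
for n,(s,k,o) in S.items():
    for z in (.245,.225,.202,.125,.105,.09,.082): print(n,z,to_px(k,[*s,z]).round(1),((to_px(k,[*s,z])-o)*5).round(0))
    print('tcp',((to_px(k,read_state()['tool_pos'])-o)*5).round(0))
```

```text
scene 0.245 [403.3 151.3] [292. 132.]
scene 0.225 [401.1 155.9] [281. 155.]
scene 0.202 [398.6 161. ] [268. 180.]
scene 0.125 [390.9 176.9] [230. 259.]
scene 0.105 [389.  180.7] [220. 279.]
scene 0.09 [387.7 183.5] [213. 293.]
scene 0.082 [387. 185.] [210. 300.]
tcp [269. 174.]
top 0.245 [100.2 177.6] [151. 188.]
top 0.225 [103.1 179.5] [166. 198.]
top 0.202 [106.4 181.7] [182. 208.]
top 0.125 [116.4 188.2] [232. 241.]
top 0.105 [118.8 189.8] [244. 249.]
top 0.09 [120.5 190.9] [253. 255.]
top 0.082 [121.4 191.5] [257. 258.]
tcp [183. 207.]
```

Run:
```python
import cv2,numpy as np
a=cv2.imread('pics/p1s.png')[143:198,372:416];b=cv2.imread('pics/s2s.png')[143:198,372:416]
f=lambda x:np.clip(cv2.resize(x,(396,495),interpolation=cv2.INTER_CUBIC).astype(float)*1.9,0,255).astype(np.uint8)
cv2.imwrite('pics/z.png',np.hstack([f(a),f(b)]))
```

```text
(no output)
```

View pics/z.png

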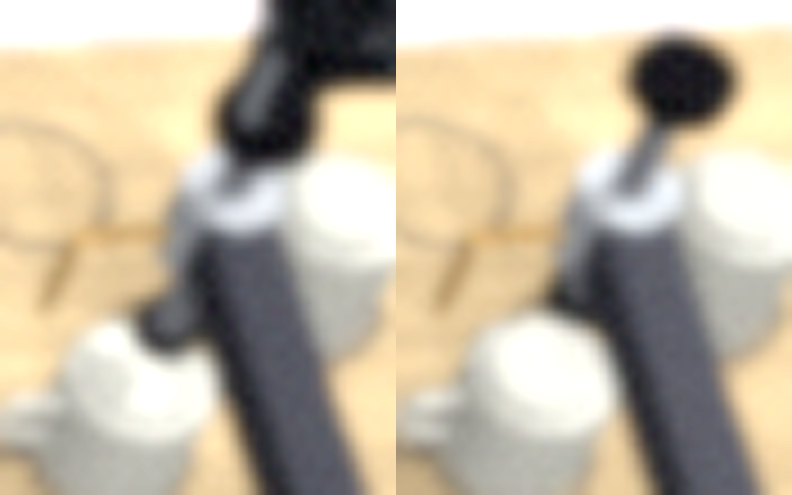

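Run:
```python
from h import *
for n,(u0,u1,v0,v1) in {'s2t':(96,142,174,206),'s2s':(370,412,146,202)}.items():
    im=cv2.imread(f'pics/{n}.png');h=cv2.cvtColor(im,cv2.COLOR_BGR2HSV)
    print(n,u0,v0)
    for v in range(v0,v1):
        print(v,''.join('#' if h[v,u,2]<55 else ('+' if h[v,u,2]<85 else ('O' if h[v,u,1]<50 and h[v,u,2]>120 else ('o' if h[v,u,1]<55 else '.'))) for u in range(u0,u1)))
```

```text
s2t 96 174
174 +#########++++++++#####+.....................o
175 ############++++++####+.......................
176 ############++++++####+.......................
177 ###########+oooo++####+.......................
178 ###########+oOOoo+###+........................
179 ###########+oOOOoo+##+........................
180 ###########+ooOOoo+##+........................
181 ###########++ooooo+++.........................
182 +###########++ooooo++.........................
183 .++####+++++++ooooo++ooOOOOOO.................
184 ...+++ooooooooooooo+++ooOOOOOoo...............
185 ......OOOOOooOOOOoo++..oOOOOOoooo.............
186 .......OOOOOOOOOOo+++......oooooo+++..........
187 .......OOOOOOOOOoo++++...........++++.........
188 .........OOOOOooo+++++++ooo......+++++........
189 ..........oOoooo+++++++ooOOOOO...++++++.......
190 .............ooo+++++++oOOOOOOOoo.+++++.......
191 ...............oooo+++oOOOOOOOOooo+++++.......
192 ................OOooooOOOOOOOOOoooooooo.......
193 .................OOOOOOOOOOOOOooooooooooo.....
194 .................OOOOOOOOOOOOOoooooooooooo....
195 ..............
[... 2486 characters left out ...]
...ooOOooooooooOOOOOOOOOOOo+######+++++...
188 ..ooooooooooooooOOOOOOOOOOo+#####++++++...
189 ..oooooo+++ooooooOOOOOOOOO..#####+++++++..
190 ..ooooooo++ooooooOOOOOOOoo..+####+++++++..
191 ..oooooooo+oooooooooooooo...+#####++++++..
192 ...oo+++++oooooooooooooo....+######++++++.
193 ...++++++ooooooooooooooo.....+#####++++++.
194 ......+++ooooooooooooooo.....+#####+#++++.
195 .......++oooooooooooooo......+######++++++
196 ........+oooooooooooooo.......+#####++++++
197 .........+oooooooooooo........+######+++++
198 ..........ooooooooooo.........+######+++++
199 ..............oooo.............+#####+++++
200 ...............................+#####+++++
201 ................................#######+++
```

Run:
```python
from h import *
p=read_state()['tool_pos']
plan((p[0],p[1],.295,79.1,3),(.5126,.2713,.295,79.1,4),(.5126,.2713,.073,79.1,6))
```

```text
at [0.5844 0.3535 0.2019] yaw 79.14 t 54.9 q [ 0.51  0.28  1.59 -0.    1.27  0.7 ]
13 0.74
"travel": [[-0.0, 0.001, -0.621], [-0.0, 0.0, -0.621], [-0.0, 0.001, -0.62], [-0.472, -0.275, -0.0], [-0.471, -0.275, -0.0], [-0.472, -0.275, -0.0], [-0.471, -0.275, -0.0], [0.0, 0.0, 0.74], [0.0, 0.0, 0.74], [0.0, 0.0, 0.74], [0.0, 0.0, 0.74], [0.0, 0.0, 0.74], [0.0, 0.0, 0.74]]
"rotation": [[0.004, 0.001, 0.002], [0.004, 0.001, 0.002], [0.004, 0.0, 0.002], [0.0, 0.0, 0.0], [0.0, 0.0, 0.0], [0.0, 0.0, 0.0], [0.0, 0.0, 0.0], [0.0, 0.0, 0.0], [0.0, 0.0, 0.0], [0.0, 0.0, 0.0], [0.0, 0.0, 0.0], [0.0, 0.0, 0.0], [0.0, 0.0, 0.0]]
```

{"name": "apply_moves", "arguments": {
  "fingers": [0,0,0,1,1,1,1,1,1,1,1,1],
  "travel": [
    [0,0,-0.62],
    [0,0,-0.62],
    [0,0,-0.62],
    [-0.47,-0.275,0],
    [-0.47,-0.275,0],
    [-0.47,-0.275,0],
    [-0.47,-0.275,0],
    [0,0,0.6],
    [0,0,0.74],
    [0,0,0.74],
    [0,0,0.74],
    [0,0,0]
  ],
  "rotation": [
    [0,0,0],
    [0,0,0],
    [0,0,0],
    [0,0,0],
    [0,0,0],
    [0,0,0],
    [0,0,0],
    [0,0,0],
    [0,0,0],
    [0,0,0],
    [0,0,0],
    [0,0,0]
  ]
}}

```text
time: 56.1
tool_pos: [0.5074, 0.2688, 0.1468]
tcp_rot: [-2.42, -2.0, 0.02]
wrist_force: [0.0, -0.1, 0.4]
width: 1.001
grip_force: 0.0
```

{"name": "apply_moves", "arguments": {
  "fingers": [1,1,1,1,0,0,0,0,0,0,0],
  "travel": [
    [0,0,0.4],
    [0,0,0.6],
    [0,0,0.6],
    [0,0,0],
    [0,0,0],
    [0,0,0],
    [0,0,0],
    [0,0,0],
    [0,0,0],
    [0,0,0],
    [0,0,0]
  ],
  "rotation": [
    [0,0,0],
    [0,0,0],
    [0,0,0],
    [0,0,0],
    [0,0,0],
    [0,0,0],
    [0,0,0],
    [0,0,0],
    [0,0,0],
    [0,0,0],
    [0,0,0]
  ]
}}

```text
time: 57.2
tool_pos: [0.5135, 0.2718, 0.0754]
tcp_rot: [2.42, 2.0, 0.004]
wrist_force: [-1.5, -0.1, 6.1]
width: 0.234
grip_force: 48.7
```

{"name": "apply_moves", "arguments": {
  "fingers": [0,0,0,0,0,0,0],
  "travel": [
    [0.04,-0.015,0],
    [0.04,-0.015,0],
    [0,0,0],
    [0,0,0],
    [0,0,0],
    [0,0,0],
    [0,0,0]
  ],
  "rotation": [
    [0,0,0],
    [0,0,0],
    [0,0,0],
    [0,0,0],
    [0,0,0],
    [0,0,0],
    [0,0,0]
  ]
}}

```text
time: 57.9
tool_pos: [0.5137, 0.2761, 0.0755]
tcp_rot: [2.42, 2.0, 0.006]
wrist_force: [0.5, -0.9, 5.3]
width: 0.228
grip_force: 48.8
```

{"name": "apply_moves", "arguments": {
  "fingers": [1,1,1,1,1,1,1,1,1],
  "travel": [
    [0,0,0],
    [0,0,0],
    [0,0,0],
    [0,0,-0.5],
    [0,0,-0.9],
    [0,0,-0.9],
    [0,0,-0.9],
    [0,0,-0.9],
    [0,0,-0.5]
  ],
  "rotation": [
    [0,0,0],
    [0,0,0],
    [0,0,0],
    [0,0,0],
    [0,0,0],
    [0,0,0],
    [0,0,0],
    [0,0,0],
    [0,0,0]
  ]
}}

```text
time: 58.8
tool_pos: [0.5128, 0.2765, 0.3084]
tcp_rot: [2.42, 2.0, 0.009]
wrist_force: [0.8, 0.9, 0.6]
width: 0.999
grip_force: 0.0
```

Run:
```python
from h import *
c=save('scene','s3s.png')
under([c,c],'p1',.05,(.537,.402,SYAW))
avg_state(3);plan((*STAMP,.285,79.1,5))
```

```text
both car [ 0.538   0.403  -0.1875] 16.2 place-stamp mm [ 3. -0.] cup [ 0.873  0.05   0.592  0.355 -1.727] cup-stamp [6.9 3.4]
top car [ 0.538   0.403  -0.1875] 8.1 place-stamp mm [ 3. -0.] cup [ 0.873  0.05   0.592  0.355 -1.727] cup-stamp [6.9 3.4]
scene car [ 0.538   0.403  -0.1875] 8.1 place-stamp mm [ 3. -0.] cup [ 0.873  0.05   0.592  0.355 -1.727] cup-stamp [6.9 3.4]
std mm [0.65 0.33 2.41]
at [0.5128 0.2764 0.3063] yaw 79.15 t 58.95 q [ 0.45  0.04  1.68 -0.    1.42  0.64]
5 0.356
"travel": [[0.356, 0.223, 0.087], [0.356, 0.223, 0.087], [0.356, 0.223, 0.086], [0.356, 0.224, 0.086], [0.356, 0.223, 0.086]]
"rotation": [[0.009, -0.005, 0.002], [0.009, -0.005, 0.001], [0.009, -0.004, 0.002], [0.009, -0.005, 0.001], [0.01, -0.004, 0.002]]
```

{"name": "apply_moves", "arguments": {
  "fingers": [0,0,0,0,0,0,0,0,0,0,0],
  "travel": [
    [0.356,0.223,0.09],
    [0.356,0.223,0.09],
    [0.356,0.223,0.09],
    [0.356,0.223,0.09],
    [0.356,0.223,0.09],
    [0,0,0.3],
    [0,0,0.4],
    [0,0,0.4],
    [0,0,0.3],
    [0,0,0.2],
    [0,0,0]
  ],
  "rotation": [
    [0,0,0],
    [0,0,0],
    [0,0,0],
    [0,0,0],
    [0,0,0],
    [0,0,0],
    [0,0,0],
    [0,0,0],
    [0,0,0],
    [0,0,0],
    [0,0,0]
  ]
}}

```text
time: 60.05
tool_pos: [0.5817, 0.3515, 0.1986]
tcp_rot: [2.422, 2.001, -0.007]
wrist_force: [-2.3, -0.9, 2.4]
width: 0.002
grip_force: 1.0
```

{"name": "apply_moves", "arguments": {
  "fingers": [0,0,0,0],
  "travel": [
    [0,0,0.05],
    [0,0,0.05],
    [0,0,0],
    [0,0,0]
  ],
  "rotation": [
    [0,0,0],
    [0,0,0],
    [0,0,0],
    [0,0,0]
  ]
}}

```text
time: 60.45
tool_pos: [0.5837, 0.3527, 0.1971]
tcp_rot: [2.421, 2.0, 0.002]
wrist_force: [-0.4, -1.2, 1.7]
width: 0.002
grip_force: 1.1
```

{"name": "apply_moves", "arguments": {
  "fingers": [0,0,0,0],
  "travel": [
    [0,0,0.05],
    [0,0,0.05],
    [0,0,0],
    [0,0,0]
  ],
  "rotation": [
    [0,0,0],
    [0,0,0],
    [0,0,0],
    [0,0,0]
  ]
}}

```text
time: 60.85
tool_pos: [0.5838, 0.3527, 0.1913]
tcp_rot: [2.421, 2.0, 0.002]
wrist_force: [-0.7, -0.0, 2.7]
width: 0.003
grip_force: 1.2
```

{"name": "apply_moves", "arguments": {
  "fingers": [0,0,0,0],
  "travel": [
    [0,0,0.04],
    [0,0,0.04],
    [0,0,0],
    [0,0,0]
  ],
  "rotation": [
    [0,0,0],
    [0,0,0],
    [0,0,0],
    [0,0,0]
  ]
}}

```text
time: 61.25
tool_pos: [0.5837, 0.3527, 0.1873]
tcp_rot: [2.421, 2.0, 0.002]
wrist_force: [1.9, 0.5, 3.4]
width: -0.002
grip_force: 1.2
```

{"name": "apply_moves", "arguments": {
  "fingers": [0,0,0,0],
  "travel": [
    [0,0,0.03],
    [0,0,0.03],
    [0,0,0],
    [0,0,0]
  ],
  "rotation": [
    [0,0,0],
    [0,0,0],
    [0,0,0],
    [0,0,0]
  ]
}}

```text
time: 61.65
tool_pos: [0.5838, 0.3527, 0.1862]
tcp_rot: [2.421, 2.0, 0.003]
wrist_force: [-1.1, -1.7, 8.8]
width: 0.0
grip_force: 4.3
```

{"name": "apply_moves", "arguments": {
  "fingers": [0,0,0,0,0,0],
  "travel": [
    [0,0,0.04],
    [0,0,0.03],
    [0,0,0],
    [0,0,0],
    [0,0,0],
    [0,0,0]
  ],
  "rotation": [
    [0,0,0],
    [0,0,0],
    [0,0,0],
    [0,0,0],
    [0,0,0],
    [0,0,0]
  ]
}}

```text
time: 62.25
tool_pos: [0.5839, 0.3528, 0.1861]
tcp_rot: [2.42, 2.0, 0.005]
wrist_force: [-5.0, -3.0, 19.6]
width: -0.002
grip_force: 9.8
```

Run:
```python
from h import *
c=save('scene','p2s.png');t=save('top','p2t.png');s=read_state();print(s['tool_pos'],s['wrist_force'])
im=cv2.imread('pics/p2s.png')
for n,(u0,u1,v0,v1) in {'p2t':(102,140,180,206),'p2s':(370,405,165,202)}.items():
    im=cv2.imread(f'pics/{n}.png');h=cv2.cvtColor(im,cv2.COLOR_BGR2HSV)
    print(n,u0,v0)
    for v in range(v0,v1):
        print(v,''.join('#' if h[v,u,2]<55 else ('+' if h[v,u,2]<85 else ('O' if h[v,u,1]<50 and h[v,u,2]>120 else ('o' if h[v,u,1]<55 else '.'))) for u in range(u0,u1)))
p=s['tool_pos']; plan((p[0],p[1],.295,79.1,3),(.5135,.2761,.295,79.1,4),s=s)
```

```text
[0.58395012 0.35282681 0.18610508] [-5.57884956 -3.78217071 18.59639792]
p2t 102 180
180 ##########+++##+......................
181 ##########++++#+......................
182 ##########++++++ooOOOo................
183 ##########++++++oOOOOOOO..............
184 #########+++++++oOOOOOOOoo............
185 #########+++++++ooOOOOOOooo++.........
186 +#######++++++++....oOOoooo++++.......
187 .+++++++o+++++++++.........++++.......
188 ....ooooo+++++++++++++.....+++++......
189 .....ooo++++++++#####+oo...+++++......
190 .......o++++++++#####+ooooo.+++++.....
191 .........ooooo++#####+oooooo+.+++.....
192 ..........OOOOo+#####+oooooooooooo....
193 ..........OOOOoo+++++ooooooooooOOOo...
194 ...........OOOOooooooOOOOooooooOOOoo..
195 ...........OOOOOOOOOOOOOOoo++oooooooo.
196 ............OOOOOOOOOOOOooo+++oo......
197 .............OOOOOOOOOoooo+++++.......
198 ..............oOOOOOooooo++++++.......
199 ...............oooooooooo+o+o.........
200 ..................ooooooooo...........
201 ......................................
202 ......................................
203 ......................
[... 1314 characters left out ...]

195 .......o+ooooooooooooooo......#####
196 ........oooooooooooooooo......+####
197 .........oooooooooooooo.......+####
198 ...........ooooooooooo........+####
199 ............oooooooo...........+###
200 ...............................+###
201 ................................###
at [0.584  0.3528 0.1861] yaw 79.14 t 62.35 q [ 0.51  0.29  1.61 -0.    1.24  0.7 ]
7 0.726
"travel": [[0.001, 0.003, -0.726], [0.001, 0.002, -0.726], [0.0, 0.0, -0.726], [-0.443, -0.273, 0.0], [-0.443, -0.273, 0.0], [-0.444, -0.274, 0.0], [-0.443, -0.273, 0.0]]
"rotation": [[0.012, -0.005, 0.002], [0.012, -0.005, 0.002], [0.011, -0.005, 0.003], [0.0, 0.0, -0.0], [0.0, 0.0, -0.0], [0.0, 0.0, -0.0], [0.0, 0.0, -0.0]]
```

{"name": "apply_moves", "arguments": {
  "fingers": [0,0,0,1,1,1,1,1,1,1,1,1],
  "travel": [
    [0,0,-0.73],
    [0,0,-0.73],
    [0,0,-0.73],
    [-0.443,-0.272,0],
    [-0.443,-0.272,0],
    [-0.443,-0.272,0],
    [-0.443,-0.272,0],
    [0,0,0.6],
    [0,0,0.74],
    [0,0,0.74],
    [0,0,0.74],
    [0,0,0]
  ],
  "rotation": [
    [0,0,0],
    [0,0,0],
    [0,0,0],
    [0,0,0],
    [0,0,0],
    [0,0,0],
    [0,0,0],
    [0,0,0],
    [0,0,0],
    [0,0,0],
    [0,0,0],
    [0,0,0]
  ]
}}

```text
time: 63.55
tool_pos: [0.5077, 0.2731, 0.142]
tcp_rot: [-2.42, -2.0, 0.021]
wrist_force: [-0.9, -1.1, -1.1]
width: 1.0
grip_force: 0.0
```

{"name": "apply_moves", "arguments": {
  "fingers": [1,1,1,1,0,0,0,0,0,0,0],
  "travel": [
    [0,0,0.4],
    [0,0,0.6],
    [0,0,0.6],
    [0,0,0],
    [0,0,0],
    [0,0,0],
    [0,0,0],
    [0,0,0],
    [0,0,0],
    [0,0,0],
    [0,0,0]
  ],
  "rotation": [
    [0,0,0],
    [0,0,0],
    [0,0,0],
    [0,0,0],
    [0,0,0],
    [0,0,0],
    [0,0,0],
    [0,0,0],
    [0,0,0],
    [0,0,0],
    [0,0,0]
  ]
}}

```text
time: 64.65
tool_pos: [0.5143, 0.2762, 0.071]
tcp_rot: [2.421, 2.0, 0.004]
wrist_force: [-1.3, -1.0, 6.2]
width: 0.235
grip_force: 48.8
```

Run:
```python
from h import *
avg_state(3)
s=read_state();print(s['tool_pos'],s['width'],s['grip_force'])
ey=np.array([-np.sin(SYAW),np.cos(SYAW)]);ex=np.array([ey[1],-ey[0]])
p=s['tool_pos'][:2]+ex*.0578-ey*.085;print('target',p); plan((*p,s['tool_pos'][2],79.1,9))
```

```text
std mm [0.01 0.01 0.02]
[0.51426976 0.27618435 0.07096684] 0.23426445504525514 48.755112290382385
target [0.5549766  0.18179794]
at [0.5143 0.2762 0.071 ] yaw 79.14 t 64.75 q [ 0.45  0.21  1.93 -0.    0.99  0.64]
9 0.189
"travel": [[-0.189, 0.128, 0.0], [-0.189, 0.128, 0.0], [-0.189, 0.129, 0.0], [-0.189, 0.128, 0.0], [-0.189, 0.129, 0.0], [-0.189, 0.128, 0.0], [-0.189, 0.129, 0.0], [-0.189, 0.128, 0.001], [-0.188, 0.129, 0.0]]
"rotation": [[0.003, -0.001, 0.001], [0.003, -0.001, 0.001], [0.003, -0.001, 0.001], [0.003, -0.001, 0.001], [0.003, -0.001, 0.0], [0.003, -0.001, 0.001], [0.003, -0.001, 0.0], [0.002, -0.0, 0.001], [0.003, -0.001, 0.0]]
```

{"name": "apply_moves", "arguments": {
  "fingers": [0,0,0,0,0,0,0,0,0,0,0,0],
  "travel": [
    [-0.1,0.06,0],
    [-0.189,0.127,0],
    [-0.189,0.127,0],
    [-0.189,0.127,0],
    [-0.189,0.127,0],
    [-0.189,0.127,0],
    [-0.189,0.127,0],
    [-0.189,0.127,0],
    [-0.189,0.127,0],
    [-0.09,0.066,0],
    [0,0,0],
    [0,0,0]
  ],
  "rotation": [
    [0,0,0],
    [0,0,0],
    [0,0,0],
    [0,0,0],
    [0,0,0],
    [0,0,0],
    [0,0,0],
    [0,0,0],
    [0,0,0],
    [0,0,0],
    [0,0,0],
    [0,0,0]
  ]
}}

```text
time: 65.95
tool_pos: [0.5547, 0.181, 0.071]
tcp_rot: [2.42, 1.999, 0.003]
wrist_force: [-0.4, -2.0, 5.3]
width: 0.24
grip_force: 48.9
```

Run:
```python
from h import *
avg_state(5)
plan((.5548,.1818,.071,79.1,1))
```

```text
std mm [0.01 0.01 0.01]
at [0.5548 0.1811 0.071 ] yaw 79.14 t 66.15 q [ 0.27  0.21  1.93 -0.    0.99  0.46]
1 0.035
"travel": [[0.015, -0.002, 0.0]]
"rotation": [[0.035, 0.002, 0.006]]
```

{"name": "apply_moves", "arguments": {
  "fingers": [1,1,1,1,1,1,1,1,1,1,1,1],
  "travel": [
    [0,0,0],
    [0,0,0],
    [0,0,0],
    [0,0,-0.5],
    [0,0,-0.9],
    [0,0,-0.9],
    [-0.4,0,-0.9],
    [-0.8,0,-0.9],
    [-0.8,0,-0.2],
    [-0.8,0,0],
    [-0.4,0,0],
    [0,0,0]
  ],
  "rotation": [
    [0,0,0],
    [0,0,0],
    [0,0,0],
    [0,0,0],
    [0,0,0],
    [0,0,0],
    [0,0,0],
    [0,0,0],
    [0,0,0],
    [0,0,0],
    [0,0,0],
    [0,0,0]
  ]
}}

```text
time: 67.35
tool_pos: [0.5238, 0.0289, 0.2769]
tcp_rot: [2.424, 1.996, -0.0]
wrist_force: [0.2, 0.9, 0.2]
width: 1.001
grip_force: 0.0
```

Run:
```python
from h import *
cs=[save('top','s4t.png'),save('scene','s4s.png')]
under(cs,'p2',.06,(.579,.313,SYAW))
for n,(u0,u1,v0,v1) in {'s4t':(100,140,180,206),'s4s':(370,405,165,202)}.items():
    im=cv2.imread(f'pics/{n}.png');h=cv2.cvtColor(im,cv2.COLOR_BGR2HSV)
    print(n,u0,v0)
    for v in range(v0,v1):
        print(v,''.join('#' if h[v,u,2]<55 else ('+' if h[v,u,2]<85 else ('O' if h[v,u,1]<50 and h[v,u,2]>120 else ('o' if h[v,u,1]<55 else '.'))) for u in range(u0,u1)))
print(to_px(cs[0],[.5839,.3539,.1]),to_px(cs[1],[.5886,.3506,.1]))
avg_state(2);plan((*STAMP,.295,79.1,9))
```

```text
both car [ 0.5797  0.3124 -0.1944] 19.3 place-stamp mm [3.  3.9] cup [ 0.553  0.06   0.588  0.357 -1.769] cup-stamp [3.1 4.4]
top car [ 0.5799  0.314  -0.1849] 12.0 place-stamp mm [2.9 5.6] cup [ 0.385  0.06   0.589  0.375 -1.669] cup-stamp [ 0.4 22.5]
scene car [ 0.5795  0.3093 -0.2039] 7.8 place-stamp mm [3.4 0.9] cup [ 0.811  0.06   0.591  0.354 -1.738] cup-stamp [6.2 1.9]
s4t 100 180
180 #######+oOOOOo++#+......................
181 #######++oooooo+++o.....................
182 ######++++ooooo++ooOOOOOO...............
183 ###+++++++ooooo++ooOOOOOOoo.............
184 ++oooooooooOOoo++ooOOOOOOooo............
185 +ooOOOOOOOOOOoo++..OOOOOOoooo++.........
186 ooOOOOOOOOOOOoo++......ooOooo++++.......
187 oo.OOOOOOOOOoo+++++..........+++++......
188 oo..oOOOOOOoo+++++++oOo......+++++......
189 o.....OOoooo+++++++oOOOOO....++++++.....
190 o........ooo+++++++oOOOOOOooo++++++.....
191 o..........oooo++ooOOOOOOOoooo..ooo.....
192 ...........oOOOooOOOOOOOOOoooooooooo....
193 ............OOOOOOOOOOOOOooooooooOOooo..
194 ............OOOOOOOOOOOOOOoo+++ooooooo..
195 .............OOOOOOOOOOOOooo++
[... 1858 characters left out ...]
..........+###
200 ooo............................+###
201 oooo...........................+###
[119.39149821 190.18487315] [388.58469903 181.64943074]
std mm [0.05 0.26 0.04]
at [0.5243 0.0317 0.2765] yaw 79.13 t 67.5 q [ 0.01 -0.06  1.83 -0.    1.37  0.2 ]
9 0.728
"travel": [[0.727, -0.003, -0.041], [0.727, -0.004, -0.041], [0.727, -0.004, -0.041], [0.727, -0.004, -0.041], [0.727, -0.003, -0.041], [0.727, -0.004, -0.041], [0.727, -0.004, -0.041], [0.728, -0.003, -0.041], [0.727, -0.004, -0.042]]
"rotation": [[0.001, -0.0, 0.001], [0.001, -0.0, 0.001], [0.0, -0.0, 0.001], [0.001, -0.0, 0.0], [0.0, -0.0, 0.001], [0.001, -0.0, 0.0], [0.0, -0.0, 0.001], [0.001, -0.0, 0.0], [0.0, -0.001, 0.001]]
```

Run:
```python
from h import *
plan((.5548,.1811,.15,79.1,5),(.5548,.1811,.071,79.1,3))
```

```text
at [0.5243 0.0317 0.2765] yaw 79.13 t 67.5 q [ 0.01 -0.06  1.83 -0.    1.37  0.2 ]
8 0.61
"travel": [[0.61, 0.007, 0.506], [0.61, 0.007, 0.506], [0.61, 0.007, 0.506], [0.61, 0.006, 0.506], [0.61, 0.007, 0.506], [-0.0, -0.0, 0.527], [-0.0, -0.0, 0.526], [-0.0, -0.0, 0.527]]
"rotation": [[0.001, -0.0, 0.001], [0.001, -0.0, 0.001], [0.001, -0.0, 0.001], [0.001, -0.0, 0.001], [0.001, -0.001, 0.002], [0.0, 0.0, -0.0], [0.0, 0.0, -0.0], [0.0, 0.0, -0.0]]
```

{"name": "apply_moves", "arguments": {
  "fingers": [1,1,1,1,1,1,1,1,1,1,1],
  "travel": [
    [0.61,0.007,0.5],
    [0.61,0.007,0.5],
    [0.61,0.007,0.5],
    [0.61,0.007,0.5],
    [0.61,0.007,0.5],
    [0,0,0],
    [0,0,0],
    [0,0,0.53],
    [0,0,0.53],
    [0,0,0.53],
    [0,0,0]
  ],
  "rotation": [
    [0,0,0],
    [0,0,0],
    [0,0,0],
    [0,0,0],
    [0,0,0],
    [0,0,0],
    [0,0,0],
    [0,0,0],
    [0,0,0],
    [0,0,0],
    [0,0,0]
  ]
}}

```text
time: 68.6
tool_pos: [0.5523, 0.179, 0.0695]
tcp_rot: [-2.421, -2.0, 0.008]
wrist_force: [-0.7, -0.7, -0.8]
width: 0.998
grip_force: 0.0
```

{"name": "apply_moves", "arguments": {
  "fingers": [0,0,0,0,0,0,0,0,0,0,0],
  "travel": [
    [0,0,0],
    [0,0,0],
    [0,0,0],
    [0,0,0],
    [0,0,0],
    [0,0,0],
    [0.03,-0.01,0],
    [0.02,-0.01,0],
    [0,0,0],
    [0,0,0],
    [0,0,0]
  ],
  "rotation": [
    [0,0,0],
    [0,0,0],
    [0,0,0],
    [0,0,0],
    [0,0,0],
    [0,0,0],
    [0,0,0],
    [0,0,0],
    [0,0,0],
    [0,0,0],
    [0,0,0]
  ]
}}

```text
time: 69.7
tool_pos: [0.5562, 0.1831, 0.0738]
tcp_rot: [2.419, 1.999, 0.005]
wrist_force: [0.2, -2.5, 5.4]
width: 0.235
grip_force: 48.9
```

{"name": "apply_moves", "arguments": {
  "fingers": [1,1,1,1,1,1,1,1,1],
  "travel": [
    [0,0,0],
    [0,0,0],
    [0,0,0],
    [0,0,-0.5],
    [0,0,-0.9],
    [0,0,-0.9],
    [0,0,-0.9],
    [0,0,-0.9],
    [0,0,-0.5]
  ],
  "rotation": [
    [0,0,0],
    [0,0,0],
    [0,0,0],
    [0,0,0],
    [0,0,0],
    [0,0,0],
    [0,0,0],
    [0,0,0],
    [0,0,0]
  ]
}}

```text
time: 70.6
tool_pos: [0.5554, 0.1837, 0.3068]
tcp_rot: [2.419, 1.999, 0.008]
wrist_force: [0.0, -0.1, 0.7]
width: 1.001
grip_force: 0.0
```

Run:
```python
from h import *
avg_state(3);plan((*STAMP,.29,79.1,6))
```

```text
std mm [0.68 0.2  1.62]
at [0.5567 0.184  0.3079] yaw 79.15 t 70.7 q [ 0.28  0.04  1.67 -0.    1.41  0.47]
6 0.572
"travel": [[0.571, -0.016, 0.062], [0.572, -0.016, 0.061], [0.571, -0.015, 0.061], [0.572, -0.016, 0.061], [0.572, -0.015, 0.06], [0.571, -0.016, 0.06]]
"rotation": [[0.015, -0.006, 0.001], [0.015, -0.006, 0.001], [0.015, -0.006, 0.001], [0.014, -0.006, 0.002], [0.015, -0.006, 0.001], [0.014, -0.006, 0.002]]
```

{"name": "apply_moves", "arguments": {
  "fingers": [0,0,0,0,0,0,0,0,0,0,0,0],
  "travel": [
    [0.572,-0.016,0.06],
    [0.572,-0.016,0.06],
    [0.572,-0.016,0.06],
    [0.572,-0.016,0.06],
    [0.572,-0.016,0.06],
    [0.572,-0.016,0.06],
    [0,0,0.1],
    [0,0,0.4],
    [0,0,0.5],
    [0,0,0.5],
    [0,0,0.2],
    [0,0,0]
  ],
  "rotation": [
    [0,0,0],
    [0,0,0],
    [0,0,0],
    [0,0,0],
    [0,0,0],
    [0,0,0],
    [0,0,0],
    [0,0,0],
    [0,0,0],
    [0,0,0],
    [0,0,0],
    [0,0,0]
  ]
}}

```text
time: 71.9
tool_pos: [0.5808, 0.3513, 0.1979]
tcp_rot: [2.421, 2.001, -0.005]
wrist_force: [-0.9, -0.4, 2.2]
width: -0.001
grip_force: 1.0
```

{"name": "apply_moves", "arguments": {
  "fingers": [0,0,0,0,0],
  "travel": [
    [0,0,0],
    [0,0,0.04],
    [0,0,0.04],
    [0,0,0],
    [0,0,0]
  ],
  "rotation": [
    [0,0,0],
    [0,0,0],
    [0,0,0],
    [0,0,0],
    [0,0,0]
  ]
}}

```text
time: 72.4
tool_pos: [0.5821, 0.3521, 0.1963]
tcp_rot: [2.421, 2.0, 0.001]
wrist_force: [-2.2, -2.3, 6.1]
width: -0.002
grip_force: 3.0
```

{"name": "apply_moves", "arguments": {
  "fingers": [0,0,0,0],
  "travel": [
    [0,0,0.03],
    [0,0,0.03],
    [0,0,0],
    [0,0,0]
  ],
  "rotation": [
    [0,0,0],
    [0,0,0],
    [0,0,0],
    [0,0,0]
  ]
}}

```text
time: 72.8
tool_pos: [0.5822, 0.3522, 0.1962]
tcp_rot: [2.42, 2.0, 0.003]
wrist_force: [-6.3, -4.1, 14.9]
width: 0.004
grip_force: 7.7
```

Contact at 15 N; push slightly more, hold, and look numerically.

{"name": "apply_moves", "arguments": {
  "fingers": [0,0,0,0,0],
  "travel": [
    [0,0,0.03],
    [0,0,0],
    [0,0,0],
    [0,0,0],
    [0,0,0]
  ],
  "rotation": [
    [0,0,0],
    [0,0,0],
    [0,0,0],
    [0,0,0],
    [0,0,0]
  ]
}}

```text
time: 73.3
tool_pos: [0.5823, 0.3522, 0.1961]
tcp_rot: [2.42, 2.0, 0.004]
wrist_force: [-7.6, -6.3, 20.3]
width: 0.001
grip_force: 10.1
```

Run:
```python
from h import *
cs=[save('top','s5t.png'),save('scene','s5s.png')]
for n,(u0,u1,v0,v1) in {'s5t':(105,140,182,203),'s5s':(374,402,172,200)}.items():
    im=cv2.imread(f'pics/{n}.png');h=cv2.cvtColor(im,cv2.COLOR_BGR2HSV)
    print(n,u0,v0)
    for v in range(v0,v1):
        print(v,''.join('#' if h[v,u,2]<55 else ('+' if h[v,u,2]<85 else ('O' if h[v,u,1]<50 and h[v,u,2]>120 else ('o' if h[v,u,1]<55 else '.'))) for u in range(u0,u1)))
s=read_state();print(s['wrist_force'])
p=s['tool_pos']; plan((p[0],p[1],.295,79.1,3),(.5562,.1831,.295,79.1,5),s=s)
```

```text
s5t 105 182
182 ######+oo++++oOOOooo...............
183 #####++oo++++oOOOOOooo.............
184 ####+oooo++++oOOOOOOooo............
185 ###+ooooo++++.oOOOOOooo+++.........
186 +++ooOOoo++++.....ooooo++++........
187 oooooooo+++++++........+++++.......
188 ooooooo+++++++++++......+++++......
189 ..ooo++++++++####+oo....++++++.....
190 ....o++++++++####+ooooo..+++++.....
191 .....ooooo++#####+ooooooo..ooo.....
192 ......OOOoo++###+oooooooooooOooo...
193 ......OOOOOoo+++oooooooooooooooo...
194 .......OOOOOooooooOoooo+++ooooooo..
195 ........OOOOOOoOOOOooo+++++ooooo...
196 .........OOOOOOOOOooo++++++++......
197 ..........OOOOOooooo+++++++++......
198 ............ooooooo+++++++++.......
199 ..............oooooooo++++.........
200 ................oooooooo...........
201 ...................................
202 ...................................
s5s 374 172
172 ................o++#########
173 .................+##########
174 .................+##########
175 .................+##########
176 ................++##########
177 ...........oo.+++++#########
178 .........oOoo++#++++########
179 .
[... 487 characters left out ...]
##
194 ...o++ooooooooooooooo....+##
195 ....++ooooooooooooooo....+##
196 ....++ooooooooooooooo.....+#
197 .....ooooooooooooooo......+#
198 .......oooooooooooo.......+#
199 ........ooooooooo..........+
[-7.52303657 -5.04484535 20.30748096]
at [0.5823 0.3522 0.1961] yaw 79.14 t 73.4 q [ 0.51  0.28  1.61 -0.    1.25  0.7 ]
8 0.684
"travel": [[0.0, 0.002, -0.659], [0.001, 0.002, -0.66], [-0.0, 0.0, -0.659], [-0.684, 0.026, -0.0], [-0.684, 0.026, -0.0], [-0.684, 0.025, -0.0], [-0.684, 0.026, -0.0], [-0.684, 0.025, -0.0]]
"rotation": [[0.011, -0.002, 0.002], [0.01, -0.002, 0.003], [0.011, -0.002, 0.002], [-0.0, -0.0, 0.0], [-0.0, -0.0, 0.0], [-0.0, -0.0, 0.0], [-0.0, -0.0, 0.0], [-0.0, -0.0, 0.0]]
```

{"name": "apply_moves", "arguments": {
  "fingers": [0,0,0,1,1,1,1,1,1,1,1,1],
  "travel": [
    [0,0,-0.66],
    [0,0,-0.66],
    [0,0,-0.66],
    [-0.684,0.026,0],
    [-0.684,0.026,0],
    [-0.684,0.026,0],
    [-0.684,0.026,0],
    [-0.684,0.026,0.2],
    [0,0,0.8],
    [0,0,0.9],
    [0,0,0.9],
    [0,0,0]
  ],
  "rotation": [
    [0,0,0],
    [0,0,0],
    [0,0,0],
    [0,0,0],
    [0,0,0],
    [0,0,0],
    [0,0,0],
    [0,0,0],
    [0,0,0],
    [0,0,0],
    [0,0,0],
    [0,0,0]
  ]
}}

```text
time: 74.6
tool_pos: [0.5502, 0.1814, 0.1417]
tcp_rot: [-2.418, -1.998, 0.02]
wrist_force: [-1.6, 0.4, -0.9]
width: 0.997
grip_force: 0.0
```

Run:
```python
from h import *
avg_state(3);plan((.5562,.1831,.072,79.1,4))
```

```text
std mm [2.21 0.72 3.06]
at [0.5556 0.1831 0.1492] yaw 79.14 t 74.7 q [ 0.28  0.14  1.86 -0.    1.14  0.47]
4 0.386
"travel": [[0.001, 0.003, 0.386], [0.001, 0.003, 0.386], [0.001, 0.003, 0.386], [0.0, 0.003, 0.386]]
"rotation": [[-0.002, 0.004, 0.002], [-0.002, 0.003, 0.001], [-0.002, 0.004, 0.002], [-0.003, 0.003, 0.001]]
```

Grip and draw out (≈0.138 m).

{"name": "apply_moves", "arguments": {
  "fingers": [1,1,1,1,1,0,0,0,0,0,0],
  "travel": [
    [0,0,0.386],
    [0,0,0.386],
    [0,0,0.386],
    [0,0,0.386],
    [0,0,0],
    [0,0,0],
    [0,0,0],
    [0,0,0],
    [0,0,0],
    [0,0,0],
    [0,0,0]
  ],
  "rotation": [
    [0,0,0],
    [0,0,0],
    [0,0,0],
    [0,0,0],
    [0,0,0],
    [0,0,0],
    [0,0,0],
    [0,0,0],
    [0,0,0],
    [0,0,0],
    [0,0,0]
  ]
}}

```text
time: 75.8
tool_pos: [0.5569, 0.1835, 0.0738]
tcp_rot: [2.42, 2.0, 0.003]
wrist_force: [-1.3, -0.9, 6.1]
width: 0.232
grip_force: 48.8
```

{"name": "apply_moves", "arguments": {
  "fingers": [0,0,0,0,0,0,0,0,0,0,0,0],
  "travel": [
    [-0.1,0,0],
    [-0.24,0,0],
    [-0.24,0,0],
    [-0.24,0,0],
    [-0.24,0,0],
    [-0.24,0,0],
    [-0.24,0,0],
    [-0.24,0,0],
    [-0.24,0,0],
    [-0.24,0,0],
    [-0.24,0,0],
    [-0.1,0,0]
  ],
  "rotation": [
    [0,0,0],
    [0,0,0],
    [0,0,0],
    [0,0,0],
    [0,0,0],
    [0,0,0],
    [0,0,0],
    [0,0,0],
    [0,0,0],
    [0,0,0],
    [0,0,0],
    [0,0,0]
  ]
}}

```text
time: 77.0
tool_pos: [0.5322, 0.0551, 0.0738]
tcp_rot: [2.421, 1.999, 0.003]
wrist_force: [-0.9, 2.8, 5.3]
width: 0.233
grip_force: 49.2
```

{"name": "apply_moves", "arguments": {
  "fingers": [0,0,0,0,0,0,0],
  "travel": [
    [-0.08,0,0],
    [-0.08,0,0],
    [-0.06,0,0],
    [-0.04,0,0],
    [-0.04,0,0],
    [0,0,0],
    [0,0,0]
  ],
  "rotation": [
    [0,0,0],
    [0,0,0],
    [0,0,0],
    [0,0,0],
    [0,0,0],
    [0,0,0],
    [0,0,0]
  ]
}}

```text
time: 77.7
tool_pos: [0.5307, 0.047, 0.0737]
tcp_rot: [-2.421, -1.995, -0.016]
wrist_force: [2.2, 21.6, 3.0]
width: 0.234
grip_force: 48.9
```

{"name": "apply_moves", "arguments": {
  "fingers": [1,1,1,1,1,1,1,1,1,1,1],
  "travel": [
    [0,0,0],
    [0,0,0],
    [0,0,0],
    [0,0,-0.5],
    [0,0,-0.9],
    [0,0,-0.9],
    [-0.5,-0.5,0],
    [-0.5,-0.7,0],
    [-0.3,-0.7,0],
    [0,0,0],
    [0,0,0]
  ],
  "rotation": [
    [0,0,0],
    [0,0,0],
    [0,0,0],
    [0,0,0],
    [0,0,0],
    [0,0,0],
    [0,0,0],
    [0,0,0],
    [0,0,0],
    [0,0,0],
    [0,0,0]
  ]
}}

```text
time: 78.8
tool_pos: [0.4229, -0.0056, 0.1875]
tcp_rot: [2.422, 1.998, 0.001]
wrist_force: [0.8, -0.4, -0.1]
width: 0.995
grip_force: 0.0
```

Run:
```python
from h import *
cs=[save('top','d1t.png'),save('scene','d1s.png')]
check(cs,(.556,.178,-.19),{'p1':.05,'p2':.06},('p0','p1','p2'))
print(read_state()['tool_pos'])
for cam,c in zip(('top','scene'),cs):
    for d in regions_of(cam,'ware_board')[:1]:
        m=d['mask'];ys,xs=np.nonzero(m);r=cv2.minAreaRect(np.array([to_world(c,(x,y),.01)[:2]*1000 for x,y in zip(xs,ys)],np.float32));print(cam,d['p'],r)
```

```text
car [ 0.5563  0.1773 -0.1877] p1 cup [ 0.8613  0.05    0.6048  0.1287 -1.6898] err mm [-1.3  1.5] yawerr 4.1
car [ 0.5563  0.1773 -0.1877] p2 cup [ 0.8847  0.06    0.5639  0.2218 -1.6992] err mm [-1.   0.1] yawerr 3.5
car [ 0.562   0.1871 -0.2315] p1 cup [ 0.8187  0.05    0.6079  0.1292 -1.7772] err mm [-2.  -8.2] yawerr -0.9
car [ 0.562   0.1871 -0.2315] p2 cup [ 0.8697  0.06    0.5639  0.2218 -1.7019] err mm [ -4.7 -10.6] yawerr 3.4
car [ 0.556   0.1762 -0.1865] p1 cup [ 0.904   0.05    0.6062  0.1281 -1.7298] err mm [0.4 2.2] yawerr 1.8
car [ 0.556   0.1762 -0.1865] p2 cup [ 0.9017  0.06    0.5636  0.2219 -1.7173] err mm [-1.2  1.3] yawerr 2.5
[ 0.42431871 -0.00520036  0.18787848]
top 0.91 ((612.7811889648438, -239.6248016357422), (161.38986206054688, 369.41864013671875), 3.423114061355591)
scene 0.91 ((617.2254638671875, -240.39662170410156), (164.63101196289062, 369.74835205078125), 3.1945791244506836)
```

Run:
```python
from h import *
plan((.605,.1287,.17,79.1,7),(.605,.1287,.12,79.1,2))
```

```text
at [ 0.4244 -0.005   0.1877] yaw 79.15 t 79.0 q [-0.07 -0.21  2.13 -0.    1.22  0.12]
9 0.5
"travel": [[0.472, 0.435, 0.051], [0.472, 0.435, 0.051], [0.472, 0.435, 0.051], [0.472, 0.434, 0.051], [0.473, 0.435, 0.051], [0.473, 0.434, 0.051], [0.472, 0.435, 0.05], [0.0, -0.0, 0.5], [0.0, -0.0, 0.5]]
"rotation": [[0.002, 0.001, 0.001], [0.002, 0.001, 0.001], [0.002, 0.001, 0.001], [0.002, 0.0, 0.001], [0.002, 0.001, 0.001], [0.002, 0.0, 0.002], [0.002, 0.001, 0.001], [-0.0, -0.0, 0.0], [-0.0, -0.0, 0.0]]
```

{"name": "apply_moves", "arguments": {
  "fingers": [1,1,1,1,1,1,1,1,1,1,1,1],
  "travel": [
    [0.472,0.435,0.04],
    [0.472,0.435,0.04],
    [0.472,0.435,0.04],
    [0.472,0.435,0.04],
    [0.472,0.435,0.04],
    [0.472,0.435,0.04],
    [0.472,0.435,0.04],
    [0,0,0.5],
    [0,0,0.5],
    [0,0,0],
    [0,0,0],
    [0,0,0]
  ],
  "rotation": [
    [0,0,0],
    [0,0,0],
    [0,0,0],
    [0,0,0],
    [0,0,0],
    [0,0,0],
    [0,0,0],
    [0,0,0],
    [0,0,0],
    [0,0,0],
    [0,0,0],
    [0,0,0]
  ]
}}

```text
time: 80.2
tool_pos: [0.6052, 0.1288, 0.1249]
tcp_rot: [2.42, 2.0, 0.003]
wrist_force: [-0.1, -0.2, -0.4]
width: 1.004
grip_force: 0.0
```

Run:
```python
from h import *
plan((.605,.1287,.053,79.1,4))
```

```text
at [0.6052 0.1288 0.1249] yaw 79.14 t 80.2 q [ 0.17  0.22  1.82 -0.    1.1   0.36]
4 0.36
"travel": [[-0.001, -0.002, 0.359], [-0.0, -0.002, 0.36], [-0.001, -0.002, 0.359], [-0.0, -0.001, 0.36]]
"rotation": [[0.007, -0.0, 0.002], [0.007, -0.001, 0.002], [0.007, -0.0, 0.001], [0.007, -0.001, 0.002]]
```

{"name": "apply_moves", "arguments": {
  "fingers": [1,1,1,1,1,1,0,0,0,0,0,0],
  "travel": [
    [0,0,0.36],
    [0,0,0.36],
    [0,0,0.36],
    [0,0,0.36],
    [0,0,0],
    [0,0,0],
    [0,0,0],
    [0,0,0],
    [0,0,0],
    [0,0,0],
    [0,0,0],
    [0,0,0]
  ],
  "rotation": [
    [0,0,0],
    [0,0,0],
    [0,0,0],
    [0,0,0],
    [0,0,0],
    [0,0,0],
    [0,0,0],
    [0,0,0],
    [0,0,0],
    [0,0,0],
    [0,0,0],
    [0,0,0]
  ],
  "newtons": 35
}}

```text
time: 81.4
tool_pos: [0.6057, 0.1286, 0.0538]
tcp_rot: [2.419, 1.999, 0.005]
wrist_force: [-0.8, 0.4, 5.4]
width: 0.575
grip_force: 35.3
```

{"name": "apply_moves", "arguments": {
  "fingers": [0,0,0,0,0,0],
  "travel": [
    [0,0,-0.3],
    [0,0,-0.7],
    [0,0,-0.8],
    [0,0,-0.6],
    [0,0,-0.2],
    [0,0,0]
  ],
  "rotation": [
    [0,0,0],
    [0,0,0],
    [0,0,0],
    [0,0,0],
    [0,0,0],
    [0,0,0]
  ]
}}

```text
time: 82.0
tool_pos: [0.6054, 0.1288, 0.1843]
tcp_rot: [2.419, 1.999, 0.007]
wrist_force: [0.1, -0.7, -2.0]
width: 0.575
grip_force: 36.5
```

Run:
```python
from h import *
s=read_state();print(s['width'],s['grip_force'],s['wrist_force'])
plan((.611,-.170,.15,79.1,10),(.611,-.170,.04,79.1,5))
```

```text
0.5751794663071589 36.53696894645691 [ 0.080052   -0.74072134 -2.02531098]
at [0.6054 0.1288 0.1843] yaw 79.14 t 82.0 q [ 0.17  0.17  1.76 -0.    1.21  0.36]
15 0.585
"travel": [[-0.585, 0.123, 0.069], [-0.585, 0.123, 0.069], [-0.585, 0.124, 0.069], [-0.585, 0.124, 0.068], [-0.585, 0.124, 0.069], [-0.585, 0.124, 0.068], [-0.585, 0.124, 0.069], [-0.584, 0.123, 0.068], [-0.585, 0.124, 0.069], [-0.584, 0.124, 0.068], [-0.0, -0.0, 0.44], [-0.0, -0.0, 0.44], [-0.0, -0.0, 0.44], [-0.0, -0.0, 0.44], [-0.0, -0.0, 0.44]]
"rotation": [[0.005, -0.001, 0.001], [0.005, -0.001, 0.001], [0.005, -0.001, 0.001], [0.005, -0.001, 0.001], [0.005, -0.001, 0.0], [0.005, -0.001, 0.001], [0.005, -0.001, 0.0], [0.006, -0.001, 0.001], [0.005, -0.002, 0.0], [0.006, -0.001, 0.001], [-0.0, -0.0, -0.0], [-0.0, -0.0, -0.0], [-0.0, -0.0, -0.0], [-0.0, -0.0, -0.0], [-0.0, -0.0, -0.0]]
```

{"name": "apply_moves", "arguments": {
  "fingers": [0,0,0,0,0,0,0,0,0,0,0,0],
  "travel": [
    [-0.4,0.08,0],
    [-0.585,0.123,0],
    [-0.585,0.124,0],
    [-0.585,0.124,0.1],
    [-0.585,0.124,0.1],
    [-0.585,0.124,0.1],
    [-0.585,0.124,0.1],
    [-0.585,0.124,0.1],
    [-0.585,0.124,0.1],
    [-0.55,0.12,0.1],
    [-0.22,0.05,0],
    [0,0,0]
  ],
  "rotation": [
    [0,0,0],
    [0,0,0],
    [0,0,0],
    [0,0,0],
    [0,0,0],
    [0,0,0],
    [0,0,0],
    [0,0,0],
    [0,0,0],
    [0,0,0],
    [0,0,0],
    [0,0,0]
  ]
}}

```text
time: 83.2
tool_pos: [0.6083, -0.1712, 0.1445]
tcp_rot: [-2.422, -1.997, 0.003]
wrist_force: [0.4, 0.6, -0.5]
width: 0.576
grip_force: 36.5
```

{"name": "apply_moves", "arguments": {
  "fingers": [0,0,0,0,0,0,0,0],
  "travel": [
    [0,0,0.3],
    [0,0,0.5],
    [0,0,0.5],
    [0,0,0.5],
    [0,0,0.4],
    [0,0,0],
    [0,0,0],
    [0,0,0]
  ],
  "rotation": [
    [0,0,0],
    [0,0,0],
    [0,0,0],
    [0,0,0],
    [0,0,0],
    [0,0,0],
    [0,0,0],
    [0,0,0]
  ]
}}

```text
time: 84.0
tool_pos: [0.611, -0.1701, 0.0381]
tcp_rot: [2.419, 2.0, 0.002]
wrist_force: [0.8, 0.4, -0.7]
width: 0.577
grip_force: 36.6
```

Run:
```python
from h import *
avg_state(3);print(read_state()['tool_pos'])
```

```text
std mm [0.12 0.21 0.21]
[ 0.61131342 -0.17055893  0.03854025]
```

{"name": "apply_moves", "arguments": {
  "fingers": [0,0,0,0,0,0,0],
  "travel": [
    [0,0,0.1],
    [0,0,0.1],
    [0,0,0.06],
    [0,0,0.02],
    [0,0,0.02],
    [0,0,0],
    [0,0,0]
  ],
  "rotation": [
    [0,0,0],
    [0,0,0],
    [0,0,0],
    [0,0,0],
    [0,0,0],
    [0,0,0],
    [0,0,0]
  ]
}}

```text
time: 84.8
tool_pos: [0.6097, -0.1706, 0.0238]
tcp_rot: [2.421, 2.001, -0.0]
wrist_force: [-4.7, 1.4, 12.8]
width: 0.575
grip_force: 38.1
```

{"name": "apply_moves", "arguments": {
  "fingers": [0,0,0],
  "travel": [
    [0,0,0.02],
    [0,0,0],
    [0,0,0]
  ],
  "rotation": [
    [0,0,0],
    [0,0,0],
    [0,0,0]
  ]
}}

```text
time: 85.1
tool_pos: [0.6098, -0.1706, 0.0237]
tcp_rot: [2.421, 2.001, -0.0]
wrist_force: [-7.0, 2.2, 17.0]
width: 0.579
grip_force: 38.7
```

Down on the board. Release, lift, and go to the middle cup.

{"name": "apply_moves", "arguments": {
  "fingers": [1,1,1,1,1,1,1,1],
  "travel": [
    [0,0,-0.05],
    [0,0,0],
    [0,0,0],
    [0,0,0],
    [0,0,-0.5],
    [0,0,-0.9],
    [0,0,-0.9],
    [0,0,-0.9]
  ],
  "rotation": [
    [0,0,0],
    [0,0,0],
    [0,0,0],
    [0,0,0],
    [0,0,0],
    [0,0,0],
    [0,0,0],
    [0,0,0]
  ]
}}

```text
time: 85.9
tool_pos: [0.6092, -0.1702, 0.184]
tcp_rot: [-2.422, -2.001, 0.001]
wrist_force: [0.6, -0.5, -0.6]
width: 1.0
grip_force: 0.0
```

Run:
```python
from h import *
cs=[save('top','e1t.png'),save('scene','e1s.png')]
for sel in (cs,cs[:1],cs[1:]): print(np.round(cup_fit(sel,.5639,.2218,.04,hs=(.06,),yaws=[-1.76]),4))
plan((.5638,.2218,.18,79.1,11))
```

```text
[[ 0.9192  0.06    0.5639  0.2212 -1.7208]]
[[ 0.9429  0.06    0.5639  0.2215 -1.7614]]
[[ 0.8987  0.06    0.565   0.2213 -1.7222]]
at [ 0.6149 -0.172   0.1921] yaw 79.14 t 86.0 q [-0.31  0.19  1.72 -0.    1.21 -0.12]
11 0.686
"travel": [[0.686, -0.226, 0.017], [0.686, -0.227, 0.017], [0.686, -0.227, 0.018], [0.686, -0.226, 0.018], [0.686, -0.227, 0.019], [0.686, -0.226, 0.019], [0.685, -0.227, 0.02], [0.685, -0.226, 0.02], [0.686, -0.227, 0.021], [0.685, -0.226, 0.021], [0.686, -0.227, 0.022]]
"rotation": [[0.013, 0.002, 0.001], [0.013, 0.002, 0.001], [0.013, 0.002, 0.0], [0.013, 0.002, 0.001], [0.013, 0.002, 0.0], [0.014, 0.002, 0.001], [0.013, 0.002, 0.0], [0.014, 0.002, 0.001], [0.013, 0.002, 0.0], [0.014, 0.002, 0.001], [0.013, 0.002, 0.0]]
```

{"name": "apply_moves", "arguments": {
  "fingers": [1,1,1,1,1,1,1,1,1,1,1,1],
  "travel": [
    [0.686,-0.226,0],
    [0.686,-0.226,0],
    [0.686,-0.226,0],
    [0.686,-0.226,0],
    [0.686,-0.226,0],
    [0.686,-0.226,0],
    [0.686,-0.226,0],
    [0.686,-0.226,0],
    [0.686,-0.226,0],
    [0.686,-0.226,0],
    [0.686,-0.226,0],
    [0,0,0.4]
  ],
  "rotation": [
    [0,0,0],
    [0,0,0],
    [0,0,0],
    [0,0,0],
    [0,0,0],
    [0,0,0],
    [0,0,0],
    [0,0,0],
    [0,0,0],
    [0,0,0],
    [0,0,0],
    [0,0,0]
  ]
}}

```text
time: 87.2
tool_pos: [0.5602, 0.2285, 0.1652]
tcp_rot: [2.417, 2.005, 0.011]
wrist_force: [0.9, -0.1, 0.1]
width: 1.002
grip_force: 0.0
```

{"name": "apply_moves", "arguments": {
  "fingers": [1,1,1,1],
  "travel": [
    [0,0,0.5],
    [0,0,0.2],
    [0,0,0],
    [0,0,0]
  ],
  "rotation": [
    [0,0,0],
    [0,0,0],
    [0,0,0],
    [0,0,0]
  ]
}}

```text
time: 87.6
tool_pos: [0.559, 0.2233, 0.128]
tcp_rot: [2.421, 2.0, 0.0]
wrist_force: [-0.5, -1.1, -0.2]
width: 1.002
grip_force: 0.0
```

Run:
```python
from h import *
avg_state(3);plan((.564,.2215,.056,79.1,4))
```

```text
std mm [0.37 0.12 0.55]
at [0.5599 0.2236 0.1293] yaw 79.11 t 87.7 q [ 0.34  0.19  1.85 -0.    1.11  0.53]
4 0.367
"travel": [[-0.007, 0.021, 0.367], [-0.006, 0.021, 0.367], [-0.006, 0.021, 0.367], [-0.007, 0.022, 0.366]]
"rotation": [[0.007, -0.002, 0.0], [0.007, -0.001, 0.0], [0.007, -0.002, 0.0], [0.007, -0.001, 0.001]]
```

{"name": "apply_moves", "arguments": {
  "fingers": [1,1,1,1,1,1,0,0,0,0,0,0],
  "travel": [
    [-0.006,0.018,0.367],
    [-0.006,0.018,0.367],
    [-0.006,0.018,0.367],
    [-0.006,0.018,0.36],
    [0,0,0],
    [0,0,0],
    [0,0,0],
    [0,0,0],
    [0,0,0],
    [0,0,0],
    [0,0,0],
    [0,0,0]
  ],
  "rotation": [
    [0,0,0],
    [0,0,0],
    [0,0,0],
    [0,0,0],
    [0,0,0],
    [0,0,0],
    [0,0,0],
    [0,0,0],
    [0,0,0],
    [0,0,0],
    [0,0,0],
    [0,0,0]
  ]
}}

```text
time: 88.9
tool_pos: [0.5637, 0.222, 0.0569]
tcp_rot: [2.42, 2.0, 0.005]
wrist_force: [0.3, -0.3, 6.1]
width: 0.592
grip_force: 36.2
```

{"name": "apply_moves", "arguments": {
  "fingers": [0,0,0,0,0,0],
  "travel": [
    [0,0,-0.3],
    [0,0,-0.7],
    [0,0,-0.8],
    [0,0,-0.8],
    [0,0,-0.2],
    [0,0,0]
  ],
  "rotation": [
    [0,0,0],
    [0,0,0],
    [0,0,0],
    [0,0,0],
    [0,0,0],
    [0,0,0]
  ]
}}

```text
time: 89.5
tool_pos: [0.5637, 0.2224, 0.1982]
tcp_rot: [2.419, 1.999, 0.009]
wrist_force: [0.1, 0.4, -1.1]
width: 0.588
grip_force: 36.9
```

Run:
```python
from h import *
s=read_state();print(s['width'],s['grip_force'],s['wrist_force'])
plan((.620,-.325,.19,79.1,15))
```

```text
0.5877181632978699 36.89355790615082 [ 0.07142811  0.40928366 -1.12661748]
at [0.5637 0.2224 0.1982] yaw 79.15 t 89.5 q [ 0.34  0.14  1.77 -0.    1.23  0.53]
15 0.703
"travel": [[-0.703, 0.211, 0.011], [-0.703, 0.211, 0.01], [-0.703, 0.211, 0.011], [-0.703, 0.211, 0.011], [-0.702, 0.211, 0.011], [-0.703, 0.212, 0.01], [-0.702, 0.211, 0.011], [-0.702, 0.212, 0.011], [-0.703, 0.212, 0.01], [-0.702, 0.212, 0.011], [-0.703, 0.212, 0.011], [-0.702, 0.211, 0.01], [-0.703, 0.212, 0.011], [-0.702, 0.212, 0.011], [-0.703, 0.211, 0.01]]
"rotation": [[0.004, -0.001, 0.001], [0.004, -0.002, 0.0], [0.004, -0.001, 0.001], [0.004, -0.002, 0.0], [0.004, -0.001, 0.001], [0.004, -0.002, 0.0], [0.003, -0.001, 0.001], [0.004, -0.002, 0.0], [0.003, -0.001, 0.001], [0.004, -0.002, 0.0], [0.003, -0.001, 0.001], [0.004, -0.002, 0.0], [0.003, -0.001, 0.001], [0.004, -0.002, 0.0], [0.003, -0.001, 0.001]]
```

{"name": "apply_moves", "arguments": {
  "fingers": [0,0,0,0,0,0,0,0,0,0,0,0],
  "travel": [
    [-0.4,0.12,0],
    [-0.7,0.21,0],
    [-0.7,0.211,0],
    [-0.7,0.211,0],
    [-0.7,0.211,0],
    [-0.7,0.211,0],
    [-0.7,0.211,0],
    [-0.7,0.211,0],
    [-0.7,0.211,0],
    [-0.7,0.211,0],
    [-0.7,0.211,0],
    [-0.7,0.211,0]
  ],
  "rotation": [
    [0,0,0],
    [0,0,0],
    [0,0,0],
    [0,0,0],
    [0,0,0],
    [0,0,0],
    [0,0,0],
    [0,0,0],
    [0,0,0],
    [0,0,0],
    [0,0,0],
    [0,0,0]
  ]
}}

```text
time: 90.7
tool_pos: [0.6037, -0.1998, 0.1919]
tcp_rot: [-2.419, -1.999, 0.004]
wrist_force: [0.5, 0.5, -1.0]
width: 0.589
grip_force: 36.9
```

{"name": "apply_moves", "arguments": {
  "fingers": [0,0,0,0,0,0,0,0,0,0,0,0],
  "travel": [
    [-0.7,0.211,0],
    [-0.7,0.211,0],
    [-0.6,0.18,0],
    [-0.4,0.12,0],
    [0,0,0],
    [0,0,0.4],
    [0,0,0.6],
    [0,0,0.7],
    [0,0,0.7],
    [0,0,0.5],
    [0,0,0],
    [0,0,0]
  ],
  "rotation": [
    [0,0,0],
    [0,0,0],
    [0,0,0],
    [0,0,0],
    [0,0,0],
    [0,0,0],
    [0,0,0],
    [0,0,0],
    [0,0,0],
    [0,0,0],
    [0,0,0],
    [0,0,0]
  ]
}}

```text
time: 91.9
tool_pos: [0.6179, -0.3222, 0.0495]
tcp_rot: [-2.42, -2.001, 0.001]
wrist_force: [0.5, -0.4, -0.7]
width: 0.589
grip_force: 36.8
```

Run:
```python
from h import *
avg_state(5);print(read_state()['tool_pos'])
```

```text
std mm [0.91 0.79 1.34]
[ 0.62029656 -0.32439996  0.05305479]
```

Lower 26 mm.

{"name": "apply_moves", "arguments": {
  "fingers": [0,0,0,0,0,0,0,0,0],
  "travel": [
    [0,0,0.12],
    [0,0,0.14],
    [0,0,0.12],
    [0,0,0.06],
    [0,0,0.04],
    [0,0,0.02],
    [0,0,0.02],
    [0,0,0],
    [0,0,0]
  ],
  "rotation": [
    [0,0,0],
    [0,0,0],
    [0,0,0],
    [0,0,0],
    [0,0,0],
    [0,0,0],
    [0,0,0],
    [0,0,0],
    [0,0,0]
  ]
}}

```text
time: 93.0
tool_pos: [0.6178, -0.3235, 0.0269]
tcp_rot: [-2.421, -2.001, 0.001]
wrist_force: [-7.2, 3.9, 13.0]
width: 0.591
grip_force: 38.2
```

{"name": "apply_moves", "arguments": {
  "fingers": [0,0,0],
  "travel": [
    [0,0,0.02],
    [0,0,0],
    [0,0,0]
  ],
  "rotation": [
    [0,0,0],
    [0,0,0],
    [0,0,0]
  ]
}}

```text
time: 93.3
tool_pos: [0.6178, -0.3235, 0.0269]
tcp_rot: [-2.421, -2.001, 0.001]
wrist_force: [-9.4, 4.3, 17.9]
width: 0.592
grip_force: 38.6
```

{"name": "apply_moves", "arguments": {
  "fingers": [1,1,1,1,1,1,1,1,1,1,1,1],
  "travel": [
    [0,0,-0.05],
    [0,0,0],
    [0,0,0],
    [0,0,0],
    [0,0,-0.5],
    [0,0,-0.9],
    [0,0,-0.9],
    [0,0,-0.9],
    [0.6,-0.6,0],
    [0.8,-0.8,0],
    [0.8,-0.8,0],
    [0.4,-0.6,0]
  ],
  "rotation": [
    [0,0,0],
    [0,0,0],
    [0,0,0],
    [0,0,0],
    [0,0,0],
    [0,0,0],
    [0,0,0],
    [0,0,0],
    [0,0,0],
    [0,0,0],
    [0,0,0],
    [0,0,0]
  ]
}}

```text
time: 94.5
tool_pos: [0.5112, -0.178, 0.185]
tcp_rot: [-2.421, -2.002, -0.001]
wrist_force: [0.9, -0.6, 0.7]
width: 1.003
grip_force: 0.0
```

Run:
```python
from h import *
cs=[save('top','f1t.png'),save('scene','f1s.png')]
print(read_state()['tool_pos'])
print(carrier_fit(cs[1:],(.556,.177,-.19)))
for g,h in (((.61,-.17),.05),((.618,-.3235),.06)): print(np.round(cup_fit(cs[1:],*g,.01,hs=(h,)),4))
cv2.imwrite('pics/f1c.png',cv2.resize(cs[1]['image'][120:340,110:430,::-1],None,fx=2.4,fy=2.4,interpolation=cv2.INTER_CUBIC))
```

```text
[ 0.50908679 -0.17707652  0.18441473]
(array([ 0.55652598,  0.17581827, -0.19435645]), np.float64(10.1868314743042))
[[ 0.9229  0.05    0.608  -0.1739 -1.7189]]
[[ 0.9553  0.06    0.6161 -0.3266 -1.6976]]
```

View pics/f1c.png

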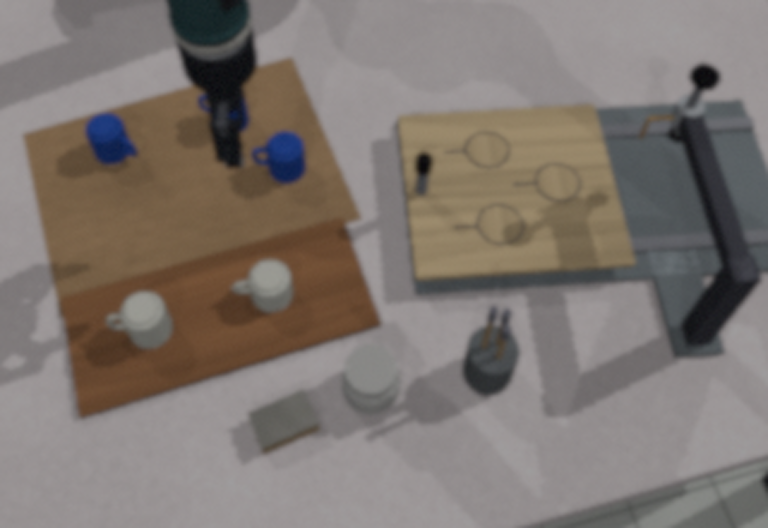

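The picture shows both cups standing foot up on the ware board (crop px ≈ (147,320) and (270,285)). The carrier is fully out, and the tub, pot and block haven't moved.

```bash
python3 -c "
from workcell import *
print(finish_job())"
```

```text
the job is handed in; nothing more can be done
None
```

The job is handed in, with no verdict returned: both cups present (short and middle; no tall one) were loaded, stamped short first with about 20 N measured at the wrist each time and stood foot up on the ware board, with the carrier drawn out to its stop; by my camera estimates each cup sat within about 3 mm of centre in its ring and under the stamp.

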